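# Reset the extraction and sort used parts into the carousel

### The arm

A 6-joint arm with a two-finger parallel gripper is mounted at the origin on the work surface. World frame = base frame: x ahead of the robot, y to its left, z up, the work surface at z = 0. Lengths are in m, angles in rad, forces in N, time in s.
With the tool pointing down it reaches from about 0.3 to 0.775 m from the base axis. Payload 14.6 kg.
Tool frame: the origin (TCP) lies at the very end of the fingers, on their centre line; the grasp point (between the pads) lies 19 mm behind it; z points along the fingers, y is the direction in which the jaws open and shut (so a half turn about z gives the same grasp; the last joint's range is limited). The gripper opens to 94 mm and grips with 3 to 60 N. Pads are 16 mm wide; open, the fingers measure 119 mm over their backs; the gripper's body (75 mm by 177 mm) begins 78 mm behind the grasp point.
Start: joints at [-1.278, 0.3, 1.521, -0, 1.321, -0.067], TCP at [0.194, -0.515, 0.178] pointing down, gripper open.
Joint ranges: [-3.03, 3.03], [-0.79, 2.21], [0.23, 2.52], [-1.04, 4.18], [0, 3.07], [-2.55, 2.55]. Speed limits (rad/s): [2.22, 2.22, 2.57, 3.14, 3.14, 3.14].

### API

Orientations are given as [roll, pitch, yaw] about the fixed x, y, z axes, in that order (R = Rz(yaw) Ry(pitch) Rx(roll)).
In Python, from station import get_obs, vision, hand_in gives the robot as it stands.
- The arm moves only by the tool play_rows, never from a script. Its argument "moves" is a list of rows, each an object with "claw": the opening, from 0 (shut) to 1 (fully open); "linear": the shift along the tool's x, y, z in mm, a list of three; "turn": the turn, a rotation vector about the tool's x, y, z in rad, a list of three. In form: [{"claw": claw, "linear": [tx, ty, tz], "turn": [ax, ay, az]}, ...]. A call has 1 to 8 rows; each row is the pose to reach, as a shift and turn from the pose measured when the call began, along the tool's axes at that moment; what a row does not reach only later rows make up. A row lasts 1/8 s, in which the tool goes at most 62.5 mm and 10.7 degrees, less where a joint would pass 70% of its speed; a pose out of reach is approached as far as the arm can. A call with a gripper value outside its range is refused whole. The fingers move at their own pace and stop on an object; "force" is the grip in N (left out, the last holds). Time passes only in rows, so rows that repeat a pose let the fingers close. It gives the time, the measured TCP pose, the force and the opening at its end, in the units of the state.
- get_obs(): the state, without advancing time (a new reading comes with each control period).
- vision.camera(name): name is "scene" or "side" or "wrist"; returns the picture (384x512x3 uint8, blue, green, red); there is no depth.
- vision.camera_info(name): a dict with "camera_matrix" (3x3 intrinsics, pixels), "rvec" (rotation vector, rad) and "tvec" (3), from world to camera coordinates, as OpenCV has them; the wrist camera has in their place "mount" (4x4, takes a point from camera to tool coordinates, whose origin is the TCP and whose axes are the flange's). Camera axes: x right, y down, z forward; pixel columns grow to the right and rows downward; lengths in m; the calibration is good to about 2 mm. A picture is of the moment at which its call begins: read the wrist's pose just before it. camera_info takes no time and is no camera call.
- hand_in(): hands the job in, once; it reports no verdict.
The state is a dict: "time_s": time; "qpos": joint angles; "joint_vel": joint speeds; "tau": joint torques, N m; "ee_pos": TCP position; "eef_rot": TCP orientation; "force": force on the tool from outside, world axes, zero at the start; "moment": the same for the moment, N m; "grip_width": finger opening in m.
Only numpy, scipy, OpenCV 4.12 (cv2) and the standard library are available. Lean on these libraries where they do the work, as an engineer would, in place of code of your own. Each camera call takes 0.05 s, during which the arm holds its last target.

### The job

The extraction over the sorting station has tripped: reset its cut-out lever by pushing it fully off, then fully on. Then put all the cuvettes in the tipping pan, turn the carousel so that the square bin is centred under the chute and tip them in; after that put all the tube caps in the pan, centre the round bin under the chute and tip them in likewise. Leave the pan lowered, the extraction on and the things standing about undisturbed.

Things in the scene. Friction and masses are not known exactly. Their poses are not given: they have to be found in the camera images.
- cutout (a joint): The extraction cut-out's toggle lever: a steel stem with a black ball of 26 mm diameter, on a grey switch box 120 x 80 x 50 mm on the robot's right. 0 = fully off (leaning 0.5 rad towards the box's -x side, the robot), 1.0 rad = fully on (leaning 0.5 rad towards the box's +x side); about 0.5, upright, is tripped. It stays where it is left; about 1 N at the ball moves it.
- cutout_tip (a point): Centre of the lever's ball, 70 mm from the lever's pivot; its own axes turn with the lever.
- switchbox: The switch box, origin at the centre of its underside. The lever pivots 72 mm above the origin about a line along the box's own y axis and swings in its x-z plane.
- station: The fixed sorting station; origin on the bench at the carousel's vertical axis, own +y axis pointing from there to the chute and on to the tipping pan. A white housing 130 (x) x 55 (y) x 152 mm high stands 171 to 226 mm along +y, under the pan; the metal chute with its splash walls stands over the carousel, 56 to 114 mm along +y, 82 to 206 mm above the bench.
- chute_out (a point): Centre of the chute's lower mouth (52 x 52 mm inside), 82 mm above the bench, 85 mm from the carousel axis. Whatever is tipped in falls straight down here.
- carousel (a joint): Angle of the carousel (rad, grows anticlockwise seen from above, stops only at +-7): a grey disc of 324 mm diameter, upper side 22 mm above the bench, carrying three white bins 48 mm high (bin centres 85 mm from the axis, 120 degrees apart) and three upright steel turning posts. At 0 the square bin is exactly under the chute. It turns with a friction of about 0.08 N m and stays where it is left.
- bin_square (a point): Centre of the inner floor of the square bin (80 x 80 mm outside, 74 mm inside), 26 mm above the bench: for cuvettes.
- bin_round (a point): Centre of the inner floor of the round bin (80 mm outside diameter, 74 mm inside), 26 mm above the bench: for caps. The third bin, triangular, stays empty.
- pan (a joint): Angle of the tipping pan (rad): 0 = level, rests on its stop; 1.15 = stop, fully tipped towards the chute. The handle goes up as it grows. It falls back under its own weight (0.25 kg) when let go.
- pan_hinge (a point): Middle of the pan's hinge, at its open lip over the chute, at the height of the pan's floor (165 mm above the bench). The hinge line is the station's x axis direction.
- pan_handle (a point): Middle of the pan's handle: a black round bar 10 mm thick, 68 mm long, parallel to the hinge, 145 mm out from the hinge and 22 mm above the pan floor's plane when level; 36 mm free between bar and the pan's back wall; its two stems are 30 mm either side of the middle. It can be pinched from above and led along the arc about the hinge.
- pan_in (a point): Centre of the pan's floor. Steel pan, inside 94 mm (along the hinge, this point's x) by 101 mm (this point's y), walls 22 mm high on three sides, open towards the chute (-y).
- post0 (a point): Top centre of turning post 0 on the carousel: upright steel rod of 14 mm diameter, 145 mm from the axis, top 125 mm above the bench (bins around it end at 70 mm). Posts stand midway between bins. Pinch a post and lead it round to turn the carousel; posts pass under the pan and beside the chute, where there is no room for a gripper.
- post1 (a point): Top centre of turning post 1 on the carousel: upright steel rod of 14 mm diameter, 145 mm from the axis, top 125 mm above the bench (bins around it end at 70 mm). Posts stand midway between bins. Pinch a post and lead it round to turn the carousel; posts pass under the pan and beside the chute, where there is no room for a gripper.
- post2 (a point): Top centre of turning post 2 on the carousel: upright steel rod of 14 mm diameter, 145 mm from the axis, top 125 mm above the bench (bins around it end at 70 mm). Posts stand midway between bins. Pinch a post and lead it round to turn the carousel; posts pass under the pan and beside the chute, where there is no room for a gripper.
- cuvette0: A used cuvette, frosted white plastic block 45 x 12.5 x 12.5 mm lying on the dark rubber mat (2 mm thick) on the robot's left; origin at the centre of its underside as it lies at the start, long side along its own x. May be absent.
- cuvette1: A used cuvette, frosted white plastic block 45 x 12.5 x 12.5 mm lying on the dark rubber mat (2 mm thick) on the robot's left; origin at the centre of its underside as it lies at the start, long side along its own x. May be absent.
- cap0: A tube cap, solid disc of 26 mm diameter and 14 mm height lying flat on the dark rubber mat; origin at the centre of its underside. May be absent.
- cap1: A tube cap, solid disc of 26 mm diameter and 14 mm height lying flat on the dark rubber mat; origin at the centre of its underside. May be absent.
- cap2: A tube cap, solid disc of 26 mm diameter and 14 mm height lying flat on the dark rubber mat; origin at the centre of its underside. May be absent.
- ampoule: A small amber glass ampoule, 22 mm diameter, 40 mm high, standing on the mat's far left corner: leave alone. Origin at the centre of its underside.
- jar: A white plastic jar, 68 mm diameter, 75 mm high: leave alone. Origin at the centre of its underside.
- beaker: A glass beaker, 60 mm diameter, 70 mm high: leave alone. Origin at the centre of its underside.
Things that resemble listed ones, but are neither listed nor needed, are in the scene too. Of the things that look like the switchbox, the smallest one is meant.

How it is judged:
On the way, in this order (a step that is already met when the one before it is completed fails the run):
1. the cut-out lever is pushed fully off (below 0.08 rad) (value of joint cutout below 0.08 rad), for 0.1 s.
2. the cut-out lever is thrown fully on (above 0.92 rad) (value of joint cutout above 0.92 rad), for 0.2 s.
3. every cuvette lies in the level tipping pan (x of cuvette0 in the frame of pan_in between -0.0485 and 0.0485 m and y of cuvette0 in the frame of pan_in between -0.052 and 0.052 m and z of cuvette0 in the frame of pan_in between -0.004 and 0.03 m and x of cuvette1 in the frame of pan_in between -0.0485 and 0.0485 m and y of cuvette1 in the frame of pan_in between -0.052 and 0.052 m and z of cuvette1 in the frame of pan_in between -0.004 and 0.03 m and value of joint pan below 0.1 rad), for 0.1 s.
4. with the square bin under the chute (within 12 mm), every cuvette has gone into the square bin (x of cuvette0 in the frame of bin_square between -0.0385 and 0.0385 m and y of cuvette0 in the frame of bin_square between -0.0385 and 0.0385 m and z of cuvette0 in the frame of bin_square between -0.004 and 0.05 m and x of cuvette1 in the frame of bin_square between -0.0385 and 0.0385 m and y of cuvette1 in the frame of bin_square between -0.0385 and 0.0385 m and z of cuvette1 in the frame of bin_square between -0.004 and 0.05 m and horizontal distance between bin_square and chute_out below 0.012 m), for 0.2 s.
5. every cap lies in the level tipping pan (x of cap0 in the frame of pan_in between -0.0485 and 0.0485 m and y of cap0 in the frame of pan_in between -0.052 and 0.052 m and z of cap0 in the frame of pan_in between -0.004 and 0.03 m and x of cap1 in the frame of pan_in between -0.0485 and 0.0485 m and y of cap1 in the frame of pan_in between -0.052 and 0.052 m and z of cap1 in the frame of pan_in between -0.004 and 0.03 m and x of cap2 in the frame of pan_in between -0.0485 and 0.0485 m and y of cap2 in the frame of pan_in between -0.052 and 0.052 m and z of cap2 in the frame of pan_in between -0.004 and 0.03 m and value of joint pan below 0.1 rad), for 0.1 s.
6. with the round bin under the chute (within 12 mm), every cap has gone into the round bin (x of cap0 in the frame of bin_round between -0.0385 and 0.0385 m and y of cap0 in the frame of bin_round between -0.0385 and 0.0385 m and z of cap0 in the frame of bin_round between -0.004 and 0.05 m and x of cap1 in the frame of bin_round between -0.0385 and 0.0385 m and y of cap1 in the frame of bin_round between -0.0385 and 0.0385 m and z of cap1 in the frame of bin_round between -0.004 and 0.05 m and x of cap2 in the frame of bin_round between -0.0385 and 0.0385 m and y of cap2 in the frame of bin_round between -0.0385 and 0.0385 m and z of cap2 in the frame of bin_round between -0.004 and 0.05 m and horizontal distance between bin_round and chute_out below 0.012 m), for 0.2 s.
At the end, for the whole second after the job is handed in: Every cuvette present is in the square bin and every cap present in the round bin (inside the walls, at rest), the pan is lowered (below 0.08 rad) and the cut-out lever is fully on (above 0.92 rad) (x of cuvette0 in the frame of bin_square between -0.0385 and 0.0385 m and y of cuvette0 in the frame of bin_square between -0.0385 and 0.0385 m and z of cuvette0 in the frame of bin_square between -0.004 and 0.05 m and x of cuvette1 in the frame of bin_square between -0.0385 and 0.0385 m and y of cuvette1 in the frame of bin_square between -0.0385 and 0.0385 m and z of cuvette1 in the frame of bin_square between -0.004 and 0.05 m and x of cap0 in the frame of bin_round between -0.0385 and 0.0385 m and y of cap0 in the frame of bin_round between -0.0385 and 0.0385 m and z of cap0 in the frame of bin_round between -0.004 and 0.05 m and x of cap1 in the frame of bin_round between -0.0385 and 0.0385 m and y of cap1 in the frame of bin_round between -0.0385 and 0.0385 m and z of cap1 in the frame of bin_round between -0.004 and 0.05 m and x of cap2 in the frame of bin_round between -0.0385 and 0.0385 m and y of cap2 in the frame of bin_round between -0.0385 and 0.0385 m and z of cap2 in the frame of bin_round between -0.004 and 0.05 m and value of joint pan below 0.08 rad and value of joint cutout above 0.92 rad and linear speed of each of cuvette0, cuvette1, cap0, cap1, cap2 below 0.03 m/s); the robot touches nothing.
It fails at once if a bystander (amber ampoule, jar or beaker) is moved by more than 30 mm (distance of any of ampoule, jar, beaker from where it was at the start of the episode above 0.03 m).
Of cuvette0, cuvette1 only 1 to 2 are there at a start; the rules pass over those that are not, and their reading is None.
Of cap0, cap1, cap2 only 1 to 3 are there at a start; the rules pass over those that are not, and their reading is None.
At some moment in a run one of cuvette0, cuvette1, cap0, cap1, cap2 may be knocked a few centimetres aside while the robot is not near it.
Once in a run the grip may slacken for a moment while it holds something.
It also fails if it takes over 210 s, if anything falls off the work surface, if the arm or the gripper's body presses on something with over 40 N, if the wrist force passes 120 N, or if a joint passes its speed limit or range.

## Working session

There is one attempt and no reset: what is moved stays moved. The work goes in short steps, Python scripts to look and compute and a tool call to move; the robot and the scene stay as the last step left them, time stands still between calls to the robot, and variables do not carry over. Pictures are saved under pics/ and viewed, and the job is handed in when it is done.

Besides the shell and the picture viewer there is one more tool, called by a JSON object that holds its "op" and its "data". play_rows: Moves the arm, as the interface text tells. Its arguments: {"type":"object","properties":{"moves":{"type":"array","items":{"type":"object","properties":{"claw":{"type":"number"},"linear":{"type":"array","items":{"type":"number"}},"turn":{"type":"array","items":{"type":"number"}}}}},"force":{"type":"number"}},"required":["moves"]}

```bash
ls -la; mkdir -p pics
cat > h.py <<'E'
import numpy as np, cv2
from station import get_obs, vision, hand_in
E
python3 - <<'E'
from h import *
import os
o=get_obs(); print(o)
for n in ("scene","side","wrist"):
    i=vision.camera_info(n); print(n,i)
    cv2.imwrite(f"pics/{n}0.png",vision.camera(n))
E
```

```text
total 12
drwxr-xr-x  3 agent agent 4096 Dec  6 22:29 .
drwxr-xr-x 23 root  root  4096 Dec  6 22:29 ..
drwxr-xr-x  2 agent agent 4096 Dec  6 22:29 pics
{'time_s': 0.0, 'qpos': array([-1.27760361e+00,  3.00467584e-01,  1.52156146e+00, -1.28210431e-05,
        1.32070044e+00, -6.65927346e-02]), 'joint_vel': array([-1.48073469e-03, -6.60671575e-04,  2.50513625e-04,  7.79088238e-04,
        4.62770603e-04,  5.84576964e-05]), 'tau': array([-1.22246729e-03, -5.31799150e+01, -3.52727330e+01,  7.07541802e-02,
        2.44479912e-02, -3.73739942e-05]), 'ee_pos': array([ 0.19355498, -0.51451104,  0.17749657]), 'eef_rot': array([-3.14045751e+00, -6.32581344e-05,  3.59788594e-01]), 'force': array([ 0.09820434, -0.07450387, -0.22555853]), 'moment': array([-0.02150224,  0.00379633,  0.00405433]), 'grip_width': 0.09393981589068091}
scene {'camera_matrix': array([[456.12873694,   0.        , 250.53869439],
       [  0.        , 456.12873694, 193.16853007],
       [  0.        ,   0.        ,   1.        ]]), 'rvec': array([ 1.20694046,  2.49655324, -0.80294515]), 'tvec': array([ 0.34629025, -0.19619365,  2.02633837])}
side {'camera_matrix': array([[481.62486291,   0.        , 261.62935429],
       [  0.        , 481.62486291, 188.56296664],
       [  0.        ,   0.        ,   1.        ]]), 'rvec': array([ 0.15055788, -2.75288527,  1.35551751]), 'tvec': array([0.443081  , 0.20098171, 1.68391271])}
wrist {'camera_matrix': array([[336.79499081,   0.        , 257.29181917],
       [  0.        , 336.79499081, 191.86100403],
       [  0.        ,   0.        ,   1.        ]]), 'mount': array([[-7.87940120e-05, -9.66188684e-01, -2.57836034e-01,
         7.32743742e-02],
       [ 9.99999892e-01,  4.18353447e-05, -4.62366870e-04,
         6.08333002e-04],
       [ 4.57520297e-04, -2.57836043e-01,  9.66188577e-01,
        -2.06739032e-01],
       [ 0.00000000e+00,  0.00000000e+00,  0.00000000e+00,
         1.00000000e+00]])}
```

View pics/scene0.png

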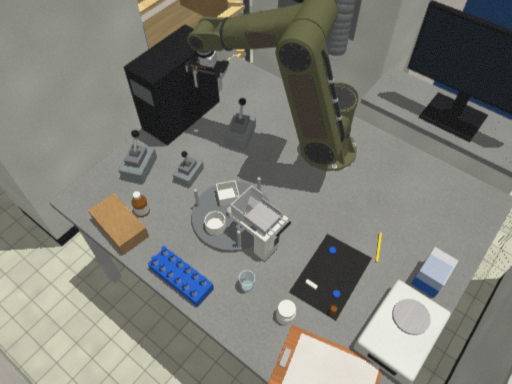

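View pics/side0.png

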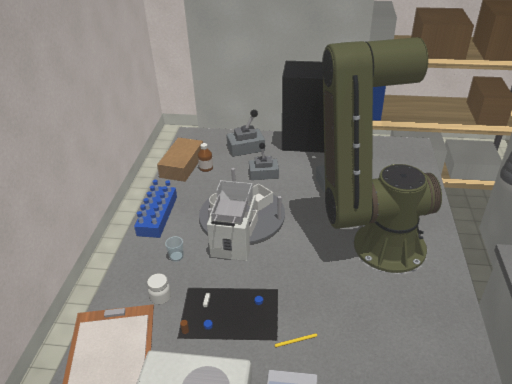

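View pics/wrist0.png

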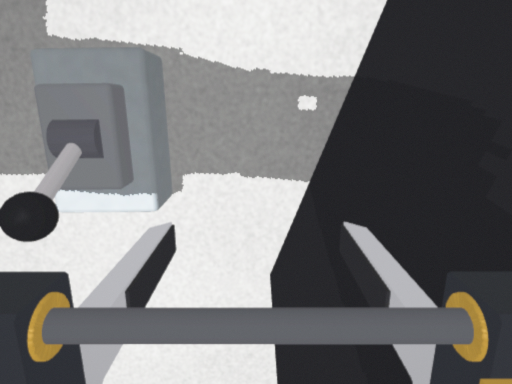

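```bash
cat > h.py <<'E'
import numpy as np, cv2
from scipy.spatial.transform import Rotation as Rn
from station import get_obs, vision, hand_in
def cam(n,o=None):
    i=vision.camera_info(n); K=i["camera_matrix"]
    if n=="wrist":
        o=o or get_obs(); T=np.eye(4); T[:3,:3]=Rn.from_euler('xyz',o["eef_rot"]).as_matrix(); T[:3,3]=o["ee_pos"]
        W=np.linalg.inv(T@i["mount"]); return K,W[:3,:3],W[:3,3]
    return K,Rn.from_rotvec(i["rvec"]).as_matrix(),np.array(i["tvec"])
def px2w(n,uv,z,o=None):
    K,R,t=cam(n,o); C=-R.T@t; d=R.T@np.linalg.solve(K,[uv[0],uv[1],1.]); return C+d*(z-C[2])/d[2]
def w2px(n,p,o=None):
    K,R,t=cam(n,o); q=K@(R@np.asarray(p,float)+t); return q[:2]/q[2]
def tri(obs):
    A=np.zeros((3,3));b=np.zeros(3)
    for n,uv in obs:
        K,R,t=cam(n); C=-R.T@t; d=R.T@np.linalg.solve(K,[uv[0],uv[1],1.]); d/=np.linalg.norm(d); P=np.eye(3)-np.outer(d,d); A+=P;b+=P@C
    return np.linalg.solve(A,b)
def crop(f,x0,y0,x1,y1,s,out):
    im=cv2.imread(f)[y0:y1,x0:x1]; im=cv2.resize(im,None,fx=s,fy=s,interpolation=cv2.INTER_CUBIC)
    cv2.imwrite(out,im)
E
python3 - <<'E'
from h import *
crop("pics/scene0.png",100,80,300,270,4*0.75,"pics/s_a.png")
crop("pics/scene0.png",230,210,430,360,4,"pics/s_b.png")
crop("pics/side0.png",130,90,330,270,3,"pics/d_a.png")
crop("pics/side0.png",130,270,330,384,4,"pics/d_b.png")
E
```

```text
(no output)
```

View pics/s_a.png

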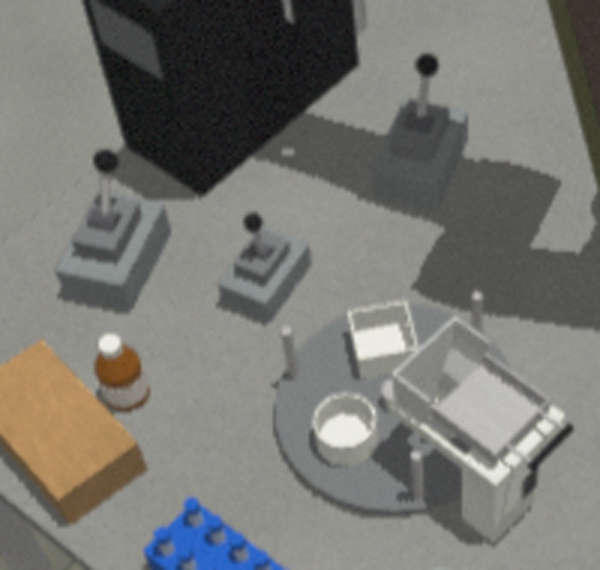

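View pics/s_b.png

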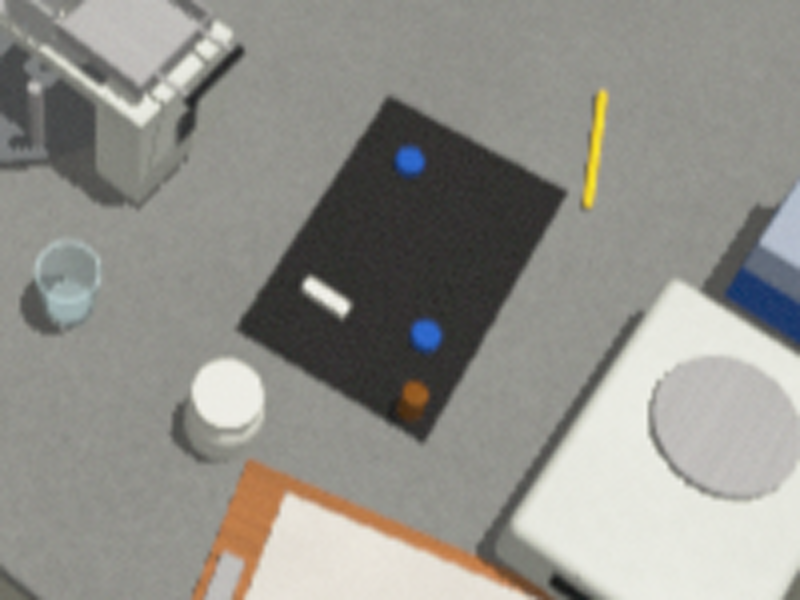

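View pics/d_a.png

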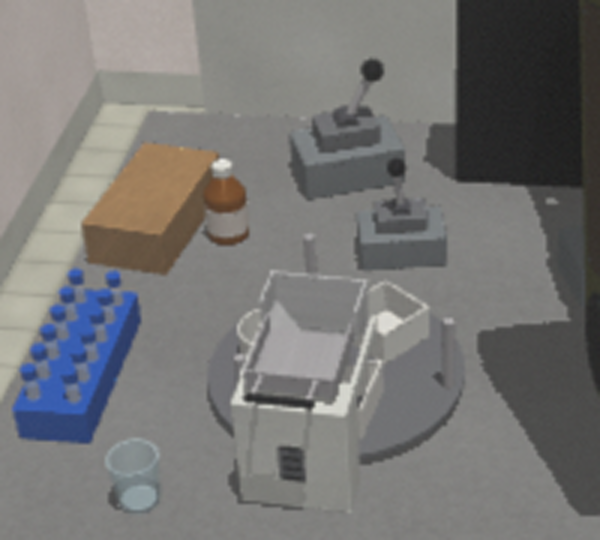

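View pics/d_b.png

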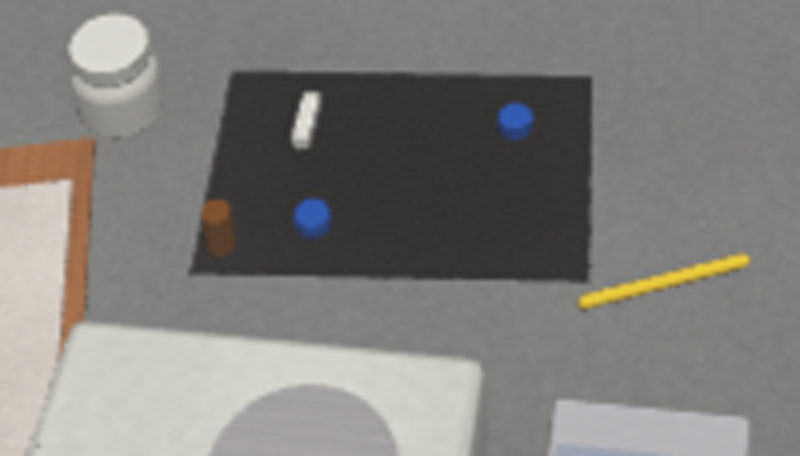

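Run:
```python
from h import *
np.set_printoptions(precision=4,suppress=True)
sa=lambda x,y:("scene",(x/3+100-.33,y/3+80-.33)); da=lambda x,y:("side",(x/3+130-.33,y/3+90-.33))
sb=lambda x,y:("scene",(x/4+230-.37,y/4+210-.37)); db=lambda x,y:("side",(x/4+130-.37,y/4+270-.37))
P=lambda a,z:px2w(*a,z)
print("ball",tri([sa(254,221),da(396,167)]),"ball big",tri([sa(106,161),da(372,69)]))
print("small box corners z.05"); 
for a in [sa(219,281),sa(264,309),sa(312,252),sa(263,225)]: print(P(a,.05))
for a in [da(357,234),da(446,234)]: print(' side',P(a,.05))
print("posts"); ps=[]
for a in [sa(288,330),sa(477,294),sa(417,455)]: ps.append(P(a,.125)); print(ps[-1])
for a in [da(310,237),da(448,322)]: print(' side',P(a,.125))
A=np.array(ps)[:,:2]; print("centre mean",A.mean(0),[np.linalg.norm(x-A.mean(0)) for x in A])
print("handle scene",P(sa(570,427),.187),P(sa(530,470),.187),"side",P(da(247,398),.187),P(da(312,404),.187))
print("cuvette s",P(sb(327,297),.0145),"ends",P(sb(305,283),.0145),P(sb(349,311),.0145),"d",P(db(306,119),.0145),P(db(314,95),.0145),P(db(301,140),.0145))
print("capA",P(sb(410,160),.016),P(db(515,114),.016)); print("capB",P(sb(426,334),.016),P(db(312,213),.016))
print("amp",P(sb(413,388),.042),P(db(216,208),.042)); print("jar",P(sb(228,390),.075),P(db(108,42),.075)); print("beaker",P(sb(68,265),.07),P(da(133,455),.07))
print("bin sq floor",P(sa(382,342),.026),"round",P(sa(345,430),.026),P(sa(344,405),.07))
print("mat",[P(sb(*q),.002)[:2] for q in [(390,97),(566,190),(424,440),(240,328)]])
```

```text
ball [ 0.49   -0.3911  0.1407] ball big [ 0.5512 -0.6051  0.1699]
small box corners z.05
[ 0.5501 -0.4168  0.05  ]
[ 0.547  -0.3346  0.05  ]
[ 0.4322 -0.35    0.05  ]
[ 0.4386 -0.4382  0.05  ]
 side [ 0.5419 -0.3575  0.05  ]
 side [ 0.4198 -0.3687  0.05  ]
posts
[ 0.5877 -0.2418  0.125 ]
[ 0.3928 -0.0872  0.125 ]
[0.6284 0.0056 0.125 ]
 side [ 0.5837 -0.2395  0.125 ]
 side [ 0.3914 -0.0816  0.125 ]
centre mean [ 0.5363 -0.1078] [np.float64(0.14349771258020985), np.float64(0.1449684186084452), np.float64(0.14610966943882084)]
handle scene [0.5164 0.1462 0.187 ] [0.5912 0.1441 0.187 ] side [0.5832 0.1437 0.187 ] [0.5135 0.1464 0.187 ]
cuvette s [0.5873 0.3057 0.0145] ends [0.5883 0.2825 0.0145] [0.5862 0.3287 0.0145] d [0.5825 0.3091 0.0145] [0.5812 0.285  0.0145] [0.5821 0.3295 0.0145]
capA [0.4246 0.2891 0.016 ] [0.4217 0.2888 0.016 ]
capB [0.5628 0.3946 0.016 ] [0.5593 0.3961 0.016 ]
amp [0.623  0.4153 0.042 ] [0.6233 0.418  0.042 ]
jar [0.7341 0.2985 0.075 ] [0.7341 0.2998 0.075 ]
beaker [0.7268 0.1205 0.07  ] [0.7277 0.1218 0.07  ]
bin sq floor [ 0.4774 -0.1844  0.026 ] round [ 0.6142 -0.1315  0.026 ] [ 0.6051 -0.1368  0.07  ]
mat [array([0.3708, 0.2338]), array([0.3534, 0.4185]), array([0.64  , 0.4439]), array([0.655 , 0.2592])]
```

```bash
cat >> h.py <<'E'
def rows(*tg):
    """targets (x,y,z,yaw) -> tool-frame shift mm + turn, from present pose"""
    o=get_obs(); R0=Rn.from_euler('xyz',o["eef_rot"]); p=np.array(o["ee_pos"])
    print("t",round(o["time_s"],2),"at",np.round(p,4),"yaw",round(o["eef_rot"][2],4),"grip",round(o["grip_width"],4),"F",np.round(o["force"],1))
    for x,y,z,w in tg:
        l=R0.inv().apply(np.array([x,y,z])-p)*1000
        t=(R0.inv()*Rn.from_euler('xyz',[np.pi,0,w])).as_rotvec()
        print([round(float(v),1) for v in l],[round(float(v),3) for v in t])
E
python3 - <<'E'
from h import *
rows((.19,-.515,.30,.36),(.40,-.39,.30,np.pi/2))
E
```

```text
t 0.15 at [ 0.1936 -0.5146  0.1776] yaw 0.3598 grip 0.0941 F [ 0.4 -0.  -0.2]
[-3.5, -1.0, -122.4] [-0.001, -0.0, -0.0]
[237.1, -44.0, -122.3] [-0.001, -0.001, -1.211]
```

{"op": "play_rows", "data": {"moves": [{"claw": 0.5,"linear": [0,0,-60],"turn": [0,0,0]},{"claw": 0.5,"linear": [0,0,-120],"turn": [0,0,0]},{"claw": 0.5,"linear": [0,0,-120],"turn": [0,0,0]},{"claw": 0.5,"linear": [237,-44,-120],"turn": [0,0,-1.211]},{"claw": 0.5,"linear": [237,-44,-120],"turn": [0,0,-1.211]},{"claw": 0.5,"linear": [237,-44,-120],"turn": [0,0,-1.211]},{"claw": 0.5,"linear": [237,-44,-120],"turn": [0,0,-1.211]},{"claw": 0.5,"linear": [237,-44,-120],"turn": [0,0,-1.211]}], "force": 15}}

```text
time_s: 1.15
ee_pos: [0.4023, -0.3878, 0.2963]
eef_rot: [-3.14, -0.002, 1.308]
force: [-0.5, 0.1, -0.4]
grip_width: 0.047
```

Run:
```python
from h import *
rows((.44,-.42,.30,np.pi/2))
```

```text
t 1.15 at [ 0.4023 -0.3878  0.2963] yaw 1.3077 grip 0.047 F [-0.5  0.1 -0.4]
[-21.3, 44.8, -3.9] [-0.002, -0.002, -0.263]
```

{"op": "play_rows", "data": {"moves": [{"claw": 0.5,"linear": [-20,70,-4],"turn": [0,0,-0.263]},{"claw": 0.5,"linear": [-20,70,-4],"turn": [0,0,-0.263]},{"claw": 0.5,"linear": [-20,70,-4],"turn": [0,0,-0.263]},{"claw": 0.5,"linear": [-20,70,-4],"turn": [0,0,-0.263]}]}}

```text
time_s: 1.65
ee_pos: [0.4641, -0.4251, 0.3]
eef_rot: [-3.14, -0.003, 1.568]
force: [0.1, 0.1, 0.1]
grip_width: 0.0471
```

Run:
```python
from h import *
rows()
cv2.imwrite("pics/w1.png",vision.camera("wrist"))
print(w2px("wrist",(.49,-.391,.141)))
```

```text
t 1.65 at [ 0.4641 -0.4251  0.3   ] yaw 1.5684 grip 0.0471 F [0.1 0.1 0.1]
[282.63165958 140.42955327]
```

View pics/w1.png

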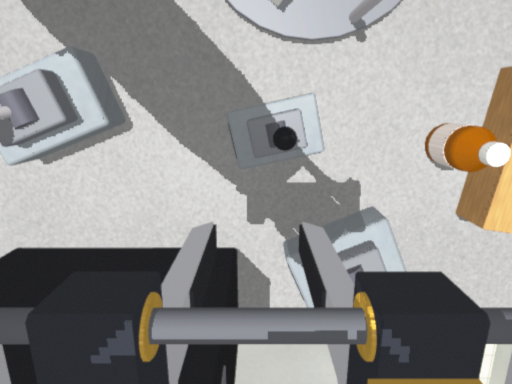

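Run:
```python
from h import *
np.set_printoptions(precision=4,suppress=True)
c=[px2w("wrist",u,.05)[:2] for u in [(229,122),(313,94),(323,147),(241,168)]]
print(c, [np.linalg.norm(c[i]-c[(i+1)%4]) for i in range(4)], np.mean(c,0))
print(np.arctan2(*(c[1]-c[0])[::-1]),np.arctan2(*(c[2]-c[3])[::-1]),np.arctan2(-(c[0]-c[3])[0],(c[0]-c[3])[1]),np.arctan2(-(c[1]-c[2])[0],(c[1]-c[2])[1]))
b=px2w("wrist",(285,138),.141); print(b)
```

```text
[array([ 0.4248, -0.3761]), array([ 0.5351, -0.3406]), array([ 0.5514, -0.4096]), array([ 0.4398, -0.4383])] [np.float64(0.1159694921464664), np.float64(0.07096185274182344), np.float64(0.11524110613588595), np.float64(0.06400592770938339)] [ 0.4878 -0.3912]
0.3117459808491165 0.251796998126265 0.23785832455461706 0.23189503414076873
[ 0.4925 -0.3884  0.141 ]
```

Run:
```python
from h import *
rows((.491,-.390,.20,1.81),(.491,-.390,.125,1.81))
```

```text
t 1.7 at [ 0.4641 -0.4251  0.3004] yaw 1.5687 grip 0.0469 F [-0.  -0.6  0.2]
[34.9, 26.9, 100.4] [-0.001, -0.003, -0.241]
[34.7, 27.0, 175.4] [-0.001, -0.003, -0.241]
```

{"op": "play_rows", "data": {"moves": [{"claw": 0.5,"linear": [35,27,50],"turn": [0,-0.003,-0.241]},{"claw": 0.5,"linear": [35,27,100],"turn": [0,-0.003,-0.241]},{"claw": 0.5,"linear": [35,27,140],"turn": [0,-0.003,-0.241]},{"claw": 0.5,"linear": [35,27,175],"turn": [0,-0.003,-0.241]},{"claw": 0.5,"linear": [35,27,175],"turn": [0,-0.003,-0.241]},{"claw": 0.2,"linear": [35,27,175],"turn": [0,-0.003,-0.241]},{"claw": 0.2,"linear": [35,27,175],"turn": [0,-0.003,-0.241]},{"claw": 0.2,"linear": [35,27,175],"turn": [0,-0.003,-0.241]}], "force": 10}}

```text
time_s: 2.7
ee_pos: [0.4912, -0.39, 0.1266]
eef_rot: [-3.142, 0.002, 1.81]
force: [0.4, 0.2, -0.4]
grip_width: 0.0206
```

Run:
```python
from h import *
rows()
```

```text
t 2.7 at [ 0.4912 -0.39    0.1266] yaw 1.8095 grip 0.0206 F [ 0.4  0.2 -0.4]
```

Run:
```python
from h import *
cv2.imwrite("pics/w2.png",vision.camera("wrist")); rows()
```

```text
t 2.75 at [ 0.4911 -0.3899  0.1262] yaw 1.8095 grip 0.0195 F [ 0.2  0.  -0.3]
```

View pics/w2.png

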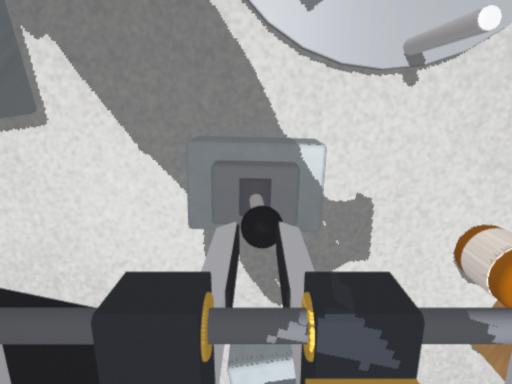

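Run:
```python
from h import *
o=get_obs()
print(px2w("wrist",(262,226),.141)); R=Rn.from_euler('xyz',o["eef_rot"])
for q in [(0,0,0),(0,0,-.019),(.008,0,-.019)]: print(w2px("wrist",o["ee_pos"]+R.apply(q)))
```

```text
[ 0.49222264 -0.38818754  0.141     ]
[259.44563296 219.99292857]
[259.60864747 230.76327297]
[259.63159193 218.03487845]
```

{"op": "play_rows", "data": {"moves": [{"claw": 0.2,"linear": [1,-8,2],"turn": [0,0,0]},{"claw": 0.2,"linear": [1,-16,3],"turn": [0,0,0]},{"claw": 0.2,"linear": [1,-24,5],"turn": [0,0,0]},{"claw": 0.2,"linear": [1,-30,8],"turn": [0,0,0]},{"claw": 0.2,"linear": [1,-34,9],"turn": [0,0,0]},{"claw": 0.2,"linear": [1,-34,9],"turn": [0,0,0]},{"claw": 0.2,"linear": [1,-34,9],"turn": [0,0,0]}]}}

```text
time_s: 3.62
ee_pos: [0.4581, -0.398, 0.1219]
eef_rot: [3.14, 0.006, 1.809]
force: [-11.8, 7.5, 34.3]
grip_width: 0.0187
```

Run:
```python
from h import *
cv2.imwrite("pics/w3.png",vision.camera("wrist")); rows()
```

```text
t 3.67 at [ 0.4581 -0.398   0.1219] yaw 1.8095 grip 0.0188 F [-10.8   8.1  34.3]
```

View pics/w3.png

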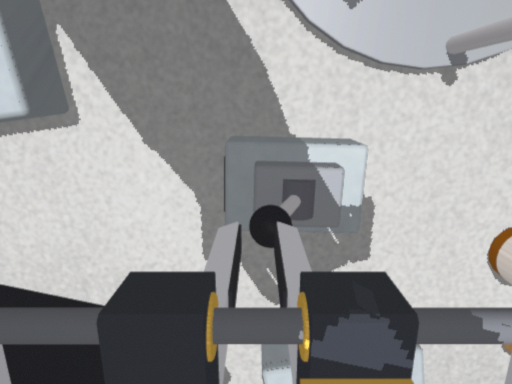

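{"op": "play_rows", "data": {"moves": [{"claw": 0.2,"linear": [0,0,-4],"turn": [0,0,0]},{"claw": 0.2,"linear": [0,0,-4],"turn": [0,0,0]}]}}

```text
time_s: 3.92
ee_pos: [0.458, -0.3982, 0.1264]
eef_rot: [3.139, 0.007, 1.809]
force: [-0.9, 0.2, -0.4]
grip_width: 0.0188
```

Run:
```python
from h import *
rows()
for n in ("scene","side"):
    cv2.imwrite(f"pics/{n}1.png",vision.camera(n))
crop("pics/scene1.png",140,100,260,220,5,"pics/s1a.png")
crop("pics/side1.png",210,100,330,220,5,"pics/d1a.png")
a=np.hstack([cv2.imread("pics/s1a.png"),cv2.imread("pics/d1a.png")]);cv2.imwrite("pics/c1.png",cv2.resize(a,(800,400)))
```

```text
t 3.92 at [ 0.458  -0.3982  0.1264] yaw 1.8092 grip 0.0188 F [-0.9  0.2 -0.4]
```

View pics/c1.png

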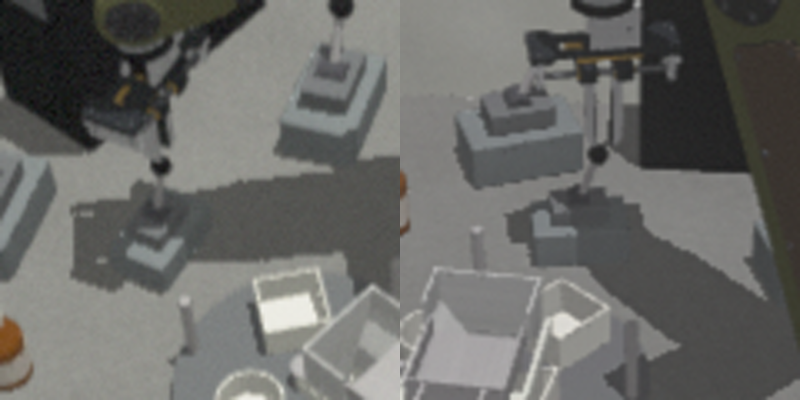

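Run:
```python
from h import *
print(tri([("scene",(188.3,149.8)),("side",(269.4,146.2))]))
print(w2px("scene",(.458,-.398,.126)),w2px("side",(.458,-.398,.126)))
```

```text
[ 0.46024514 -0.39867672  0.13201668]
[188.96302381 150.1606562 ] [269.72368163 147.83935217]
```

{"op": "play_rows", "data": {"moves": [{"claw": 0.2,"linear": [0,10,-4],"turn": [0,0,0]},{"claw": 0.2,"linear": [0,20,-7],"turn": [0,0,0]},{"claw": 0.2,"linear": [0,30,-9],"turn": [0,0,0]},{"claw": 0.2,"linear": [0,40,-8],"turn": [0,0,0]},{"claw": 0.2,"linear": [0,50,-6],"turn": [0,0,0]},{"claw": 0.2,"linear": [0,60,-2],"turn": [0,0,0]},{"claw": 0.2,"linear": [0,68,-1],"turn": [0,0,0]},{"claw": 0.2,"linear": [0,68,-1],"turn": [0,0,0]}]}}

```text
time_s: 5.03
ee_pos: [0.5243, -0.3815, 0.1262]
eef_rot: [3.14, 0.005, 1.81]
force: [-0.2, -0.5, 0.7]
grip_width: 0.0189
```

Run:
```python
from h import *
rows()
for n in ("scene","side"):
    cv2.imwrite(f"pics/{n}2.png",vision.camera(n))
crop("pics/scene2.png",140,100,260,220,5,"pics/s1a.png")
crop("pics/side2.png",210,100,330,220,5,"pics/d1a.png")
a=np.hstack([cv2.imread("pics/s1a.png"),cv2.imread("pics/d1a.png")]);cv2.imwrite("pics/c2.png",cv2.resize(a,(800,400)))
```

```text
t 5.03 at [ 0.5243 -0.3815  0.1262] yaw 1.8099 grip 0.0189 F [-0.2 -0.5  0.7]
```

View pics/c2.png

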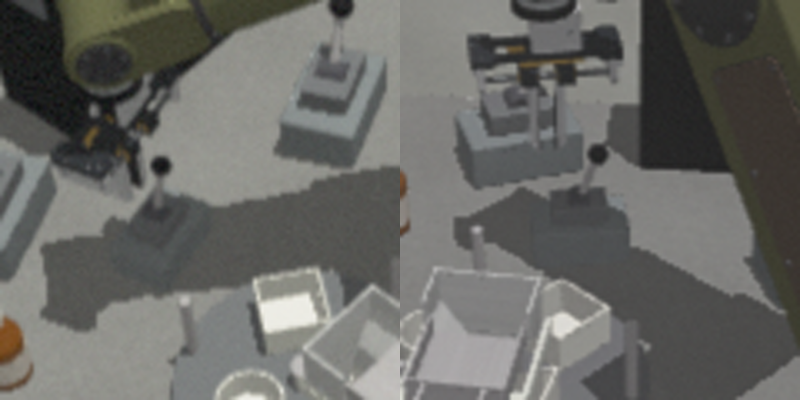

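Run:
```python
from h import *
o=get_obs();p=o["ee_pos"]; R=Rn.from_euler('xyz',o["eef_rot"])
im={}
for n in ("side","scene"):
    a=cv2.imread(f"pics/{n}2.png"); 
    x0,y0=(210,90) if n=="side" else (150,100)
    c=cv2.resize(a[y0:y0+80,x0:x0+80],None,fx=5,fy=5,interpolation=cv2.INTER_CUBIC)
    for q,col in [((0,0,0),(0,0,255)),((0,.0094,0),(0,255,0)),((0,-.0094,0),(0,255,0)),((0,0,-.05),(255,0,255))]:
        u=w2px(n,p+R.apply(q)); cv2.circle(c,(int((u[0]-x0+.5)*5),int((u[1]-y0+.5)*5)),3,col,-1)
    im[n]=c
cv2.imwrite("pics/c3.png",np.hstack([im["scene"],im["side"]]))
```

```text
(no output)
```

View pics/c3.png

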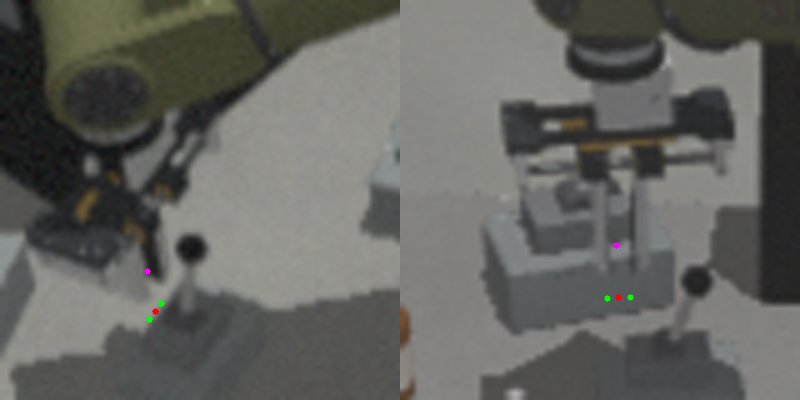

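Run:
```python
from h import *
rows((.42,-.29,.20,1.81),(.42,-.29,.03,1.81))
```

```text
t 5.12 at [ 0.5239 -0.3819  0.1265] yaw 1.8093 grip 0.0187 F [-0.5 -0.5  0.2]
[113.4, -79.1, -74.2] [0.002, 0.005, -0.001]
[114.3, -79.4, 95.8] [0.002, 0.005, -0.001]
```

{"op": "play_rows", "data": {"moves": [{"claw": 0.2,"linear": [0,0,-55],"turn": [0,0,0]},{"claw": 0.2,"linear": [20,-15,-70],"turn": [0,0,0]},{"claw": 0.2,"linear": [70,-50,-70],"turn": [0,0,0]},{"claw": 0.2,"linear": [114,-79,-55],"turn": [0,0,0]},{"claw": 0.2,"linear": [114,-79,0],"turn": [0,0,0]},{"claw": 0.2,"linear": [114,-79,50],"turn": [0,0,0]},{"claw": 0.2,"linear": [114,-79,85],"turn": [0,0,0]},{"claw": 0.2,"linear": [114,-79,85],"turn": [0,0,0]}]}}

```text
time_s: 6.12
ee_pos: [0.4192, -0.2895, 0.0393]
eef_rot: [-3.141, 0.002, 1.809]
force: [-0.2, 0.5, 0.6]
grip_width: 0.0186
```

Run:
```python
from h import *
rows()
crop_=vision.camera("scene"); cv2.imwrite("pics/t.png",crop_); crop("pics/t.png",150,90,280,190,5,"pics/t1.png")
```

```text
t 6.12 at [ 0.4192 -0.2895  0.0393] yaw 1.8091 grip 0.0186 F [-0.2  0.5  0.6]
```

View pics/t1.png

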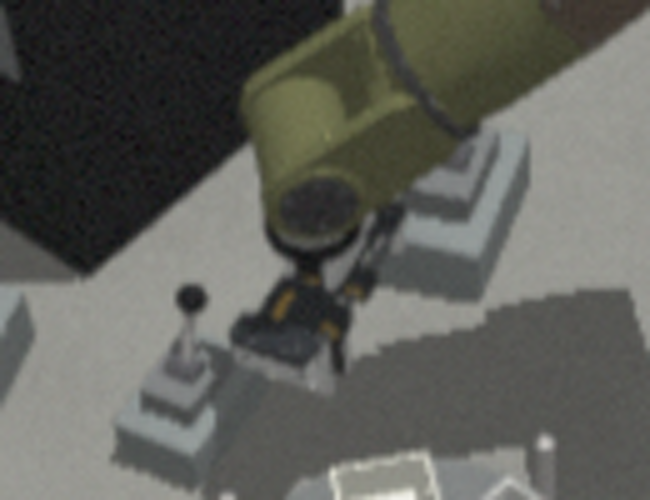

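{"op": "play_rows", "data": {"moves": [{"claw": 0.2,"linear": [0,0,12],"turn": [0,0,0]},{"claw": 0.2,"linear": [0,0,24],"turn": [0,0,0]},{"claw": 0.2,"linear": [0,0,32],"turn": [0,0,0]},{"claw": 0.2,"linear": [0,0,32],"turn": [0,0,0]}]}}

```text
time_s: 6.68
ee_pos: [0.42, -0.2902, 0.0086]
eef_rot: [3.141, 0.004, 1.809]
force: [0.5, -0.1, -1.1]
grip_width: 0.0187
```

{"op": "play_rows", "data": {"moves": [{"claw": 0.2,"linear": [0,0,4],"turn": [0,0,0]},{"claw": 0.2,"linear": [0,0,7],"turn": [0,0,0]},{"claw": 0.2,"linear": [0,0,9],"turn": [0,0,0]}]}}

```text
time_s: 7.05
ee_pos: [0.42, -0.2902, -0.0005]
eef_rot: [3.141, 0.004, 1.809]
force: [0.4, -0.7, 0.6]
grip_width: 0.0189
```

{"op": "play_rows", "data": {"moves": [{"claw": 0.2,"linear": [0,0,3],"turn": [0,0,0]},{"claw": 0.2,"linear": [0,0,3],"turn": [0,0,0]}]}}

```text
time_s: 7.3
ee_pos: [0.4199, -0.2902, -0.0037]
eef_rot: [3.141, 0.004, 1.809]
force: [1.3, 0.4, 0.6]
grip_width: 0.0185
```

Run:
```python
from h import *
cv2.imwrite("pics/w4.png",vision.camera("wrist")); rows()
```

```text
t 7.35 at [ 0.42   -0.2902 -0.0036] yaw 1.8091 grip 0.0188 F [-0.8  0.2 -0.4]
```

View pics/w4.png

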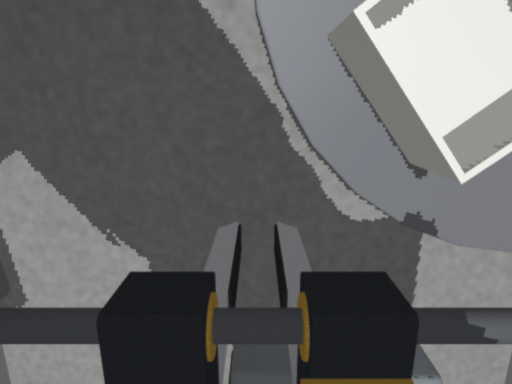

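{"op": "play_rows", "data": {"moves": [{"claw": 0.2,"linear": [0,0,3],"turn": [0,0,0]},{"claw": 0.2,"linear": [0,0,6],"turn": [0,0,0]},{"claw": 0.2,"linear": [0,0,6],"turn": [0,0,0]}]}}

```text
time_s: 7.72
ee_pos: [0.4199, -0.2901, -0.0099]
eef_rot: [3.142, 0.003, 1.809]
force: [0.1, 0.1, 0.3]
grip_width: 0.0189
```

{"op": "play_rows", "data": {"moves": [{"claw": 0.2,"linear": [0,0,3],"turn": [0,0,0]},{"claw": 0.2,"linear": [0,0,3],"turn": [0,0,0]}]}}

```text
time_s: 7.98
ee_pos: [0.4198, -0.29, -0.0131]
eef_rot: [-3.141, 0.003, 1.809]
force: [-1.0, -0.1, -0.1]
grip_width: 0.0188
```

{"op": "play_rows", "data": {"moves": [{"claw": 0.2,"linear": [0,0,2],"turn": [0,0,0]},{"claw": 0.2,"linear": [0,0,2],"turn": [0,0,0]}]}}

```text
time_s: 8.22
ee_pos: [0.4197, -0.29, -0.0153]
eef_rot: [-3.141, 0.003, 1.809]
force: [0.1, 0.2, -0.4]
grip_width: 0.0187
```

{"op": "play_rows", "data": {"moves": [{"claw": 0.2,"linear": [0,0,2],"turn": [0,0,0]},{"claw": 0.2,"linear": [0,0,2],"turn": [0,0,0]}]}}

```text
time_s: 8.48
ee_pos: [0.4196, -0.29, -0.0174]
eef_rot: [-3.141, 0.003, 1.809]
force: [-0.5, 0.4, -0.1]
grip_width: 0.0188
```

{"op": "play_rows", "data": {"moves": [{"claw": 0.2,"linear": [0,0,2],"turn": [0,0,0]},{"claw": 0.2,"linear": [0,0,2],"turn": [0,0,0]}]}}

```text
time_s: 8.72
ee_pos: [0.4195, -0.2899, -0.0196]
eef_rot: [-3.141, 0.002, 1.809]
force: [0.3, 0.3, -0.3]
grip_width: 0.0185
```

{"op": "play_rows", "data": {"moves": [{"claw": 0.2,"linear": [0,0,2],"turn": [0,0,0]},{"claw": 0.2,"linear": [0,0,2],"turn": [0,0,0]}]}}

```text
time_s: 8.98
ee_pos: [0.4194, -0.2898, -0.0218]
eef_rot: [-3.141, 0.002, 1.809]
force: [-0.2, 0.1, 0.9]
grip_width: 0.0187
```

{"op": "play_rows", "data": {"moves": [{"claw": 0.2,"linear": [0,0,2],"turn": [0,0,0]},{"claw": 0.2,"linear": [0,0,2],"turn": [0,0,0]}]}}

```text
time_s: 9.22
ee_pos: [0.4193, -0.2897, -0.024]
eef_rot: [-3.141, 0.002, 1.809]
force: [-0.3, -0.2, 0.3]
grip_width: 0.0188
```

{"op": "play_rows", "data": {"moves": [{"claw": 0.2,"linear": [0,0,2],"turn": [0,0,0]},{"claw": 0.2,"linear": [0,0,2],"turn": [0,0,0]}]}}

```text
time_s: 9.48
ee_pos: [0.4193, -0.2897, -0.0261]
eef_rot: [-3.14, 0.002, 1.809]
force: [0.3, -0.7, -0.3]
grip_width: 0.0187
```

{"op": "play_rows", "data": {"moves": [{"claw": 0.2,"linear": [0,0,2],"turn": [0,0,0]},{"claw": 0.2,"linear": [0,0,2],"turn": [0,0,0]}]}}

```text
time_s: 9.72
ee_pos: [0.4194, -0.2898, -0.0272]
eef_rot: [-3.141, 0.002, 1.809]
force: [-4.4, 3.0, 14.2]
grip_width: 0.019
```

Run:
```python
from h import *
rows((.42,-.29,.14,1.81),(.46,-.398,.14,1.81),(.46,-.398,.095,1.81))
```

```text
t 9.72 at [ 0.4194 -0.2898 -0.0272] yaw 1.8091 grip 0.019 F [-4.4  3.  14.2]
[-0.6, 0.3, -167.2] [-0.001, 0.002, -0.001]
[-115.0, 13.7, -167.0] [-0.001, 0.002, -0.001]
[-114.9, 13.8, -122.0] [-0.001, 0.002, -0.001]
```

{"op": "play_rows", "data": {"moves": [{"claw": 0.2,"linear": [0,0,-60],"turn": [0,0,0]},{"claw": 0.5,"linear": [0,0,-120],"turn": [0,0,0]},{"claw": 0.5,"linear": [0,0,-170],"turn": [0,0,0]},{"claw": 0.5,"linear": [-40,5,-170],"turn": [0,0,0]},{"claw": 0.5,"linear": [-90,10,-170],"turn": [0,0,0]},{"claw": 0.5,"linear": [-115,14,-167],"turn": [0,0,0]},{"claw": 0.5,"linear": [-115,14,-165],"turn": [0,0,0]},{"claw": 0.5,"linear": [-115,14,-145],"turn": [0,0,0]}]}}

```text
time_s: 10.72
ee_pos: [0.4605, -0.3979, 0.1186]
eef_rot: [3.142, 0.004, 1.809]
force: [0.2, -0.3, -0.4]
grip_width: 0.0473
```

Run:
```python
from h import *
cv2.imwrite("pics/w5.png",vision.camera("wrist")); rows((.46,-.398,.095,1.81))
```

```text
t 10.78 at [ 0.4594 -0.3967  0.1151] yaw 1.8093 grip 0.0469 F [-1.3  0.2 -3.2]
[-1.4, 0.3, 20.1] [-0.002, -0.0, -0.001]
```

View pics/w5.png

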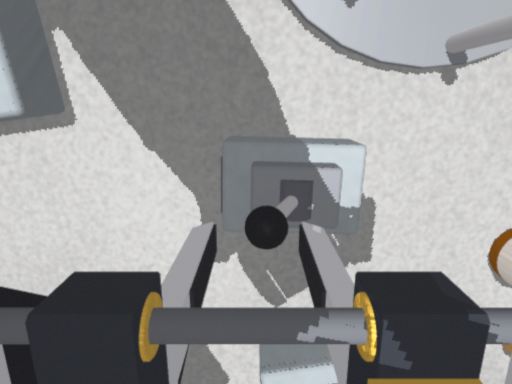

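{"op": "play_rows", "data": {"moves": [{"claw": 0.5,"linear": [-1,3,12],"turn": [0,0,0]},{"claw": 0.5,"linear": [-1,3,20],"turn": [0,0,0]},{"claw": 0.5,"linear": [-1,3,22],"turn": [0,0,0]},{"claw": 0.2,"linear": [-1,3,22],"turn": [0,0,0]},{"claw": 0.2,"linear": [-1,3,22],"turn": [0,0,0]},{"claw": 0.2,"linear": [-1,3,22],"turn": [0,0,0]}]}}

```text
time_s: 11.52
ee_pos: [0.4627, -0.3971, 0.0934]
eef_rot: [-3.14, 0.0, 1.809]
force: [1.0, -0.1, 1.1]
grip_width: 0.0248
```

{"op": "play_rows", "data": {"moves": [{"claw": 0.2,"linear": [0,-3,0],"turn": [0,0,0]},{"claw": 0.2,"linear": [0,-5,1],"turn": [0,0,0]},{"claw": 0.2,"linear": [0,-5,1],"turn": [0,0,0]}]}}

```text
time_s: 11.9
ee_pos: [0.4578, -0.3981, 0.0921]
eef_rot: [-3.14, -0.0, 1.809]
force: [5.3, 0.2, -6.0]
grip_width: 0.0254
```

Run:
```python
from h import *
cv2.imwrite("pics/w6.png",vision.camera("wrist")); rows()
```

```text
t 11.95 at [ 0.4578 -0.3981  0.0921] yaw 1.8093 grip 0.025 F [ 2.6  0.4 -6. ]
```

View pics/w6.png

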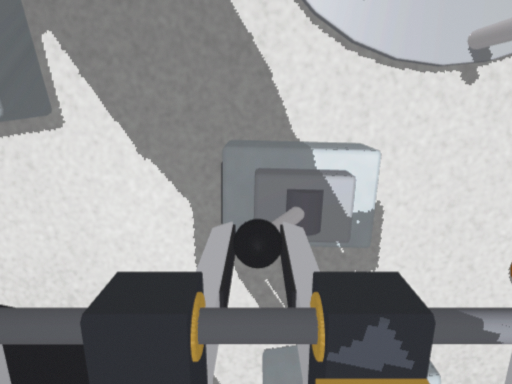

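{"op": "play_rows", "data": {"moves": [{"claw": 0.2,"linear": [0,9,-3],"turn": [0,0,0]},{"claw": 0.2,"linear": [0,18,-6],"turn": [0,0,0]},{"claw": 0.2,"linear": [0,28,-8],"turn": [0,0,0]},{"claw": 0.2,"linear": [0,38,-8],"turn": [0,0,0]},{"claw": 0.2,"linear": [0,48,-6],"turn": [0,0,0]},{"claw": 0.2,"linear": [0,58,-3],"turn": [0,0,0]},{"claw": 0.2,"linear": [0,66,0],"turn": [0,0,0]},{"claw": 0.2,"linear": [0,70,1],"turn": [0,0,0]}]}}

```text
time_s: 12.95
ee_pos: [0.5245, -0.3819, 0.0911]
eef_rot: [-3.136, -0.001, 1.809]
force: [-19.9, -1.7, 16.9]
grip_width: 0.0306
```

{"op": "play_rows", "data": {"moves": [{"claw": 0.2,"linear": [0,1,0],"turn": [0,0,0]},{"claw": 0.2,"linear": [0,2,0],"turn": [0,0,0]}]}}

```text
time_s: 13.2
ee_pos: [0.5245, -0.3818, 0.0911]
eef_rot: [-3.131, -0.003, 1.808]
force: [-19.6, -2.3, 11.4]
grip_width: 0.0308
```

Run:
```python
from h import *
cv2.imwrite("pics/w7.png",vision.camera("wrist")); rows()
```

```text
t 13.25 at [ 0.5246 -0.3818  0.0911] yaw 1.8083 grip 0.0313 F [-19.9  -1.9  11.4]
```

View pics/w7.png

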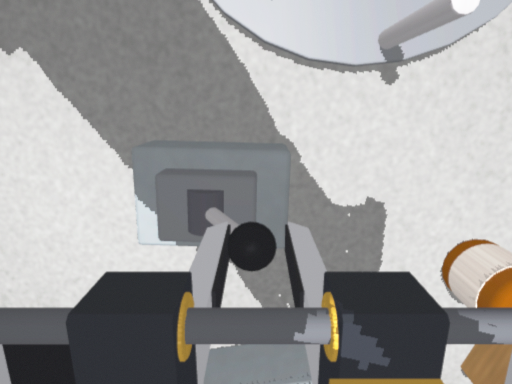

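{"op": "play_rows", "data": {"moves": [{"claw": 0.6,"linear": [0,-3,0],"turn": [0,0,0]},{"claw": 0.6,"linear": [0,-3,0],"turn": [0,0,0]},{"claw": 0.6,"linear": [0,-3,-60],"turn": [0,0,0]},{"claw": 0.6,"linear": [0,-3,-120],"turn": [0,0,0]},{"claw": 0.6,"linear": [0,-3,-180],"turn": [0,0,0]},{"claw": 0.6,"linear": [0,-3,-200],"turn": [0,0,0]},{"claw": 0.6,"linear": [0,-3,-200],"turn": [0,0,0]}]}}

```text
time_s: 14.12
ee_pos: [0.5245, -0.3825, 0.2921]
eef_rot: [-3.133, -0.001, 1.809]
force: [-0.4, -0.0, -0.5]
grip_width: 0.0562
```

Run:
```python
from h import *
for n in ("scene","side"):
    cv2.imwrite(f"pics/{n}3.png",vision.camera(n))
crop("pics/scene3.png",140,100,260,220,5,"pics/s1a.png")
crop("pics/side3.png",210,100,330,220,5,"pics/d1a.png")
a=np.hstack([cv2.imread("pics/s1a.png"),cv2.imread("pics/d1a.png")]);cv2.imwrite("pics/c4.png",cv2.resize(a,(800,400)))
cv2.imwrite("pics/w8.png",vision.camera("wrist"))
rows((.575,.28,.29,np.pi/2),(.575,.28,.12,np.pi/2))
```

```text
t 14.28 at [ 0.5237 -0.3822  0.2891] yaw 1.8085 grip 0.0565 F [-0.8 -0.1  0.3]
[631.5, 205.8, -0.1] [-0.012, -0.004, 0.238]
[630.6, 207.9, 169.9] [-0.012, -0.004, 0.238]
```

View pics/c4.png

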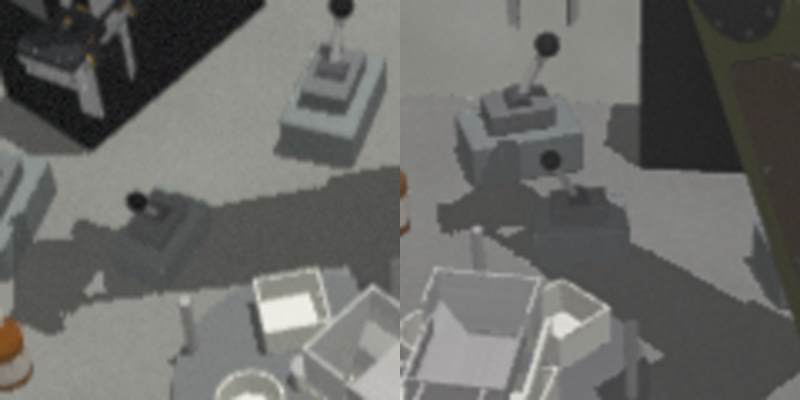

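View pics/w8.png

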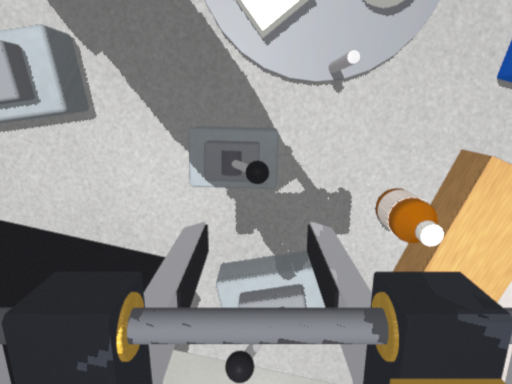

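Run:
```python
from h import *
b=tri([("scene",(180.8,160.6)),("side",(255,148))]); print(b)
o=get_obs()
for dz in (0,.027):
    o2=dict(o); o2["ee_pos"]=o["ee_pos"]+[0,0,dz]
    print(dz,w2px("wrist",b,o2),[w2px("wrist",c,o2).round(0) for c in [(.5877,-.2418,.125)]])
    c=[px2w("wrist",u,.05,o2) for u in [(190,128),(277,131),(278,187),(190,186)]]; print([np.linalg.norm(c[i]-c[i-1]).round(4) for i in range(4)])
```

```text
[ 0.5181503  -0.38640951  0.12772212]
0 [254.705048   174.24190313] [array([354.,  55.])]
[np.float64(0.0781), np.float64(0.1138), np.float64(0.0754), np.float64(0.1202)]
0.027 [255.16776065 169.696413  ] [array([347.,  59.])]
[np.float64(0.0829), np.float64(0.1207), np.float64(0.0799), np.float64(0.1275)]
```

{"op": "play_rows", "data": {"moves": [{"claw": 0.5,"linear": [630,207,0],"turn": [-0.012,-0.004,0.238]},{"claw": 0.5,"linear": [630,207,0],"turn": [-0.012,-0.004,0.238]},{"claw": 0.5,"linear": [630,207,0],"turn": [-0.012,-0.004,0.238]},{"claw": 0.5,"linear": [630,207,0],"turn": [-0.012,-0.004,0.238]},{"claw": 0.5,"linear": [630,207,0],"turn": [-0.012,-0.004,0.238]},{"claw": 0.5,"linear": [630,207,0],"turn": [-0.012,-0.004,0.238]},{"claw": 0.5,"linear": [630,207,0],"turn": [-0.012,-0.004,0.238]},{"claw": 0.5,"linear": [630,207,0],"turn": [-0.012,-0.004,0.238]}]}}

```text
time_s: 15.28
ee_pos: [0.563, 0.1179, 0.2888]
eef_rot: [-3.139, 0.0, 1.571]
force: [0.5, -1.4, 0.3]
grip_width: 0.047
```

Run:
```python
from h import *
rows((.575,.27,.29,np.pi/2),(.575,.27,.12,np.pi/2))
cv2.imwrite("pics/w9.png",vision.camera("wrist"))
```

```text
t 15.28 at [0.563  0.1179 0.2888] yaw 1.5706 grip 0.047 F [ 0.5 -1.4  0.3]
[152.1, 12.0, -1.3] [-0.002, 0.0, -0.0]
[152.1, 12.4, 168.7] [-0.002, 0.0, -0.0]
```

View pics/w9.png

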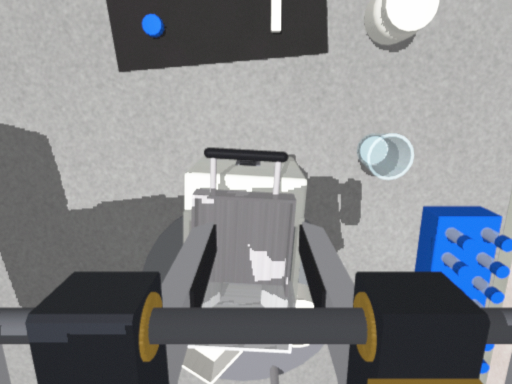

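Run:
```python
from h import *
import numpy as np
np.set_printoptions(precision=4,suppress=True)
o=get_obs()
for dz in (0,.01,.027):
    o2=dict(o); o2["ee_pos"]=o["ee_pos"]+[0,0,dz]
    a,b=px2w("wrist",(207,153),.187,o2),px2w("wrist",(286,157),.187,o2)
    print(dz,a,b,np.linalg.norm(a-b),(a+b)/2,np.arctan2(*(b-a)[1::-1]), "cap,cuv", px2w("wrist",(152,25),.016,o2),px2w("wrist",(276,31),.0145,o2), "backwall",px2w("wrist",(197,193),.187,o2),px2w("wrist",(295,197),.187,o2))
```

```text
0 [0.5147 0.1527 0.187 ] [0.5874 0.1494 0.187 ] 0.07276202426540782 [0.5511 0.1511 0.187 ] -0.04606641724597496 cap,cuv [0.4225 0.295  0.016 ] [0.5842 0.2886 0.0145] backwall [0.5039 0.1146 0.187 ] [0.5969 0.1112 0.187 ]
0.01 [0.5132 0.1513 0.187 ] [0.5882 0.1478 0.187 ] 0.07512268556922866 [0.5507 0.1495 0.187 ] -0.046066417245974864 cap,cuv [0.4196 0.297  0.016 ] [0.5847 0.2905 0.0145] backwall [0.5021 0.1119 0.187 ] [0.5981 0.1084 0.187 ]
0.027 [0.5106 0.1488 0.187 ] [0.5896 0.1452 0.187 ] 0.07913580978572408 [0.5501 0.147  0.187 ] -0.046066417245974614 cap,cuv [0.4146 0.3005 0.016 ] [0.5854 0.2937 0.0145] backwall [0.4989 0.1073 0.187 ] [0.6    0.1036 0.187 ]
```

{"op": "play_rows", "data": {"moves": [{"claw": 0.5,"linear": [60,6,0],"turn": [0,0,0]},{"claw": 0.5,"linear": [110,12,40],"turn": [0,0,0]},{"claw": 0.5,"linear": [140,20,80],"turn": [0,0,0]},{"claw": 0.5,"linear": [150,20,140],"turn": [0,0,0]},{"claw": 0.5,"linear": [150,20,180],"turn": [0,0,0]},{"claw": 0.5,"linear": [150,20,180],"turn": [0,0,0]}]}}

```text
time_s: 16.08
ee_pos: [0.5795, 0.2739, 0.1045]
eef_rot: [-3.132, 0.001, 1.575]
force: [0.1, -0.2, 0.3]
grip_width: 0.047
```

Run:
```python
from h import *
rows()
cv2.imwrite("pics/w10.png",vision.camera("wrist"))
```

```text
t 16.07 at [0.5795 0.2739 0.1045] yaw 1.5753 grip 0.047 F [ 0.1 -0.2  0.3]
```

View pics/w10.png

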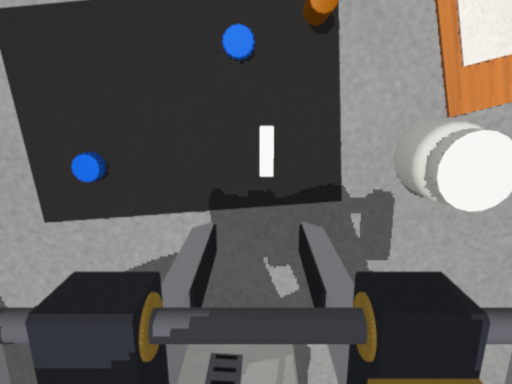

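Run:
```python
from h import *
print(px2w("wrist",(266.5,151),.0145),px2w("wrist",(266,127),.0145),px2w("wrist",(267,176),.0145),"caps",px2w("wrist",(238.5,40),.016),px2w("wrist",(88,167),.016))
c=px2w("wrist",(266.5,151),.0145)
rows((c[0],c[1],.03,1.571),(c[0],c[1],-.021,1.571))
```

```text
[0.58723232 0.30592675 0.0145    ] [0.58655906 0.32700908 0.0145    ] [0.5879414  0.28312916 0.0145    ] caps [0.56325181 0.3971542  0.016     ] [0.42633816 0.29085357 0.016     ]
t 16.12 at [0.581  0.2743 0.1077] yaw 1.575 grip 0.0471 F [-1.1  0.   0.4]
[31.6, 6.8, 77.7] [-0.005, -0.0, 0.004]
[31.6, 7.1, 128.7] [-0.005, -0.0, 0.004]
```

{"op": "play_rows", "data": {"moves": [{"claw": 0.45,"linear": [32,6,40],"turn": [-0.005,0,0]},{"claw": 0.45,"linear": [32,6,80],"turn": [-0.005,0,0]},{"claw": 0.45,"linear": [32,6,110],"turn": [-0.005,0,0]},{"claw": 0.45,"linear": [32,6,126],"turn": [-0.005,0,0]},{"claw": 0.45,"linear": [32,6,129],"turn": [-0.005,0,0]},{"claw": 0.45,"linear": [32,6,129],"turn": [-0.005,0,0]},{"claw": 0.05,"linear": [32,6,129],"turn": [-0.005,0,0]},{"claw": 0.05,"linear": [32,6,129],"turn": [-0.005,0,0]}], "force": 15}}

```text
time_s: 17.12
ee_pos: [0.5864, 0.3065, -0.0205]
eef_rot: [3.141, -0.001, 1.575]
force: [0.6, -0.9, -0.7]
grip_width: 0.0256
```

{"op": "play_rows", "data": {"moves": [{"claw": 0.05,"linear": [0,0,0],"turn": [0,0,0]},{"claw": 0.05,"linear": [0,0,0],"turn": [0,0,0]}]}}

```text
time_s: 17.38
ee_pos: [0.5866, 0.3066, -0.0202]
eef_rot: [3.141, -0.001, 1.575]
force: [0.3, -0.2, 1.4]
grip_width: 0.0122
```

Run:
```python
from h import *
rows((.5866,.3066,.22,1.526),(.547,.056,.22,1.526),(.547,.056,.147,1.526))
```

```text
t 17.38 at [ 0.5866  0.3066 -0.0202] yaw 1.575 grip 0.0122 F [ 0.3 -0.2  1.4]
[0.2, 0.2, -240.2] [0.001, -0.001, 0.049]
[-250.2, -40.4, -240.5] [0.001, -0.001, 0.049]
[-250.3, -40.5, -167.5] [0.001, -0.001, 0.049]
```

{"op": "play_rows", "data": {"moves": [{"claw": 0.05,"linear": [0,0,-50],"turn": [0,0,0]},{"claw": 0.05,"linear": [0,0,-100],"turn": [0,0,0]},{"claw": 0.05,"linear": [0,0,-160],"turn": [0,0,0.049]},{"claw": 0.05,"linear": [0,0,-220],"turn": [0,0,0.049]},{"claw": 0.05,"linear": [-30,-5,-245],"turn": [0,0,0.049]},{"claw": 0.05,"linear": [-80,-13,-245],"turn": [0,0,0.049]},{"claw": 0.05,"linear": [-130,-21,-245],"turn": [0,0,0.049]},{"claw": 0.05,"linear": [-190,-31,-245],"turn": [0,0,0.049]}]}}

```text
time_s: 18.38
ee_pos: [0.5556, 0.1149, 0.2246]
eef_rot: [3.141, -0.001, 1.527]
force: [1.4, -0.2, -0.3]
grip_width: 0.0124
```

Run:
```python
from h import *
rows((.547,.056,.22,1.526),(.547,.056,.147,1.526))
cv2.imwrite("pics/w11.png",vision.camera("wrist"))
```

```text
t 18.38 at [0.5556 0.1149 0.2246] yaw 1.5268 grip 0.0124 F [ 1.4 -0.2 -0.3]
[-59.3, -6.0, 4.5] [0.001, -0.001, 0.001]
[-59.4, -6.1, 77.5] [0.001, -0.001, 0.001]
```

View pics/w11.png

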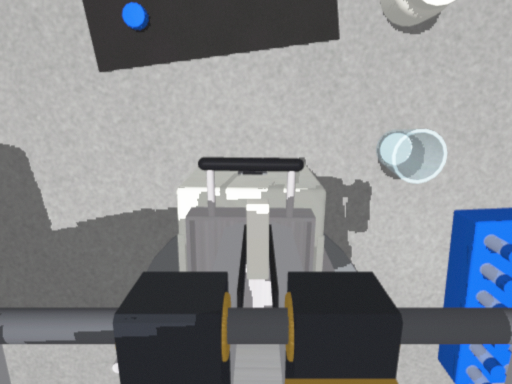

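{"op": "play_rows", "data": {"moves": [{"claw": 0.05,"linear": [-40,-5,4],"turn": [0,0,0]},{"claw": 0.05,"linear": [-59,-7,15],"turn": [0,0,0]},{"claw": 0.05,"linear": [-59,-7,50],"turn": [0,0,0]},{"claw": 0.05,"linear": [-59,-7,75],"turn": [0,0,0]},{"claw": 0.05,"linear": [-59,-7,77],"turn": [0,0,0]},{"claw": 0.4,"linear": [-59,-7,77],"turn": [0,0,0]},{"claw": 0.4,"linear": [-59,-7,77],"turn": [0,0,0]}]}}

```text
time_s: 19.3
ee_pos: [0.5458, 0.0506, 0.149]
eef_rot: [3.139, 0.0, 1.523]
force: [-0.2, 0.3, 0.2]
grip_width: 0.0289
```

Run:
```python
from h import *
rows((.551,.147,.25,1.526))
cv2.imwrite("pics/w12.png",vision.camera("wrist"))
```

```text
t 19.3 at [0.5458 0.0506 0.149 ] yaw 1.5233 grip 0.0289 F [-0.2  0.3  0.2]
[96.5, 0.9, -101.1] [0.003, 0.0, -0.003]
```

View pics/w12.png

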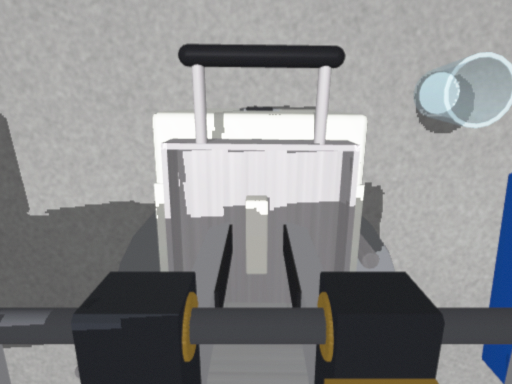

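{"op": "play_rows", "data": {"moves": [{"claw": 0.4,"linear": [0,0,-60],"turn": [0,0,0]},{"claw": 0.4,"linear": [0,0,-110],"turn": [0,0,0]},{"claw": 0.4,"linear": [-40,5,-140],"turn": [0,0,-0.4]},{"claw": 0.4,"linear": [-90,15,-140],"turn": [0,0,-0.8]},{"claw": 0.4,"linear": [-150,25,-140],"turn": [0,0,-1.2]},{"claw": 0.4,"linear": [-200,35,-140],"turn": [0,0,-1.62]},{"claw": 0.4,"linear": [-250,45,-140],"turn": [0,0,-1.62]},{"claw": 0.4,"linear": [-290,50,-130],"turn": [0,0,-1.62]}]}}

```text
time_s: 20.35
ee_pos: [0.5818, -0.2435, 0.2801]
eef_rot: [3.141, 0.005, 2.641]
force: [0.6, -0.0, 0.0]
grip_width: 0.0373
```

Run:
```python
from h import *
rows((.588,-.242,.2,np.pi),(.588,-.242,.065,np.pi))
```

```text
t 20.35 at [ 0.5818 -0.2435  0.2801] yaw 2.6415 grip 0.0373 F [ 0.6 -0.   0. ]
[-4.4, 4.2, 80.1] [-0.0, 0.005, -0.5]
[-3.7, 4.1, 215.1] [-0.0, 0.005, -0.5]
```

{"op": "play_rows", "data": {"moves": [{"claw": 0.4,"linear": [-2,2,50],"turn": [0,0.005,-0.2]},{"claw": 0.4,"linear": [-4,4,80],"turn": [0,0.005,-0.35]},{"claw": 0.4,"linear": [-4,4,80],"turn": [0,0.005,-0.5]},{"claw": 0.4,"linear": [-4,4,80],"turn": [0,0.005,-0.5]},{"claw": 0.4,"linear": [-4,4,80],"turn": [0,0.005,-0.5]}]}}

```text
time_s: 20.98
ee_pos: [0.5878, -0.2421, 0.2009]
eef_rot: [-3.141, 0.001, 3.138]
force: [-0.2, 0.5, 0.5]
grip_width: 0.0375
```

Run:
```python
from h import *
rows((.588,-.242,.2,np.pi),(.588,-.242,.065,np.pi))
cv2.imwrite("pics/w13.png",vision.camera("wrist"))
print(w2px("wrist",(.588,-.242,.125)))
```

```text
t 20.98 at [ 0.5878 -0.2421  0.2009] yaw 3.1382 grip 0.0375 F [-0.2  0.5  0.5]
[-0.2, 0.1, 0.9] [-0.001, 0.001, -0.003]
[-0.1, 0.2, 135.9] [-0.001, 0.001, -0.003]
[258.59862    192.84953032]
```

View pics/w13.png

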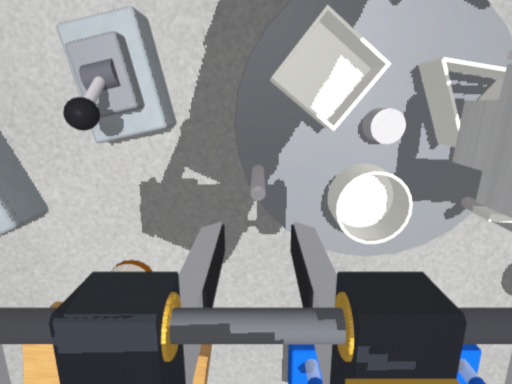

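{"op": "play_rows", "data": {"moves": [{"claw": 0.4,"linear": [0,0,50],"turn": [0,0,0]},{"claw": 0.4,"linear": [0,0,95],"turn": [0,0,0]},{"claw": 0.4,"linear": [0,0,125],"turn": [0,0,0]},{"claw": 0.4,"linear": [0,0,136],"turn": [0,0,0]},{"claw": 0.1,"linear": [0,0,136],"turn": [0,0,0]},{"claw": 0.1,"linear": [0,0,136],"turn": [0,0,0]},{"claw": 0.1,"linear": [0,0,136],"turn": [0,0,0]},{"claw": 0.1,"linear": [0,0,136],"turn": [0,0,0]}], "force": 20}}

```text
time_s: 22.02
ee_pos: [0.5883, -0.242, 0.0662]
eef_rot: [-3.141, 0.002, 3.139]
force: [-2.2, 3.7, 6.0]
grip_width: 0.0136
```

Run:
```python
from h import *
c=np.array([.5363,-.1078]); o=get_obs(); d=o["ee_pos"][:2]-c; print(np.hypot(*d),np.degrees(np.arctan2(d[1],d[0])))
th=np.arctan2(d[1],d[0]); tg=[]
for k in range(1,19):
    a=th+np.radians(-143.6)*k/18; tg.append((c[0]+.145*np.cos(a),c[1]+.145*np.sin(a),.066,np.pi))
rows(*tg)
```

```text
0.14395739363291585 -68.8106526631736
t 22.02 at [ 0.5883 -0.242   0.0662] yaw 3.1388 grip 0.0136 F [-2.2  3.7  6. ]
[18.9, -7.0, 0.2] [-0.001, 0.002, -0.003]
[38.8, -10.3, 0.1] [-0.001, 0.002, -0.003]
[58.9, -10.8, 0.1] [-0.001, 0.002, -0.003]
[79.0, -8.5, 0.1] [-0.001, 0.002, -0.003]
[98.5, -3.4, 0.0] [-0.001, 0.002, -0.003]
[117.1, 4.3, -0.0] [-0.001, 0.002, -0.003]
[134.5, 14.6, -0.1] [-0.001, 0.002, -0.003]
[150.3, 27.1, -0.1] [-0.001, 0.002, -0.003]
[164.2, 41.8, -0.2] [-0.001, 0.002, -0.003]
[175.9, 58.2, -0.2] [-0.001, 0.002, -0.003]
[185.3, 76.0, -0.3] [-0.001, 0.002, -0.003]
[192.1, 95.0, -0.3] [-0.001, 0.002, -0.003]
[196.1, 114.8, -0.3] [-0.001, 0.002, -0.003]
[197.4, 134.9, -0.3] [-0.001, 0.002, -0.003]
[195.9, 155.1, -0.4] [-0.001, 0.002, -0.003]
[191.6, 174.8, -0.4] [-0.001, 0.002, -0.003]
[184.6, 193.7, -0.4] [-0.001, 0.002, -0.003]
[175.0, 211.5, -0.4] [-0.001, 0.002, -0.003]
```

{"op": "play_rows", "data": {"moves": [{"claw": 0.1,"linear": [19,-7,0],"turn": [0,0,0]},{"claw": 0.1,"linear": [39,-10,0],"turn": [0,0,0]},{"claw": 0.1,"linear": [59,-11,0],"turn": [0,0,0]},{"claw": 0.1,"linear": [79,-8.5,0],"turn": [0,0,0]},{"claw": 0.1,"linear": [98,-3,0],"turn": [0,0,0]},{"claw": 0.1,"linear": [117,4,0],"turn": [0,0,0]},{"claw": 0.1,"linear": [134,15,0],"turn": [0,0,0]},{"claw": 0.1,"linear": [134,15,0],"turn": [0,0,0]}]}}

```text
time_s: 23.02
ee_pos: [0.456, -0.2228, 0.0663]
eef_rot: [3.138, 0.006, 3.139]
force: [20.0, 26.9, -8.4]
grip_width: 0.0137
```

Run:
```python
from h import *
c=np.array([.5363,-.1078]); o=get_obs(); d=o["ee_pos"][:2]-c; print(np.hypot(*d),np.degrees(np.arctan2(d[1],d[0])))
tg=[]
for a in np.radians([-132.8,-140.8,-148.8,-156.8,-164.8,-172.7,-180.7,-188.7,-196.7,-204.7,-212.4]):
    tg.append((c[0]+.145*np.cos(a),c[1]+.145*np.sin(a),.066,np.pi))
rows(*tg)
cv2.imwrite("pics/w14.png",vision.camera("wrist"))
```

```text
0.14027987015405344 -124.94271401971739
t 23.02 at [ 0.456  -0.2228  0.0663] yaw 3.1391 grip 0.0137 F [20.  26.9 -8.4]
[18.2, 8.6, 0.2] [0.004, 0.006, -0.003]
[32.1, 23.3, 0.2] [0.004, 0.006, -0.003]
[43.8, 39.8, 0.2] [0.004, 0.006, -0.003]
[53.1, 57.7, 0.2] [0.004, 0.006, -0.003]
[59.8, 76.8, 0.2] [0.004, 0.006, -0.003]
[63.7, 96.4, 0.3] [0.004, 0.006, -0.003]
[64.9, 116.6, 0.3] [0.004, 0.006, -0.003]
[63.3, 136.8, 0.4] [0.004, 0.006, -0.003]
[58.9, 156.5, 0.5] [0.004, 0.006, -0.003]
[51.8, 175.4, 0.6] [0.004, 0.006, -0.003]
[42.6, 192.6, 0.8] [0.004, 0.006, -0.003]
```

View pics/w14.png

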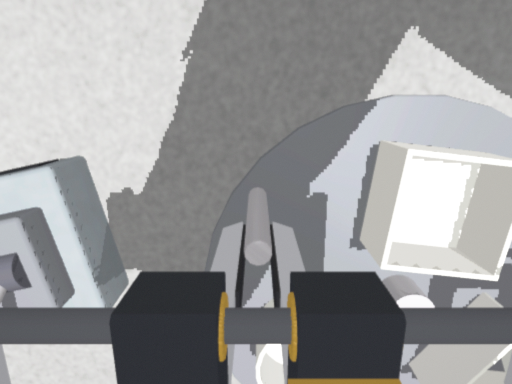

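```bash
cat >> h.py <<'E'
def arc(c,degs,z,yaw=np.pi):
    rows(*[(c[0]+.145*np.cos(a),c[1]+.145*np.sin(a),z,yaw) for a in np.radians(degs)])
E
python3 - <<'E'
from h import *
c=np.array([.540,-.105]); o=get_obs(); d=o["ee_pos"][:2]-c; print(np.hypot(*d),np.degrees(np.arctan2(d[1],d[0])))
arc(c,[-125.5,-133,-141,-149,-157,-165],.066)
E
```

```text
0.14474986442396254 -125.32550981455493
t 23.07 at [ 0.4563 -0.2231  0.0663] yaw 3.139 grip 0.0135 F [19.8 25.6 -6. ]
[0.5, 0.0, 0.3] [0.004, 0.006, -0.003]
[15.2, 12.0, 0.2] [0.004, 0.006, -0.003]
[29.1, 26.8, 0.2] [0.004, 0.006, -0.003]
[40.7, 43.3, 0.2] [0.004, 0.006, -0.003]
[49.9, 61.3, 0.2] [0.004, 0.006, -0.003]
[56.6, 80.4, 0.2] [0.004, 0.006, -0.003]
```

{"op": "play_rows", "data": {"moves": [{"claw": 0.1,"linear": [0,0,0],"turn": [0,0,0]},{"claw": 0.1,"linear": [15,12,0],"turn": [0,0,0]},{"claw": 0.1,"linear": [29,27,0],"turn": [0,0,0]},{"claw": 0.1,"linear": [41,43,0],"turn": [0,0,0]},{"claw": 0.1,"linear": [50,61,0],"turn": [0,0,0]},{"claw": 0.1,"linear": [50,61,0],"turn": [0,0,0]}]}}

```text
time_s: 23.82
ee_pos: [0.4055, -0.1616, 0.0663]
eef_rot: [3.138, 0.005, 3.14]
force: [-6.5, -1.7, -2.3]
grip_width: 0.0134
```

Run:
```python
from h import *
c=np.array([.540,-.105]); o=get_obs(); d=o["ee_pos"][:2]-c; print(np.hypot(*d),np.degrees(np.arctan2(d[1],d[0])))
arc(c,[-157,-165,-173,-181,-189,-197,-205,-213],.066)
cv2.imwrite("pics/w15.png",vision.camera("wrist"))
```

```text
0.1458941409948542 -157.16578684379348
t 23.82 at [ 0.4055 -0.1616  0.0663] yaw 3.1399 grip 0.0134 F [-6.5 -1.7 -2.3]
[-1.0, -0.0, 0.3] [0.004, 0.005, -0.002]
[5.6, 19.1, 0.3] [0.004, 0.005, -0.002]
[9.5, 38.9, 0.4] [0.004, 0.005, -0.002]
[10.6, 59.1, 0.4] [0.004, 0.005, -0.002]
[8.9, 79.3, 0.5] [0.004, 0.005, -0.002]
[4.4, 99.0, 0.6] [0.004, 0.005, -0.002]
[-2.8, 117.9, 0.7] [0.004, 0.005, -0.002]
[-12.6, 135.6, 0.8] [0.004, 0.005, -0.002]
```

View pics/w15.png

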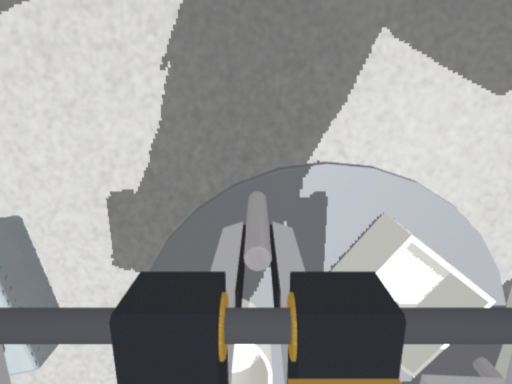

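{"op": "play_rows", "data": {"moves": [{"claw": 0.1,"linear": [7,19,0],"turn": [0,0,0]},{"claw": 0.1,"linear": [10.5,39,0],"turn": [0,0,0]},{"claw": 0.1,"linear": [11.5,59,0],"turn": [0,0,0]},{"claw": 0.1,"linear": [10,79,0],"turn": [0,0,0]},{"claw": 0.1,"linear": [5,99,0],"turn": [0,0,0]},{"claw": 0.1,"linear": [-2,118,0],"turn": [0,0,0]},{"claw": 0.1,"linear": [-2,118,0],"turn": [0,0,0]}]}}

```text
time_s: 24.75
ee_pos: [0.4083, -0.0434, 0.0666]
eef_rot: [3.138, 0.005, 3.141]
force: [1.1, 0.5, -7.6]
grip_width: 0.0133
```

Run:
```python
from h import *
c=np.array([.539,-.105]); o=get_obs(); d=o["ee_pos"][:2]-c; print(np.hypot(*d),np.degrees(np.arctan2(d[1],d[0])))
arc(c,[-205,-209,-213],.066)
for n in ("scene","side"):
    cv2.imwrite(f"pics/{n}5.png",vision.camera(n))
crop("pics/scene5.png",170,150,300,270,5,"pics/s1a.png")
crop("pics/side5.png",180,160,310,280,5,"pics/d1a.png")
a=np.hstack([cv2.imread("pics/s1a.png"),cv2.imread("pics/d1a.png")]);cv2.imwrite("pics/c5.png",cv2.resize(a,(800,369)))
```

```text
0.1444535184833294 154.75734052446518
t 24.75 at [ 0.4083 -0.0434  0.0666] yaw 3.1412 grip 0.0133 F [ 1.1  0.5 -7.6]
[0.8, -0.3, 0.6] [0.004, 0.005, -0.0]
[-3.8, 8.7, 0.6] [0.004, 0.005, -0.0]
[-9.0, 17.4, 0.7] [0.004, 0.005, -0.0]
```

View pics/c5.png

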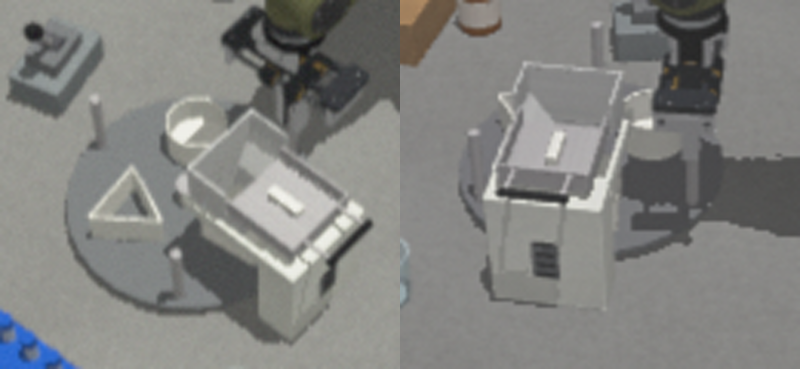

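{"op": "play_rows", "data": {"moves": [{"claw": 0.1,"linear": [-4,9,0],"turn": [0,0,0]},{"claw": 0.1,"linear": [-9,17,0],"turn": [0,0,0]},{"claw": 0.1,"linear": [-9,17,0],"turn": [0,0,0]},{"claw": 0.1,"linear": [-9,17,0],"turn": [0,0,0]}]}}

```text
time_s: 25.35
ee_pos: [0.417, -0.0272, 0.0667]
eef_rot: [3.138, 0.005, 3.14]
force: [3.3, -3.3, -12.5]
grip_width: 0.0135
```

Run:
```python
from h import *
c=np.array([.539,-.105]); o=get_obs(); d=o["ee_pos"][:2]-c; print(np.hypot(*d),np.degrees(np.arctan2(d[1],d[0])))
rows()
for n in ("scene","side"):
    cv2.imwrite(f"pics/{n}6.png",vision.camera(n))
crop("pics/scene6.png",170,150,300,270,6,"pics/s6.png")
crop("pics/side6.png",190,150,310,270,5,"pics/d6.png")
```

```text
0.14464943819362003 147.48111829370066
t 25.35 at [ 0.417  -0.0272  0.0667] yaw 3.1405 grip 0.0135 F [  3.3  -3.3 -12.5]
```

View pics/s6.png

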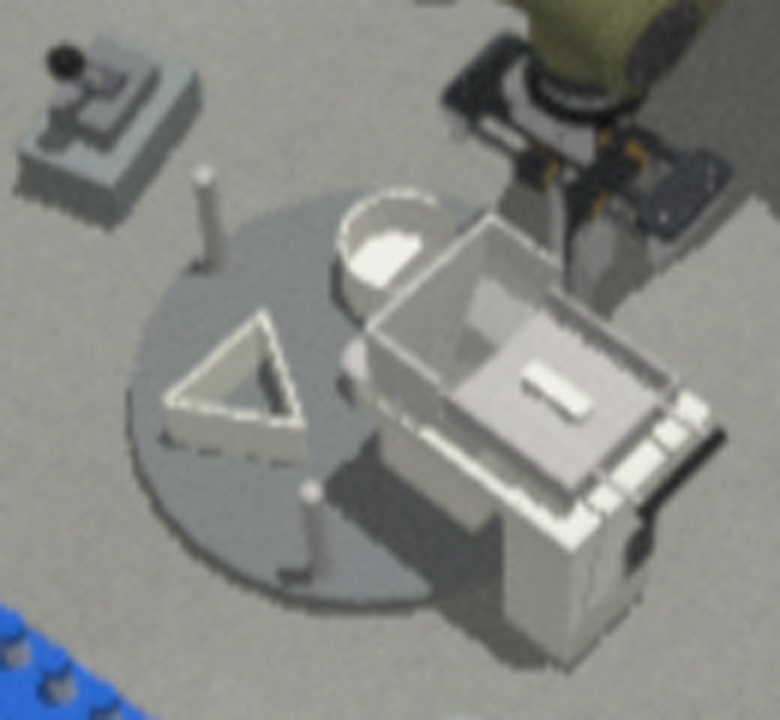

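View pics/d6.png

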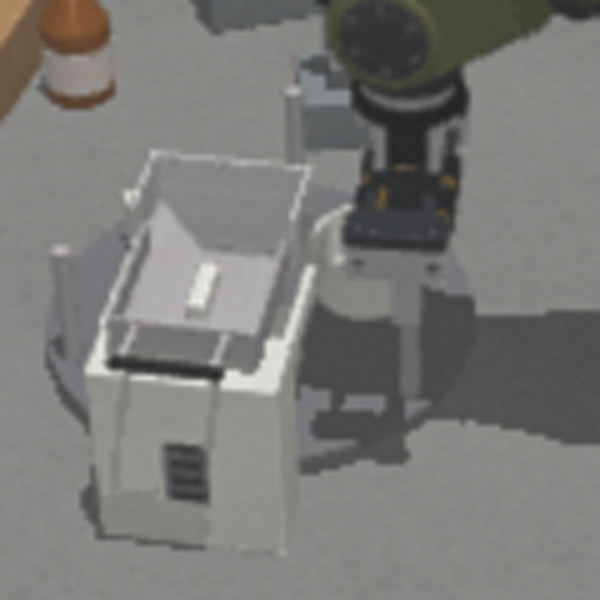

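Run:
```python
from h import *
np.set_printoptions(precision=4,suppress=True)
s=lambda x,y:px2w("scene",(170+x/6-.42,150+y/6-.42),.125); d=lambda x,y:px2w("side",(190+x/5-.4,150+y/5-.4),.125)
C=np.array([.539,-.105]); C2=np.array([.5363,-.1078])
for p in [s(205,173),s(311,490),d(292,90),d(61,250)]:
    print(p, [np.degrees(np.arctan2(*(p[:2]-c)[::-1])).round(1) for c in (C,C2)])
ha=[px2w("scene",(170+x/6-.42,150+y/6-.42),.187) for x,y in [(720,432),(648,508)]]; hb=[px2w("side",(190+x/5-.4,150+y/5-.4),.187) for x,y in [(111,362),(221,374)]]
print(ha,hb)
# predicted bin square corners (outer, top z .07) for perfect alignment overlays
```

```text
[ 0.5281 -0.2537  0.125 ] [np.float64(-94.2), np.float64(-93.2)]
[ 0.6666 -0.0435  0.125 ] [np.float64(25.7), np.float64(26.3)]
[ 0.527  -0.2519  0.125 ] [np.float64(-94.7), np.float64(-93.7)]
[ 0.6627 -0.0409  0.125 ] [np.float64(27.4), np.float64(27.9)]
[array([0.5152, 0.1449, 0.187 ]), array([0.5819, 0.1425, 0.187 ])] [array([0.5842, 0.1422, 0.187 ]), array([0.5131, 0.1467, 0.187 ])]
```

{"op": "play_rows", "data": {"moves": [{"claw": 0.35,"linear": [0,0,0],"turn": [0,0,0]},{"claw": 0.35,"linear": [0,0,0],"turn": [0,0,0]},{"claw": 0.35,"linear": [0,0,-40],"turn": [0,0,0]},{"claw": 0.35,"linear": [0,0,-100],"turn": [0,0,0]},{"claw": 0.35,"linear": [0,0,-160],"turn": [0,0,0]},{"claw": 0.35,"linear": [0,0,-200],"turn": [0,0,0]},{"claw": 0.35,"linear": [0,0,-200],"turn": [0,0,0]}]}}

```text
time_s: 26.32
ee_pos: [0.4169, -0.0281, 0.2695]
eef_rot: [3.139, 0.01, 3.14]
force: [-0.3, 0.6, -1.0]
grip_width: 0.0328
```

Run:
```python
from h import *
rows((.549,.147,.27,3.096),(.549,.147,.15,3.096))
```

```text
t 26.32 at [ 0.4169 -0.0281  0.2695] yaw 3.1403 grip 0.0328 F [-0.3  0.6 -1. ]
[-131.9, 175.3, 1.4] [0.003, 0.01, 0.044]
[-130.7, 174.9, 121.4] [0.003, 0.01, 0.044]
```

{"op": "play_rows", "data": {"moves": [{"claw": 0.35,"linear": [-35,45,0],"turn": [0.003,0.01,0.044]},{"claw": 0.35,"linear": [-70,90,0],"turn": [0.003,0.01,0.044]},{"claw": 0.35,"linear": [-105,140,0],"turn": [0.003,0.01,0.044]},{"claw": 0.35,"linear": [-132,175,0],"turn": [0.003,0.01,0.044]},{"claw": 0.35,"linear": [-132,175,30],"turn": [0.003,0.01,0.044]},{"claw": 0.35,"linear": [-131,175,60],"turn": [0.003,0.01,0.044]},{"claw": 0.35,"linear": [-131,175,60],"turn": [0.003,0.01,0.044]}]}}

```text
time_s: 27.2
ee_pos: [0.5475, 0.1467, 0.2087]
eef_rot: [-3.14, -0.005, 3.096]
force: [-0.1, -0.0, 0.6]
grip_width: 0.033
```

Run:
```python
from h import *
rows((.549,.147,.15,3.096))
cv2.imwrite("pics/w16.png",vision.camera("wrist"))
print(w2px("wrist",(.549,.147,.187)))
```

```text
t 27.2 at [0.5475 0.1467 0.2087] yaw 3.0964 grip 0.033 F [-0.1 -0.   0.6]
[-1.8, 0.4, 58.7] [-0.001, -0.005, 0.0]
[259.10092069 212.28417772]
```

View pics/w16.png

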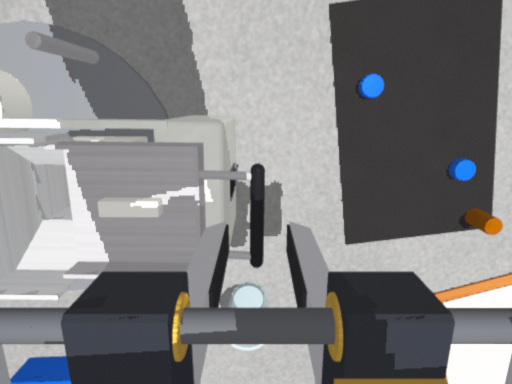

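{"op": "play_rows", "data": {"moves": [{"claw": 0.35,"linear": [-2,0,25],"turn": [0,0,0]},{"claw": 0.35,"linear": [-2,0,48],"turn": [0,0,0]},{"claw": 0.35,"linear": [-2,0,58],"turn": [0,0,0]},{"claw": 0.35,"linear": [-2,0,59],"turn": [0,0,0]},{"claw": 0.05,"linear": [-2,0,59],"turn": [0,0,0]},{"claw": 0.05,"linear": [-2,0,59],"turn": [0,0,0]},{"claw": 0.05,"linear": [-2,0,59],"turn": [0,0,0]}], "force": 20}}

```text
time_s: 28.12
ee_pos: [0.5504, 0.1461, 0.1524]
eef_rot: [-3.14, -0.001, 3.096]
force: [-0.7, -2.2, 2.3]
grip_width: 0.0093
```

Run:
```python
from h import *
rows()
r=np.hypot(.145,.022); f=np.arctan2(22,145)
for t in np.arange(.1,1.2,.1).tolist()+[1.13,1.15]: print(round(t,2),np.round([1000*(r*np.cos(f+t)-.145),-1000*(r*np.sin(f+t)-.022)],1))
```

```text
t 28.12 at [0.5504 0.1461 0.1524] yaw 3.0962 grip 0.0093 F [-0.7 -2.2  2.3]
0.1 [ -2.9 -14.4]
0.2 [ -7.3 -28.4]
0.3 [-13.  -41.9]
0.4 [-20.  -54.7]
0.5 [-28.3 -66.8]
0.6 [-37.7 -78. ]
0.7 [-48.3 -88.2]
0.8 [-59.8 -97.3]
0.9 [ -72.1 -105.3]
1.0 [ -85.2 -111.9]
1.1 [ -98.8 -117.2]
1.13 [-103.  -118.5]
1.15 [-105.9 -119.3]
```

{"op": "play_rows", "data": {"moves": [{"claw": 0.05,"linear": [0,-3,-14],"turn": [0,0,0]},{"claw": 0.05,"linear": [0,-7,-28],"turn": [0,0,0]},{"claw": 0.05,"linear": [0,-13,-42],"turn": [0,0,0]},{"claw": 0.05,"linear": [0,-20,-55],"turn": [0,0,0]},{"claw": 0.05,"linear": [0,-28,-67],"turn": [0,0,0]},{"claw": 0.05,"linear": [0,-38,-78],"turn": [0,0,0]},{"claw": 0.05,"linear": [0,-48,-88],"turn": [0,0,0]},{"claw": 0.05,"linear": [0,-60,-97],"turn": [0,0,0]}]}}

```text
time_s: 29.12
ee_pos: [0.5476, 0.0872, 0.2519]
eef_rot: [3.14, 0.001, 3.097]
force: [-4.1, 8.9, 9.0]
grip_width: 0.0094
```

Run:
```python
from h import *
o=get_obs(); rows((.5504-.046*.1,.1461-.102,.1524+.1185,3.096));
```

```text
t 29.12 at [0.5476 0.0872 0.2519] yaw 3.0973 grip 0.0094 F [-4.1  8.9  9. ]
[-0.1, -43.1, -19.1] [0.001, 0.001, 0.001]
```

{"op": "play_rows", "data": {"moves": [{"claw": 0.05,"linear": [0,-12,-7],"turn": [0,0,0]},{"claw": 0.05,"linear": [0,-25,-13],"turn": [0,0,0]},{"claw": 0.05,"linear": [0,-38,-18],"turn": [0,0,0]},{"claw": 0.05,"linear": [0,-43,-19],"turn": [0,0,0]},{"claw": 0.05,"linear": [0,-43,-19],"turn": [0,0,0]},{"claw": 0.05,"linear": [0,-43,-19],"turn": [0,0,0]}]}}

```text
time_s: 29.88
ee_pos: [0.5455, 0.044, 0.2728]
eef_rot: [3.14, 0.002, 3.097]
force: [-6.6, 4.1, 10.9]
grip_width: 0.0092
```

Run:
```python
from h import *
rows()
for n in ("scene","side"):
    cv2.imwrite(f"pics/{n}7.png",vision.camera(n))
crop("pics/scene7.png",170,150,300,270,5,"pics/s1a.png")
crop("pics/side7.png",180,130,310,250,5,"pics/d1a.png")
a=np.hstack([cv2.imread("pics/s1a.png"),cv2.imread("pics/d1a.png")]);cv2.imwrite("pics/c7.png",cv2.resize(a,(800,369)))
cv2.imwrite("pics/w17.png",vision.camera("wrist"))
```

```text
t 29.88 at [0.5455 0.044  0.2728] yaw 3.0972 grip 0.0092 F [-6.6  4.1 10.9]
```

View pics/c7.png

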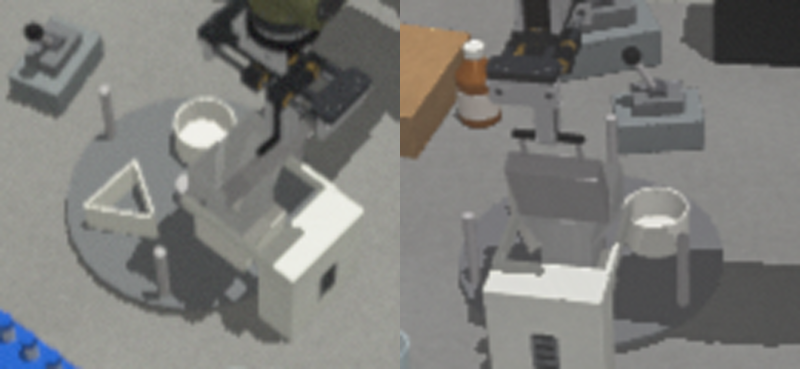

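View pics/w17.png

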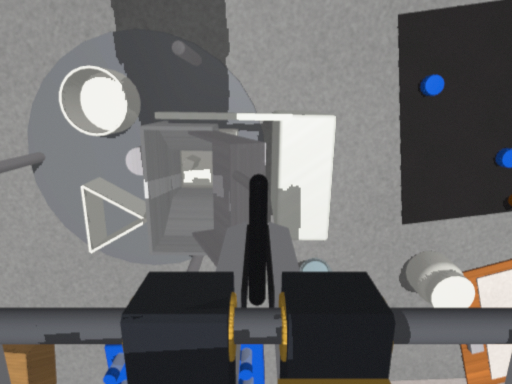

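Run:
```python
from h import *
crop("pics/w17.png",130,100,350,270,3.5,"pics/w17z.png")
crop("pics/scene7.png",220,200,290,270,8,"pics/s7z.png")
```

```text
(no output)
```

View pics/w17z.png

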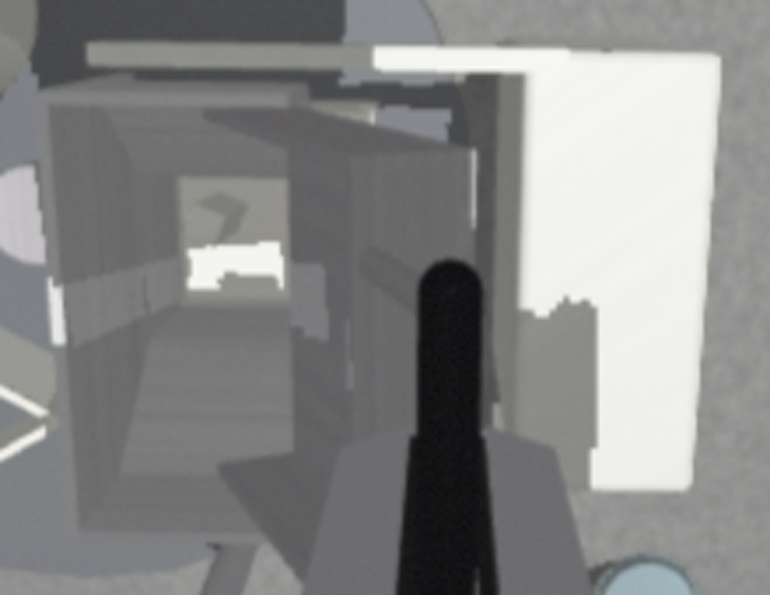

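View pics/s7z.png

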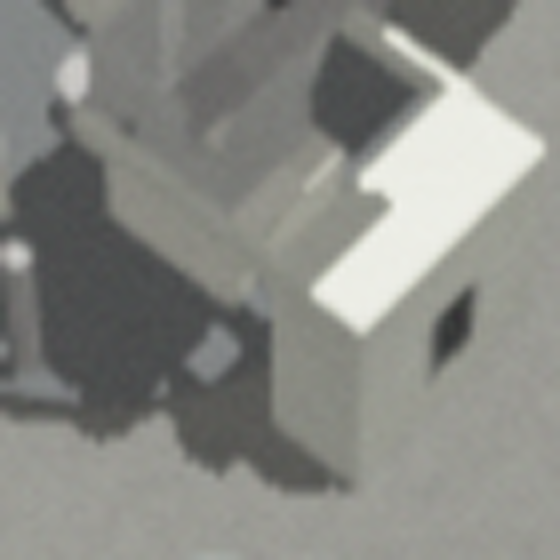

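{"op": "play_rows", "data": {"moves": [{"claw": 0.05,"linear": [0,17,8],"turn": [0,0,0]},{"claw": 0.05,"linear": [0,30,15],"turn": [0,0,0]},{"claw": 0.05,"linear": [0,42,23],"turn": [0,0,0]},{"claw": 0.05,"linear": [0,54,32],"turn": [0,0,0]},{"claw": 0.05,"linear": [0,64,42],"turn": [0,0,0]},{"claw": 0.05,"linear": [0,74,53],"turn": [0,0,0]},{"claw": 0.05,"linear": [0,82,65],"turn": [0,0,0]},{"claw": 0.05,"linear": [0,89,78],"turn": [0,0,0]}]}}

```text
time_s: 31.02
ee_pos: [0.5498, 0.1334, 0.1939]
eef_rot: [3.14, 0.002, 3.097]
force: [5.1, -1.0, 0.1]
grip_width: 0.0097
```

{"op": "play_rows", "data": {"moves": [{"claw": 0.05,"linear": [0,6,13],"turn": [0,0,0]},{"claw": 0.05,"linear": [0,10,27],"turn": [0,0,0]},{"claw": 0.05,"linear": [0,13,41],"turn": [0,0,0]},{"claw": 0.05,"linear": [0,13,41],"turn": [0,0,0]},{"claw": 0.05,"linear": [0,13,41],"turn": [0,0,0]}]}}

```text
time_s: 31.65
ee_pos: [0.5503, 0.146, 0.152]
eef_rot: [3.141, 0.002, 3.097]
force: [3.5, -3.5, -2.5]
grip_width: 0.0091
```

{"op": "play_rows", "data": {"moves": [{"claw": 0.35,"linear": [0,0,0],"turn": [0,0,0]},{"claw": 0.35,"linear": [0,0,0],"turn": [0,0,0]},{"claw": 0.35,"linear": [0,0,-50],"turn": [0,0,0]},{"claw": 0.35,"linear": [0,0,-110],"turn": [0,0,0]},{"claw": 0.35,"linear": [-20,-50,-130],"turn": [0,0,0]},{"claw": 0.35,"linear": [-45,-110,-130],"turn": [0,0,0]},{"claw": 0.35,"linear": [-60,-163,-130],"turn": [0,0,0]},{"claw": 0.35,"linear": [-60,-163,-130],"turn": [0,0,0]}]}}

```text
time_s: 32.65
ee_pos: [0.6029, -0.0228, 0.2812]
eef_rot: [3.141, 0.0, 3.093]
force: [0.2, 0.5, 0.1]
grip_width: 0.0329
```

Run:
```python
from h import *
rows()
cv2.imwrite("pics/w18.png",vision.camera("wrist")); crop("pics/w18.png",150,0,400,190,3.2,"pics/w18z.png")
```

```text
t 32.65 at [ 0.6029 -0.0228  0.2812] yaw 3.0927 grip 0.0329 F [0.2 0.5 0.1]
```

View pics/w18.png

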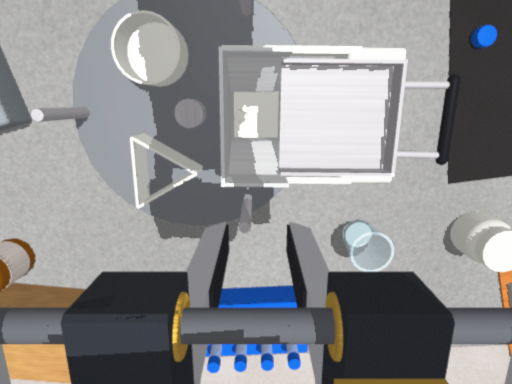

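View pics/w18z.png

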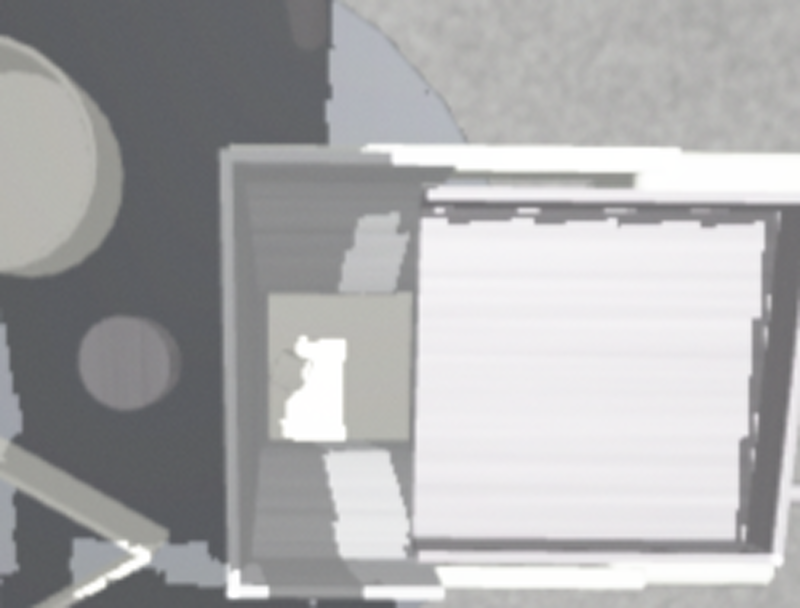

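Run:
```python
from h import *
im=cv2.imread("pics/w18.png")[80:150,220:300]; g=cv2.resize(im,None,fx=9,fy=9,interpolation=cv2.INTER_CUBIC).astype(float)
g=np.clip((g-120)*2.2,0,255).astype(np.uint8); cv2.imwrite("pics/w18e.png",g)
```

```text
(no output)
```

View pics/w18e.png

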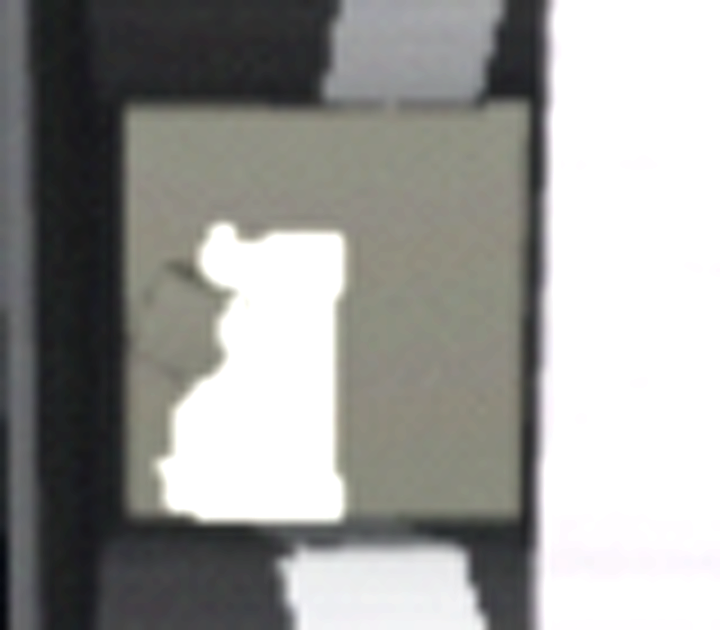

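Run:
```python
from h import *
rows((.59,.36,.28,np.pi),(.60,.396,.14,np.pi))
```

```text
t 32.7 at [ 0.6027 -0.0208  0.2814] yaw 3.0945 grip 0.0333 F [-0.3 -0.1  0.5]
[30.7, 379.8, 1.9] [0.001, 0.001, -0.047]
[22.5, 416.0, 141.9] [0.001, 0.001, -0.047]
```

{"op": "play_rows", "data": {"moves": [{"claw": 0.5,"linear": [5,60,0],"turn": [0,0,-0.047]},{"claw": 0.5,"linear": [10,120,0],"turn": [0,0,-0.047]},{"claw": 0.5,"linear": [15,180,0],"turn": [0,0,-0.047]},{"claw": 0.5,"linear": [20,240,20],"turn": [0,0,-0.047]},{"claw": 0.5,"linear": [24,300,50],"turn": [0,0,-0.047]},{"claw": 0.5,"linear": [30,360,80],"turn": [0,0,-0.047]},{"claw": 0.5,"linear": [32,415,120],"turn": [0,0,-0.047]},{"claw": 0.5,"linear": [32,415,142],"turn": [0,0,-0.047]}]}}

```text
time_s: 33.7
ee_pos: [0.588, 0.3998, 0.1381]
eef_rot: [3.14, -0.0, -3.137]
force: [0.3, 0.1, -0.7]
grip_width: 0.0473
```

{"op": "play_rows", "data": {"moves": [{"claw": 0.5,"linear": [0,0,0],"turn": [0,0,0]},{"claw": 0.5,"linear": [0,0,0],"turn": [0,0,0]}]}}

```text
time_s: 33.95
ee_pos: [0.5878, 0.4004, 0.1397]
eef_rot: [3.139, 0.001, -3.136]
force: [0.4, 0.2, 1.1]
grip_width: 0.0473
```

Run:
```python
from h import *
rows()
im=vision.camera("wrist"); cv2.imwrite("pics/w19.png",im)
h=cv2.cvtColor(im,cv2.COLOR_BGR2HSV); m=((h[...,0]>95)&(h[...,0]<125)&(h[...,1]>150)&(h[...,2]>60)).astype(np.uint8)
n,l,s,c=cv2.connectedComponentsWithStats(m)
for i in range(1,n):
    if s[i,4]>100: print(s[i],c[i],px2w("wrist",c[i],.014))
```

```text
t 33.95 at [0.5878 0.4004 0.1397] yaw -3.1363 grip 0.0473 F [0.4 0.2 1.1]
[112  25  34  33 844] [128.63033175  40.95616114] [0.45900499 0.28123719 0.014     ]
[240 139  28  29 603] [253.29021559 152.87396352] [0.56112013 0.39519077 0.014     ]
```

View pics/w19.png

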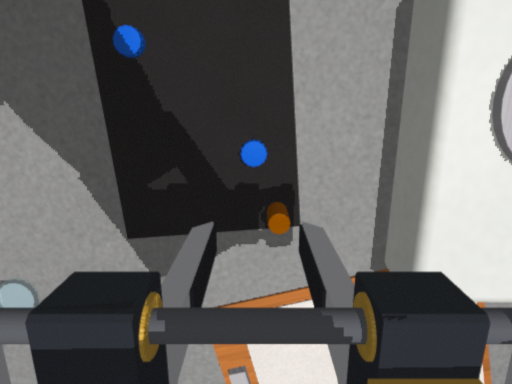

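Run:
```python
from h import *
rows((.5615,.3957,.10,np.pi),(.5615,.3957,-.021,np.pi))
```

```text
t 34.0 at [0.5883 0.3999 0.1403] yaw -3.137 grip 0.0468 F [-0.4  0.3  0.1]
[26.9, -4.2, 40.3] [0.003, 0.002, 0.005]
[27.1, -4.5, 161.2] [0.003, 0.002, 0.005]
```

{"op": "play_rows", "data": {"moves": [{"claw": 0.5,"linear": [27,-4,20],"turn": [0,0,0]},{"claw": 0.5,"linear": [27,-4,70],"turn": [0,0,0]},{"claw": 0.5,"linear": [27,-4,120],"turn": [0,0,0]},{"claw": 0.5,"linear": [27,-4,155],"turn": [0,0,0]},{"claw": 0.5,"linear": [27,-4,161],"turn": [0,0,0]},{"claw": 0.5,"linear": [27,-4,161],"turn": [0,0,0]},{"claw": 0.2,"linear": [27,-4,161],"turn": [0,0,0]},{"claw": 0.2,"linear": [27,-4,161],"turn": [0,0,0]}], "force": 15}}

```text
time_s: 35.0
ee_pos: [0.5622, 0.3966, -0.0193]
eef_rot: [3.138, 0.004, -3.137]
force: [-0.9, 0.5, -0.7]
grip_width: 0.0303
```

{"op": "play_rows", "data": {"moves": [{"claw": 0.2,"linear": [0,0,0],"turn": [0,0,0]},{"claw": 0.2,"linear": [0,0,0],"turn": [0,0,0]}]}}

```text
time_s: 35.25
ee_pos: [0.5623, 0.3967, -0.0189]
eef_rot: [3.138, 0.004, -3.137]
force: [-0.0, -0.3, -0.3]
grip_width: 0.0253
```

Run:
```python
from h import *
rows((.56,.39,.24,np.pi),(.527,.056,.24,3.096),(.527,.056,.148,3.096))
```

```text
t 35.25 at [ 0.5623  0.3967 -0.0189] yaw -3.137 grip 0.0253 F [-0.  -0.3 -0.3]
[1.3, -5.6, -258.9] [0.004, 0.004, 0.005]
[35.8, -339.5, -260.3] [0.004, 0.004, 0.05]
[36.2, -339.8, -168.3] [0.004, 0.004, 0.05]
```

{"op": "play_rows", "data": {"moves": [{"claw": 0.2,"linear": [0,0,-50],"turn": [0,0,0]},{"claw": 0.2,"linear": [0,0,-100],"turn": [0,0,0]},{"claw": 0.2,"linear": [0,0,-160],"turn": [0,0,0]},{"claw": 0.2,"linear": [2,-20,-220],"turn": [0,0,0]},{"claw": 0.2,"linear": [6,-60,-260],"turn": [0,0,0.05]},{"claw": 0.2,"linear": [12,-120,-260],"turn": [0,0,0.05]},{"claw": 0.2,"linear": [18,-180,-260],"turn": [0,0,0.05]},{"claw": 0.2,"linear": [25,-240,-260],"turn": [0,0,0.05]}]}}

```text
time_s: 36.25
ee_pos: [0.5368, 0.1537, 0.2402]
eef_rot: [3.137, 0.004, 3.096]
force: [0.7, -0.2, 0.1]
grip_width: 0.0252
```

Run:
```python
from h import *
rows((.527,.056,.24,3.096),(.527,.056,.146,3.096))
```

```text
t 36.25 at [0.5368 0.1537 0.2402] yaw 3.0963 grip 0.0252 F [ 0.7 -0.2  0.1]
[5.4, -98.1, -0.2] [0.004, 0.004, 0.0]
[5.8, -98.5, 93.8] [0.004, 0.004, 0.0]
```

{"op": "play_rows", "data": {"moves": [{"claw": 0.2,"linear": [3,-50,0],"turn": [0,0,0]},{"claw": 0.2,"linear": [5,-98,0],"turn": [0,0,0]},{"claw": 0.2,"linear": [6,-98,30],"turn": [0,0,0]},{"claw": 0.2,"linear": [6,-98,70],"turn": [0,0,0]},{"claw": 0.2,"linear": [6,-98,92],"turn": [0,0,0]},{"claw": 0.2,"linear": [6,-98,94],"turn": [0,0,0]},{"claw": 0.4,"linear": [6,-98,94],"turn": [0,0,0]},{"claw": 0.4,"linear": [6,-98,94],"turn": [0,0,0]}]}}

```text
time_s: 37.25
ee_pos: [0.5272, 0.0565, 0.1469]
eef_rot: [3.137, 0.006, 3.096]
force: [-0.8, -0.3, 0.0]
grip_width: 0.0368
```

Run:
```python
from h import *
rows((.527,.08,.25,3.096),(.48,.281,.25,np.pi),(.48,.281,.14,np.pi))
cv2.imwrite("pics/w20.png",vision.camera("wrist"))
```

```text
t 37.25 at [0.5272 0.0565 0.1469] yaw 3.0964 grip 0.0368 F [-0.8 -0.3  0. ]
[0.7, 23.9, -103.1] [0.004, 0.006, 0.0]
[56.7, 222.5, -102.5] [0.004, 0.006, -0.045]
[57.4, 222.1, 7.5] [0.004, 0.006, -0.045]
```

View pics/w20.png

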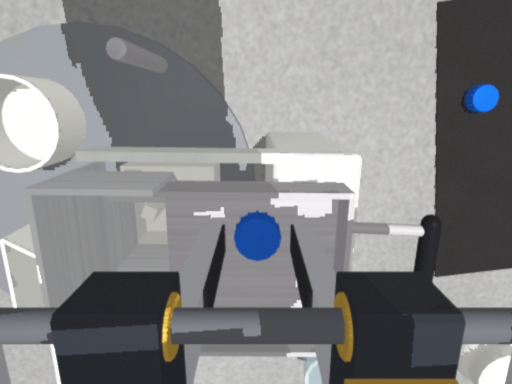

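{"op": "play_rows", "data": {"moves": [{"claw": 0.4,"linear": [0,0,-55],"turn": [0,0,0]},{"claw": 0.5,"linear": [0,5,-100],"turn": [0,0,0]},{"claw": 0.5,"linear": [10,50,-105],"turn": [0,0,0]},{"claw": 0.5,"linear": [25,110,-105],"turn": [0,0,-0.045]},{"claw": 0.5,"linear": [40,160,-100],"turn": [0,0,-0.045]},{"claw": 0.5,"linear": [57,215,-70],"turn": [0,0,-0.045]},{"claw": 0.5,"linear": [57,222,-20],"turn": [0,0,-0.045]},{"claw": 0.5,"linear": [57,222,8],"turn": [0,0,-0.045]}]}}

```text
time_s: 38.3
ee_pos: [0.4793, 0.2817, 0.1374]
eef_rot: [3.138, 0.004, -3.14]
force: [0.1, 0.2, 0.4]
grip_width: 0.0472
```

{"op": "play_rows", "data": {"moves": [{"claw": 0.5,"linear": [0,0,0],"turn": [0,0,0]},{"claw": 0.5,"linear": [0,0,0],"turn": [0,0,0]}]}}

```text
time_s: 38.55
ee_pos: [0.4798, 0.2819, 0.1389]
eef_rot: [3.138, 0.006, -3.14]
force: [0.3, -0.2, -0.4]
grip_width: 0.0471
```

Run:
```python
from h import *
im=vision.camera("wrist"); cv2.imwrite("pics/w21.png",im)
h=cv2.cvtColor(im,cv2.COLOR_BGR2HSV); m=((h[...,0]>95)&(h[...,0]<125)&(h[...,1]>150)&(h[...,2]>60)).astype(np.uint8)
n,l,s,c=cv2.connectedComponentsWithStats(m)
for i in range(1,n):
    if s[i,4]>100: 
        p=px2w("wrist",c[i],.014); print(s[i],c[i],p)
        rows((p[0],p[1],.08,np.pi),(p[0],p[1],-.021,np.pi))
```

```text
[243 144  27  28 597] [256.02680067 157.44556114] [0.45775675 0.28017503 0.014     ]
t 38.6 at [0.48   0.2819 0.1392] yaw -3.1402 grip 0.0472 F [0.2 0.8 0. ]
[22.6, -2.0, 59.0] [0.004, 0.006, 0.001]
[23.3, -2.4, 160.0] [0.004, 0.006, 0.001]
```

View pics/w21.png

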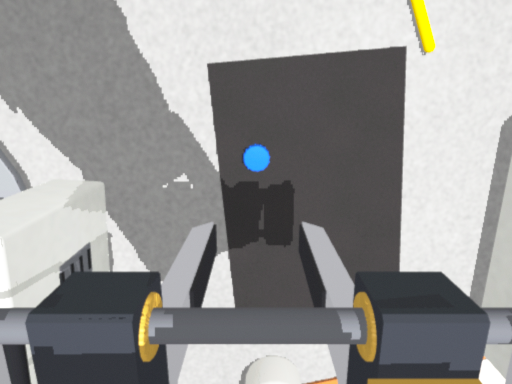

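{"op": "play_rows", "data": {"moves": [{"claw": 0.5,"linear": [23,-2,40],"turn": [0,0,0]},{"claw": 0.5,"linear": [23,-2,90],"turn": [0,0,0]},{"claw": 0.5,"linear": [23,-2,130],"turn": [0,0,0]},{"claw": 0.5,"linear": [23,-2,155],"turn": [0,0,0]},{"claw": 0.5,"linear": [23,-2,161],"turn": [0,0,0]},{"claw": 0.5,"linear": [23,-2,161],"turn": [0,0,0]},{"claw": 0.2,"linear": [23,-2,161],"turn": [0,0,0]},{"claw": 0.2,"linear": [23,-2,161],"turn": [0,0,0]}]}}

```text
time_s: 39.6
ee_pos: [0.4585, 0.2808, -0.021]
eef_rot: [3.137, 0.008, -3.14]
force: [0.8, 0.5, 0.4]
grip_width: 0.0301
```

{"op": "play_rows", "data": {"moves": [{"claw": 0.2,"linear": [0,0,0],"turn": [0,0,0]},{"claw": 0.2,"linear": [0,0,0],"turn": [0,0,0]}]}}

```text
time_s: 39.85
ee_pos: [0.4586, 0.2809, -0.0208]
eef_rot: [3.136, 0.008, -3.14]
force: [0.1, -0.9, -0.1]
grip_width: 0.0252
```

Run:
```python
from h import *
rows((.46,.28,.24,np.pi),(.568,.055,.24,3.096),(.568,.055,.148,3.096))
```

```text
t 39.85 at [ 0.4586  0.2809 -0.0208] yaw -3.1402 grip 0.0252 F [ 0.1 -0.9 -0.1]
[-3.5, 0.5, -260.7] [0.005, 0.008, 0.001]
[-111.2, -224.7, -261.1] [0.005, 0.008, 0.047]
[-110.4, -225.2, -169.1] [0.005, 0.008, 0.047]
```

{"op": "play_rows", "data": {"moves": [{"claw": 0.2,"linear": [0,0,-50],"turn": [0,0,0]},{"claw": 0.2,"linear": [0,0,-110],"turn": [0,0,0]},{"claw": 0.2,"linear": [0,0,-170],"turn": [0,0,0]},{"claw": 0.2,"linear": [0,0,-230],"turn": [0,0,0.047]},{"claw": 0.2,"linear": [-25,-50,-261],"turn": [0,0,0.047]},{"claw": 0.2,"linear": [-50,-100,-261],"turn": [0,0,0.047]},{"claw": 0.2,"linear": [-80,-160,-261],"turn": [0,0,0.047]},{"claw": 0.2,"linear": [-111,-215,-261],"turn": [0,0,0.047]}]}}

```text
time_s: 40.85
ee_pos: [0.5658, 0.0674, 0.2403]
eef_rot: [3.136, 0.008, 3.096]
force: [1.5, 0.9, -0.5]
grip_width: 0.0251
```

Run:
```python
from h import *
rows((.568,.055,.148,3.096))
cv2.imwrite("pics/w22.png",vision.camera("wrist"))
```

```text
t 40.85 at [0.5658 0.0674 0.2403] yaw 3.0962 grip 0.0251 F [ 1.5  0.9 -0.5]
[-2.0, -12.8, 92.2] [0.006, 0.008, 0.0]
```

View pics/w22.png

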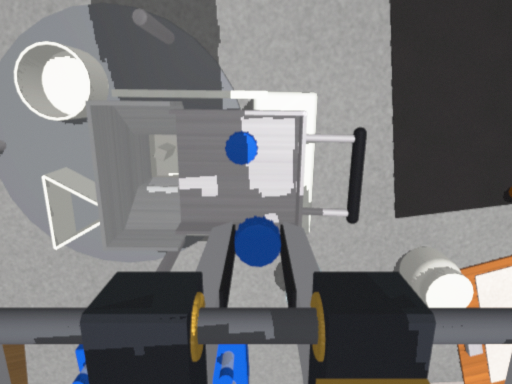

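{"op": "play_rows", "data": {"moves": [{"claw": 0.2,"linear": [-1,-13,10],"turn": [0,0,0]},{"claw": 0.2,"linear": [-1,-13,50],"turn": [0,0,0]},{"claw": 0.2,"linear": [-1,-13,85],"turn": [0,0,0]},{"claw": 0.2,"linear": [-1,-13,93],"turn": [0,0,0]},{"claw": 0.2,"linear": [-1,-13,93],"turn": [0,0,0]},{"claw": 0.4,"linear": [-1,-13,93],"turn": [0,0,0]},{"claw": 0.4,"linear": [-1,-13,93],"turn": [0,0,0]}]}}

```text
time_s: 41.78
ee_pos: [0.5696, 0.0489, 0.1476]
eef_rot: [3.137, 0.01, 3.092]
force: [-0.6, -1.0, 1.1]
grip_width: 0.0371
```

Run:
```python
from h import *
rows()
cv2.imwrite("pics/w23.png",vision.camera("wrist"))
```

```text
t 41.77 at [0.5696 0.0489 0.1476] yaw 3.0922 grip 0.0371 F [-0.6 -1.   1.1]
```

View pics/w23.png

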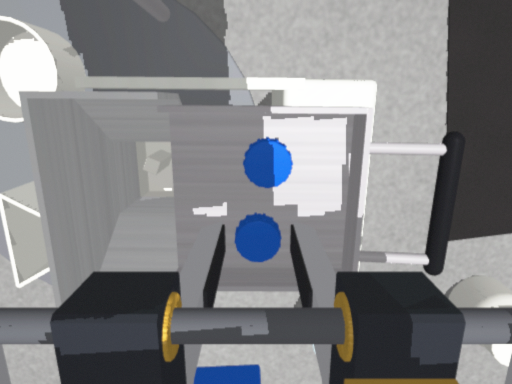

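Run:
```python
from h import *
rows((.569,.049,.28,np.pi),(.53,-.251,.28,np.pi),(.53,-.251,.2,np.pi))
```

```text
t 41.83 at [0.5696 0.0489 0.1473] yaw 3.0921 grip 0.0376 F [-0.8 -0.3  0.2]
[-0.7, 0.7, -132.7] [0.004, 0.009, -0.049]
[23.4, -300.9, -134.1] [0.004, 0.009, -0.049]
[24.2, -301.2, -54.1] [0.004, 0.009, -0.049]
```

{"op": "play_rows", "data": {"moves": [{"claw": 0.4,"linear": [0,0,-50],"turn": [0,0,0]},{"claw": 0.4,"linear": [0,0,-110],"turn": [0.004,0.009,-0.049]},{"claw": 0.4,"linear": [3,-40,-134],"turn": [0.004,0.009,-0.049]},{"claw": 0.4,"linear": [8,-100,-134],"turn": [0.004,0.009,-0.049]},{"claw": 0.4,"linear": [13,-160,-134],"turn": [0.004,0.009,-0.049]},{"claw": 0.4,"linear": [18,-220,-134],"turn": [0.004,0.009,-0.049]},{"claw": 0.4,"linear": [24,-280,-134],"turn": [0.004,0.009,-0.049]},{"claw": 0.4,"linear": [24,-301,-110],"turn": [0.004,0.009,-0.049]}]}}

```text
time_s: 42.82
ee_pos: [0.5293, -0.2543, 0.2573]
eef_rot: [-3.14, 0.003, 3.138]
force: [0.4, -0.5, -0.8]
grip_width: 0.0373
```

{"op": "play_rows", "data": {"moves": [{"claw": 0.4,"linear": [0,0,45],"turn": [0,0,0]},{"claw": 0.4,"linear": [0,0,55],"turn": [0,0,0]},{"claw": 0.4,"linear": [0,0,55],"turn": [0,0,0]}]}}

```text
time_s: 43.2
ee_pos: [0.5298, -0.2541, 0.2032]
eef_rot: [-3.139, 0.004, 3.139]
force: [0.8, 0.1, 0.0]
grip_width: 0.0378
```

Run:
```python
from h import *
rows((.529,-.251,.066,np.pi))
cv2.imwrite("pics/w24.png",vision.camera("wrist"))
print(w2px("wrist",(.529,-.251,.125)))
```

```text
t 43.2 at [ 0.5298 -0.2541  0.2032] yaw 3.1387 grip 0.0378 F [0.8 0.1 0. ]
[1.3, 3.4, 137.2] [-0.002, 0.004, -0.003]
[262.40548822 190.06872934]
```

View pics/w24.png

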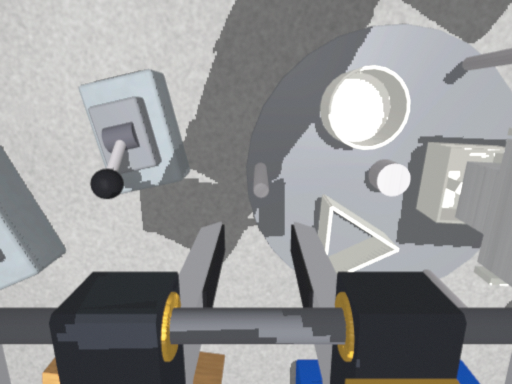

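{"op": "play_rows", "data": {"moves": [{"claw": 0.4,"linear": [1,3,50],"turn": [0,0,0]},{"claw": 0.4,"linear": [1,3,95],"turn": [0,0,0]},{"claw": 0.4,"linear": [1,3,125],"turn": [0,0,0]},{"claw": 0.4,"linear": [1,3,137],"turn": [0,0,0]},{"claw": 0.1,"linear": [1,3,137],"turn": [0,0,0]},{"claw": 0.1,"linear": [1,3,137],"turn": [0,0,0]},{"claw": 0.1,"linear": [1,3,137],"turn": [0,0,0]},{"claw": 0.1,"linear": [1,3,137],"turn": [0,0,0]}], "force": 20}}

```text
time_s: 44.25
ee_pos: [0.5305, -0.2515, 0.0685]
eef_rot: [-3.138, 0.007, 3.139]
force: [-0.4, 3.4, 6.3]
grip_width: 0.0137
```

Run:
```python
from h import *
c=np.array([.539,-.105]); o=get_obs(); d=o["ee_pos"][:2]-c; print(np.hypot(*d),np.degrees(np.arctan2(d[1],d[0])))
arc(c,[-94,-100,-108,-116,-124,-132,-140,-148],.066)
```

```text
0.14677299997766516 -93.31044064870355
t 44.25 at [ 0.5305 -0.2515  0.0685] yaw 3.139 grip 0.0137 F [-0.4  3.4  6.3]
[1.7, 1.9, 2.4] [-0.003, 0.007, -0.003]
[16.7, 3.7, 2.3] [-0.003, 0.007, -0.003]
[36.4, 8.5, 2.2] [-0.003, 0.007, -0.003]
[55.1, 16.1, 2.0] [-0.003, 0.007, -0.003]
[72.7, 26.1, 1.9] [-0.003, 0.007, -0.003]
[88.7, 38.5, 1.7] [-0.003, 0.007, -0.003]
[102.8, 53.1, 1.6] [-0.003, 0.007, -0.003]
[114.7, 69.4, 1.4] [-0.003, 0.007, -0.003]
```

{"op": "play_rows", "data": {"moves": [{"claw": 0.1,"linear": [16,2.5,1],"turn": [0,0,0]},{"claw": 0.1,"linear": [36,8,1],"turn": [0,0,0]},{"claw": 0.1,"linear": [55,15.5,1],"turn": [0,0,0]},{"claw": 0.1,"linear": [73,26,1],"turn": [0,0,0]},{"claw": 0.1,"linear": [89,38,1],"turn": [0,0,0]},{"claw": 0.1,"linear": [103,53,1],"turn": [0,0,0]},{"claw": 0.1,"linear": [103,53,1],"turn": [0,0,0]}]}}

```text
time_s: 45.12
ee_pos: [0.4256, -0.2001, 0.0679]
eef_rot: [-3.134, 0.005, 3.139]
force: [-20.4, -17.9, 10.8]
grip_width: 0.0134
```

Run:
```python
from h import *
c=np.array([.539,-.105]); o=get_obs(); d=o["ee_pos"][:2]-c; print(np.hypot(*d),np.degrees(np.arctan2(d[1],d[0])))
arc(c,[-140,-148,-156,-164,-172,-180,-188,-196],.067)
```

```text
0.14802925845972031 -140.03134232794477
t 45.12 at [ 0.4256 -0.2001  0.0679] yaw 3.1389 grip 0.0134 F [-20.4 -17.9  10.8]
[-2.4, 1.9, 0.9] [-0.007, 0.005, -0.003]
[9.6, 18.2, 0.7] [-0.007, 0.005, -0.003]
[19.1, 36.1, 0.5] [-0.007, 0.005, -0.003]
[26.1, 55.1, 0.3] [-0.007, 0.005, -0.003]
[30.3, 74.8, 0.2] [-0.007, 0.005, -0.003]
[31.8, 95.0, 0.0] [-0.007, 0.005, -0.003]
[30.5, 115.2, -0.1] [-0.007, 0.005, -0.003]
[26.3, 135.0, -0.2] [-0.007, 0.005, -0.003]
```

Run:
```python
from h import *
c=np.array([.5365,-.1068]); o=get_obs(); d=o["ee_pos"][:2]-c; print(np.hypot(*d),np.degrees(np.arctan2(d[1],d[0])))
arc(c,[-140,-148,-156,-164,-172,-180,-188,-196],.067)
```

```text
0.14495718215698905 -139.94185207958392
t 45.12 at [ 0.4256 -0.2001  0.0679] yaw 3.1389 grip 0.0134 F [-20.4 -17.9  10.8]
[0.1, 0.1, 0.9] [-0.007, 0.005, -0.003]
[12.1, 16.4, 0.7] [-0.007, 0.005, -0.003]
[21.6, 34.3, 0.5] [-0.007, 0.005, -0.003]
[28.6, 53.2, 0.3] [-0.007, 0.005, -0.003]
[32.8, 73.0, 0.2] [-0.007, 0.005, -0.003]
[34.3, 93.2, 0.0] [-0.007, 0.005, -0.003]
[33.0, 113.4, -0.1] [-0.007, 0.005, -0.003]
[28.8, 133.2, -0.2] [-0.007, 0.005, -0.003]
```

{"op": "play_rows", "data": {"moves": [{"claw": 0.1,"linear": [0,0,0],"turn": [0,0,0]},{"claw": 0.1,"linear": [12,16,0],"turn": [0,0,0]},{"claw": 0.1,"linear": [21.5,34,0],"turn": [0,0,0]},{"claw": 0.1,"linear": [28.5,53,0],"turn": [0,0,0]},{"claw": 0.1,"linear": [33,73,0],"turn": [0,0,0]},{"claw": 0.1,"linear": [34,93,0],"turn": [0,0,0]},{"claw": 0.1,"linear": [34,93,0],"turn": [0,0,0]}]}}

```text
time_s: 46.0
ee_pos: [0.3914, -0.1062, 0.0676]
eef_rot: [-3.134, 0.004, 3.14]
force: [-8.1, 0.9, 5.8]
grip_width: 0.0136
```

Run:
```python
from h import *
c=np.array([.5365,-.1068]); o=get_obs(); d=o["ee_pos"][:2]-c; print(np.hypot(*d),np.degrees(np.arctan2(d[1],d[0])))
arc(c,[-180,-188,-196,-204,-210,-213],.067)
```

```text
0.1451375583009755 179.74551206862995
t 46.0 at [ 0.3914 -0.1062  0.0676] yaw 3.1403 grip 0.0136 F [-8.1  0.9  5.8]
[-0.1, -0.6, 0.6] [-0.007, 0.004, -0.001]
[-1.5, 19.5, 0.5] [-0.007, 0.004, -0.001]
[-5.7, 39.3, 0.3] [-0.007, 0.004, -0.001]
[-12.6, 58.4, 0.2] [-0.007, 0.004, -0.001]
[-19.5, 71.9, 0.1] [-0.007, 0.004, -0.001]
[-23.4, 78.4, 0.1] [-0.007, 0.004, -0.001]
```

{"op": "play_rows", "data": {"moves": [{"claw": 0.1,"linear": [-1,19,0],"turn": [0,0,0]},{"claw": 0.1,"linear": [-5,39,0],"turn": [0,0,0]},{"claw": 0.1,"linear": [-12,58,0],"turn": [0,0,0]},{"claw": 0.1,"linear": [-19,72,0],"turn": [0,0,0]},{"claw": 0.1,"linear": [-23,78,0],"turn": [0,0,0]},{"claw": 0.1,"linear": [-23,78,0],"turn": [0,0,0]},{"claw": 0.1,"linear": [-23,78,0],"turn": [0,0,0]}]}}

```text
time_s: 46.88
ee_pos: [0.4145, -0.0277, 0.0674]
eef_rot: [-3.135, 0.003, 3.141]
force: [-6.1, 4.6, 6.0]
grip_width: 0.0135
```

Run:
```python
from h import *
for c in ([.5365,-.1068],[.539,-.105]):
    o=get_obs(); d=o["ee_pos"][:2]-c; print(np.hypot(*d),np.degrees(np.arctan2(d[1],d[0])))
rows()
for n in ("scene","side"):
    cv2.imwrite(f"pics/{n}8.png",vision.camera(n))
crop("pics/scene8.png",170,150,300,270,6,"pics/s8.png")
crop("pics/side8.png",190,150,310,270,5,"pics/d8.png")
```

```text
0.14537412853118664 147.05811025689994
0.14652147838520102 148.18049498300974
t 46.88 at [ 0.4145 -0.0277  0.0674] yaw 3.1406 grip 0.0135 F [-6.1  4.6  6. ]
```

View pics/s8.png

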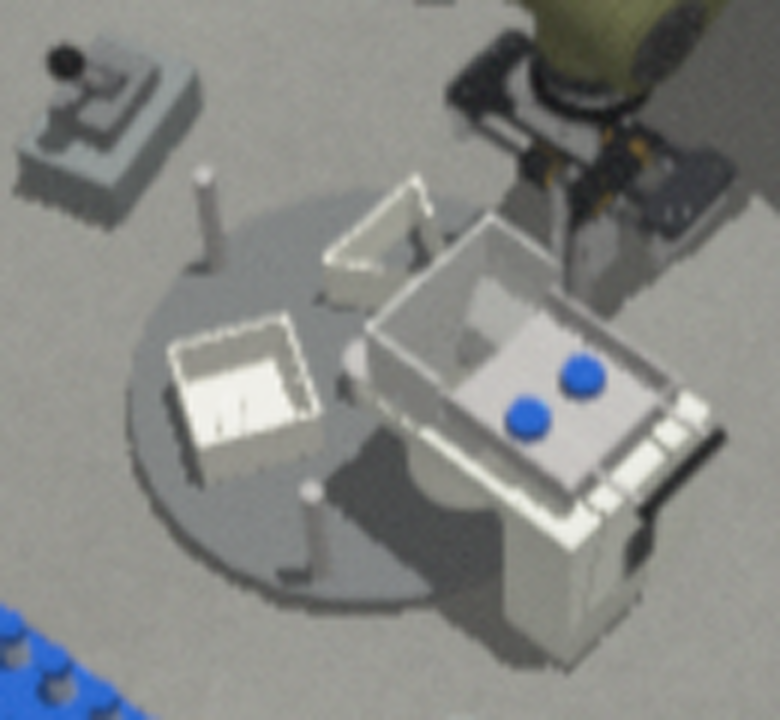

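View pics/d8.png

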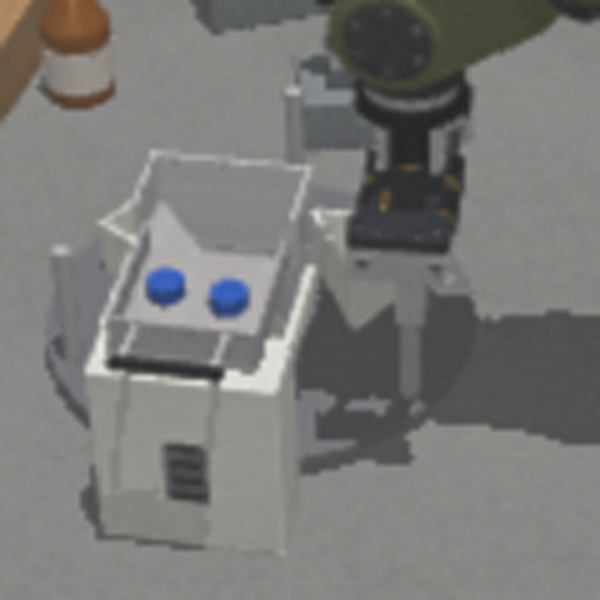

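{"op": "play_rows", "data": {"moves": [{"claw": 0.35,"linear": [0,0,0],"turn": [0,0,0]},{"claw": 0.35,"linear": [0,0,0],"turn": [0,0,0]},{"claw": 0.35,"linear": [0,0,-40],"turn": [0,0,0]},{"claw": 0.35,"linear": [0,0,-100],"turn": [0,0,0]},{"claw": 0.35,"linear": [0,0,-160],"turn": [0,0,0]},{"claw": 0.35,"linear": [0,0,-200],"turn": [0,0,0]},{"claw": 0.35,"linear": [0,0,-200],"turn": [0,0,0]}]}}

```text
time_s: 47.85
ee_pos: [0.4149, -0.0268, 0.27]
eef_rot: [-3.134, 0.009, 3.14]
force: [0.1, 0.7, -1.6]
grip_width: 0.0322
```

Run:
```python
from h import *
rows((.549,.146,.27,3.096),(.549,.146,.21,3.096))
```

```text
t 47.85 at [ 0.4149 -0.0268  0.27  ] yaw 3.1403 grip 0.0322 F [ 0.1  0.7 -1.6]
[-133.9, 172.9, -0.0] [-0.007, 0.009, 0.044]
[-133.4, 173.4, 59.9] [-0.007, 0.009, 0.044]
```

{"op": "play_rows", "data": {"moves": [{"claw": 0.35,"linear": [-35,45,0],"turn": [-0.007,0.009,0.044]},{"claw": 0.35,"linear": [-70,90,0],"turn": [-0.007,0.009,0.044]},{"claw": 0.35,"linear": [-105,140,0],"turn": [-0.007,0.009,0.044]},{"claw": 0.35,"linear": [-134,173,0],"turn": [-0.007,0.009,0.044]},{"claw": 0.35,"linear": [-134,173,30],"turn": [-0.007,0.009,0.044]},{"claw": 0.35,"linear": [-133,173,60],"turn": [-0.007,0.009,0.044]},{"claw": 0.35,"linear": [-133,173,60],"turn": [-0.007,0.009,0.044]}]}}

```text
time_s: 48.72
ee_pos: [0.5475, 0.1454, 0.207]
eef_rot: [-3.14, -0.005, 3.096]
force: [-0.2, -0.1, -0.1]
grip_width: 0.033
```

Run:
```python
from h import *
rows((.5504,.146,.151,3.096))
cv2.imwrite("pics/w25.png",vision.camera("wrist"))
```

```text
t 48.73 at [0.5475 0.1454 0.207 ] yaw 3.0963 grip 0.033 F [-0.2 -0.1 -0.1]
[-3.2, 0.8, 56.0] [-0.002, -0.005, 0.0]
```

View pics/w25.png

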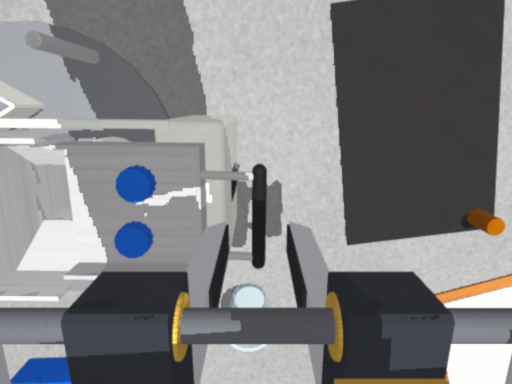

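Both caps are in the pan at (135,184) and (133,240), the mat holds only the ampoule, and the handle at (259,215) lies between the fingers.

{"op": "play_rows", "data": {"moves": [{"claw": 0.35,"linear": [-2,1,25],"turn": [0,0,0]},{"claw": 0.35,"linear": [-2,1,46],"turn": [0,0,0]},{"claw": 0.35,"linear": [-2,1,56],"turn": [0,0,0]},{"claw": 0.35,"linear": [-2,1,57],"turn": [0,0,0]},{"claw": 0.05,"linear": [-2,1,57],"turn": [0,0,0]},{"claw": 0.05,"linear": [-2,1,57],"turn": [0,0,0]},{"claw": 0.05,"linear": [-2,1,57],"turn": [0,0,0]}], "force": 20}}

```text
time_s: 49.65
ee_pos: [0.5504, 0.1461, 0.1526]
eef_rot: [-3.14, -0.001, 3.096]
force: [0.3, -1.4, 2.5]
grip_width: 0.0093
```

{"op": "play_rows", "data": {"moves": [{"claw": 0.05,"linear": [0,-3,-14],"turn": [0,0,0]},{"claw": 0.05,"linear": [0,-7,-28],"turn": [0,0,0]},{"claw": 0.05,"linear": [0,-13,-42],"turn": [0,0,0]},{"claw": 0.05,"linear": [0,-20,-55],"turn": [0,0,0]},{"claw": 0.05,"linear": [0,-28,-67],"turn": [0,0,0]},{"claw": 0.05,"linear": [0,-38,-78],"turn": [0,0,0]},{"claw": 0.05,"linear": [0,-48,-88],"turn": [0,0,0]},{"claw": 0.05,"linear": [0,-60,-97],"turn": [0,0,0]}]}}

```text
time_s: 50.65
ee_pos: [0.5477, 0.0872, 0.2522]
eef_rot: [3.14, 0.001, 3.097]
force: [-2.7, 8.2, 8.1]
grip_width: 0.0092
```

{"op": "play_rows", "data": {"moves": [{"claw": 0.05,"linear": [0,-12,-7],"turn": [0,0,0]},{"claw": 0.05,"linear": [0,-25,-13],"turn": [0,0,0]},{"claw": 0.05,"linear": [0,-38,-18],"turn": [0,0,0]},{"claw": 0.05,"linear": [0,-43,-19],"turn": [0,0,0]},{"claw": 0.05,"linear": [0,-43,-19],"turn": [0,0,0]},{"claw": 0.05,"linear": [0,-43,-19],"turn": [0,0,0]},{"claw": 0.05,"linear": [0,-43,-19],"turn": [0,0,0]},{"claw": 0.05,"linear": [0,-43,-19],"turn": [0,0,0]}]}}

```text
time_s: 51.65
ee_pos: [0.5455, 0.0442, 0.2731]
eef_rot: [3.139, 0.002, 3.097]
force: [-7.2, 4.2, 11.5]
grip_width: 0.0093
```

Run:
```python
from h import *
rows()
cv2.imwrite("pics/w26.png",vision.camera("wrist")); crop("pics/w26.png",130,100,350,270,3.5,"pics/w26z.png")
```

```text
t 51.65 at [0.5455 0.0442 0.2731] yaw 3.0974 grip 0.0093 F [-7.2  4.2 11.5]
```

View pics/w26z.png

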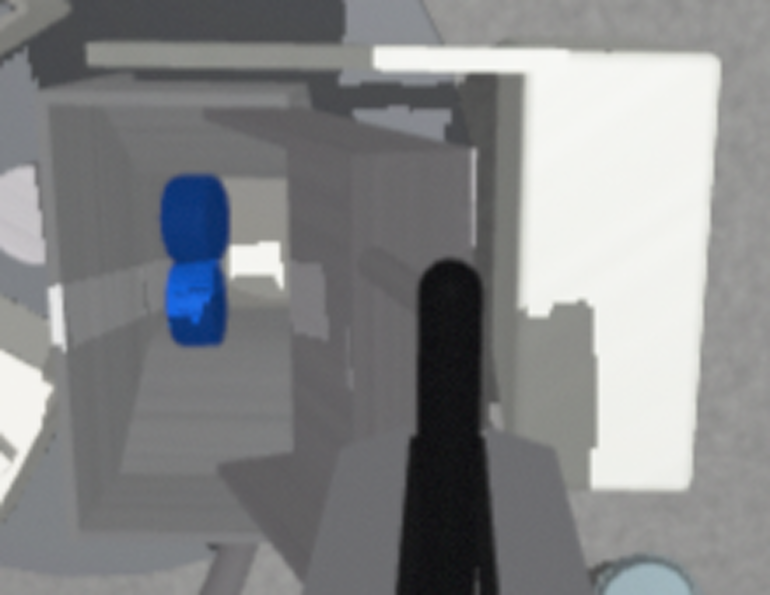

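{"op": "play_rows", "data": {"moves": [{"claw": 0.05,"linear": [0,17,8],"turn": [0,0,0]},{"claw": 0.05,"linear": [0,30,15],"turn": [0,0,0]},{"claw": 0.05,"linear": [0,42,23],"turn": [0,0,0]},{"claw": 0.05,"linear": [0,54,32],"turn": [0,0,0]},{"claw": 0.05,"linear": [0,64,42],"turn": [0,0,0]},{"claw": 0.05,"linear": [0,74,53],"turn": [0,0,0]},{"claw": 0.05,"linear": [0,82,65],"turn": [0,0,0]},{"claw": 0.05,"linear": [0,89,78],"turn": [0,0,0]}]}}

```text
time_s: 52.7
ee_pos: [0.5497, 0.1335, 0.1943]
eef_rot: [3.14, 0.002, 3.097]
force: [5.5, -1.6, -0.4]
grip_width: 0.0094
```

{"op": "play_rows", "data": {"moves": [{"claw": 0.05,"linear": [0,6,13],"turn": [0,0,0]},{"claw": 0.05,"linear": [0,10,27],"turn": [0,0,0]},{"claw": 0.05,"linear": [0,13,41],"turn": [0,0,0]},{"claw": 0.05,"linear": [0,13,41],"turn": [0,0,0]},{"claw": 0.05,"linear": [0,13,41],"turn": [0,0,0]},{"claw": 0.35,"linear": [0,13,41],"turn": [0,0,0]},{"claw": 0.35,"linear": [0,13,41],"turn": [0,0,0]}]}}

```text
time_s: 53.58
ee_pos: [0.55, 0.1467, 0.1531]
eef_rot: [3.139, 0.001, 3.097]
force: [0.1, -0.4, -0.6]
grip_width: 0.0259
```

{"op": "play_rows", "data": {"moves": [{"claw": 0.35,"linear": [0,0,-50],"turn": [0,0,0]},{"claw": 0.35,"linear": [0,0,-110],"turn": [0,0,0]},{"claw": 0.2,"linear": [-20,-50,-130],"turn": [0,0,0]},{"claw": 0,"linear": [-45,-110,-130],"turn": [0,0,0]},{"claw": 0,"linear": [-60,-163,-130],"turn": [0,0,0]},{"claw": 0,"linear": [-60,-163,-130],"turn": [0,0,0]},{"claw": 0,"linear": [-60,-163,-130],"turn": [0,0,0]}]}}

```text
time_s: 54.45
ee_pos: [0.6025, -0.0185, 0.2826]
eef_rot: [3.139, 0.001, 3.097]
force: [-0.4, 0.3, -0.4]
grip_width: 0.0002
```

Run:
```python
from h import *
rows()
cv2.imwrite("pics/w27.png",vision.camera("wrist")); crop("pics/w27.png",150,0,400,190,3.2,"pics/w27z.png")
```

```text
t 54.45 at [ 0.6025 -0.0185  0.2826] yaw 3.0974 grip 0.0002 F [-0.4  0.3 -0.4]
```

View pics/w27z.png

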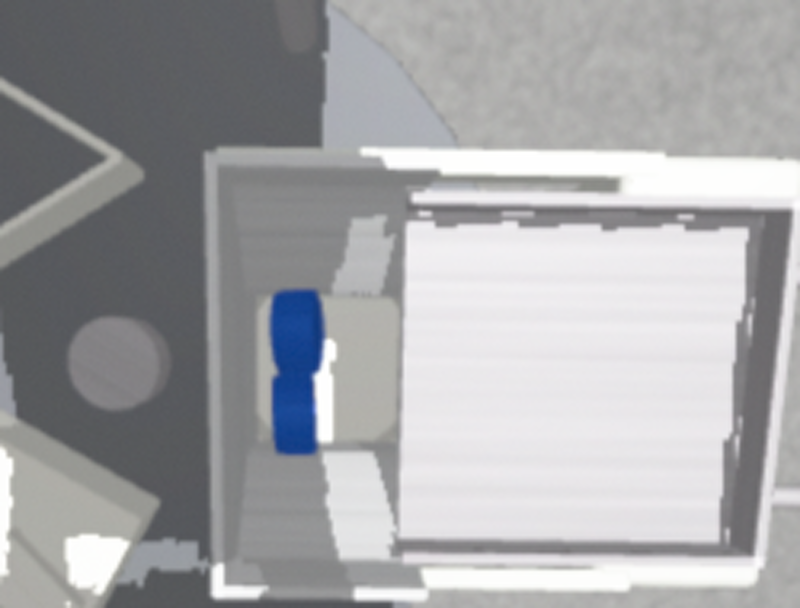

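Run:
```python
from h import *
for z in (.067,.094,.125,.165,.19,.22): 
    u=w2px("side",(.4145,-.0277,z)); print(z,(u-[190,150]+.4)*5, )
o=get_obs(); R=Rn.from_euler('xyz',o["eef_rot"])
C=(np.array(o["ee_pos"])+R.apply([.0733,0,-.2067])); print("cam",C)
for z in (.082,.1,.12,.14,.165,.187,.206):
    # chute mouth corners projected in crop coordinates
    print(z,[((w2px("wrist",(.5429+dx,-.020+dy,z))-[150,0]+.35)*3.2).round(0) for dx,dy in ((-.026,-.026),(.026,-.026),(.026,.026))])
```

```text
0.067 [407.46994945 346.13790961]
0.094 [407.20227559 317.13067531]
0.125 [406.88846175 283.12335298]
0.165 [406.47292751 238.09281151]
0.19 [406.20692872 209.26710134]
0.22 [405.88111489 173.9593654 ]
cam [ 0.52897656 -0.01533282  0.48940533]
0.082 [array([259., 304.]), array([267., 448.]), array([406., 442.])]
0.1 [array([255., 303.]), array([264., 454.]), array([409., 447.])]
0.12 [array([250., 302.]), array([260., 460.]), array([412., 453.])]
0.14 [array([245., 300.]), array([256., 467.]), array([416., 460.])]
0.165 [array([237., 298.]), array([249., 478.]), array([422., 470.])]
0.187 [array([230., 296.]), array([243., 488.]), array([427., 480.])]
0.206 [array([222., 293.]), array([236., 498.]), array([433., 490.])]
```

Run:
```python
from h import *
for yy in (-.0277,.0,.03,.06):
  for z in (.125,.15,.165,.18,.19,.2,.22): 
    print(yy,z,[((w2px("side",(.4145+dx,yy,z))-[190,150]+.4)*5).round(0) for dx in(-.037,.037)] )
crop("pics/side8.png",240,150,300,240,9,"pics/d8z.png")
crop("pics/scene8.png",230,140,300,220,9,"pics/s8z.png")
```

```text
-0.0277 0.125 [array([460., 286.]), array([354., 280.])]
-0.0277 0.15 [array([460., 258.]), array([353., 252.])]
-0.0277 0.165 [array([460., 241.]), array([353., 235.])]
-0.0277 0.18 [array([460., 224.]), array([352., 218.])]
-0.0277 0.19 [array([461., 212.]), array([352., 206.])]
-0.0277 0.2 [array([461., 201.]), array([352., 194.])]
-0.0277 0.22 [array([461., 177.]), array([351., 171.])]
0.0 0.125 [array([457., 312.]), array([349., 305.])]
0.0 0.15 [array([457., 284.]), array([348., 277.])]
0.0 0.165 [array([457., 267.]), array([348., 260.])]
0.0 0.18 [array([457., 249.]), array([347., 243.])]
0.0 0.19 [array([457., 238.]), array([347., 231.])]
0.0 0.2 [array([457., 226.]), array([347., 220.])]
0.0 0.22 [array([457., 202.]), array([346., 196.])]
0.03 0.125 [array([453., 341.]), array([344., 334.])]
0.03 0.15 [array([453., 313.]), array([343., 306.])]
0.03 0.165 [array([453., 295.]), array([342., 288.])]
0.03 0.18 [array([453., 278.]), array([342., 271.])]
0.03 0.19 [array([453., 266.]), array([342., 259.])]
0.03 0.2 [array([453., 254.]), array([341., 248.])]
0.03 0.22 [array([453., 230.]), array([340., 224.])]
0.06 0.125 [array([449., 370.]), array([338., 363.])]
0.06 0.15 [array([449., 342.]), array([337., 335.])]
0.06 0.165 [array([449., 325.]), array([337., 318.])]
0.06 0.18 [array([449., 307.]), array([336., 300.])]
0.06 0.19 [array([449., 295.]), array([336., 288.])]
0.06 0.2 [array([449., 283.]), array([335., 276.])]
0.06 0.22 [array([449., 259.]), array([335., 252.])]
```

View pics/d8z.png

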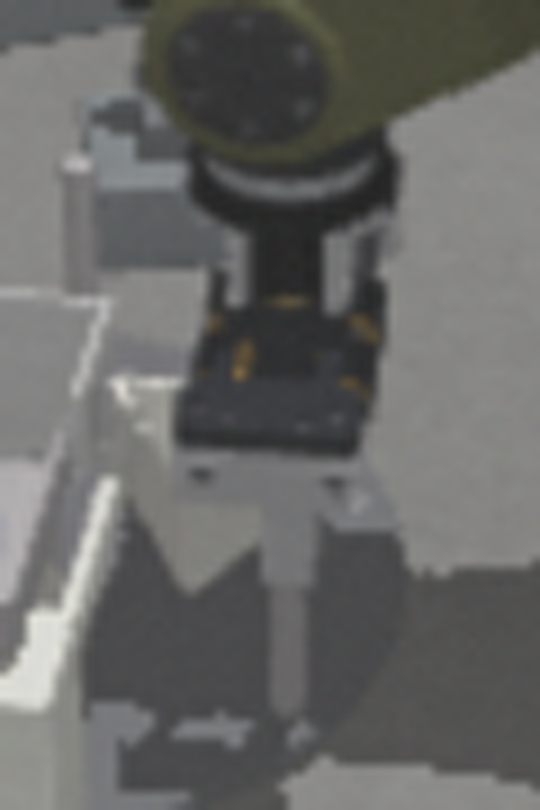

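View pics/s8z.png

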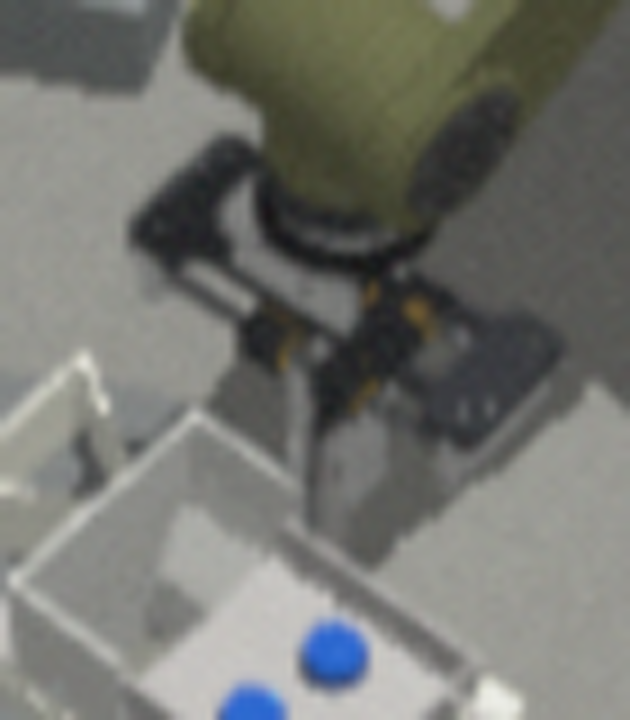

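Run:
```python
from h import *
im=cv2.imread("pics/w27.png")
h=cv2.cvtColor(im,cv2.COLOR_BGR2HSV); m=((h[...,0]>95)&(h[...,0]<130)&(h[...,1]>120)).astype(np.uint8); m[200:]=0
n,l,s,c=cv2.connectedComponentsWithStats(m)
for i in range(1,n):
    if s[i,4]>50: print(s[i],c[i])
g=cv2.resize(im[80:150,215:295],None,fx=9,fy=9,interpolation=cv2.INTER_CUBIC); cv2.imwrite("pics/w27e.png",np.clip(g.astype(float)*1.4,0,255).astype(np.uint8))
```

```text
[235  91  16  51 693] [241.85858586 114.82972583]
```

View pics/w27e.png

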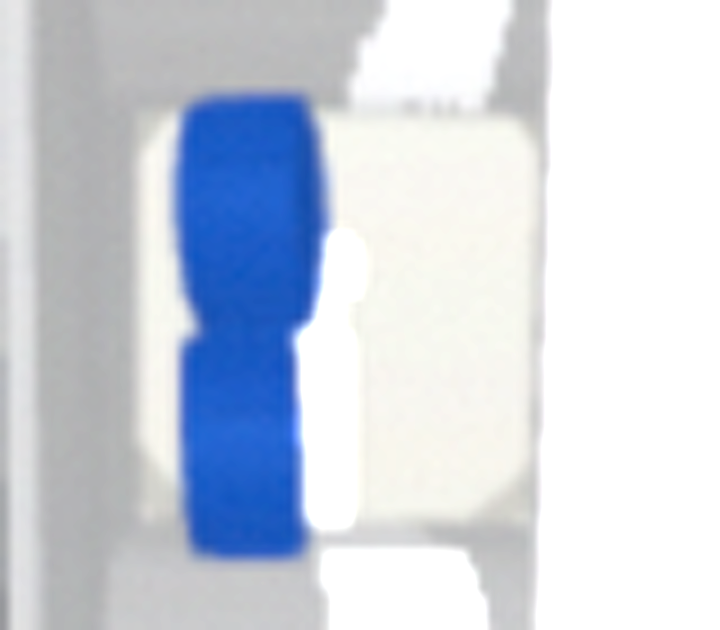

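Run:
```python
from h import *
print("u",px2w("wrist",(242,104.5),.15),"l",px2w("wrist",(241,130),.125),px2w("wrist",(242,104.5),.125))
print("mouth",[px2w("wrist",(215+x/9,80+y/9),.082).round(4) for x,y in ((140,110),(540,110),(540,530),(140,530))])
for n in ("scene","side"):
    cv2.imwrite(f"pics/{n}9.png",vision.camera(n))
crop("pics/scene9.png",215,170,285,235,9,"pics/s9.png")
crop("pics/side9.png",195,165,265,230,9,"pics/d9.png")
```

```text
u [ 0.52818068 -0.03039194  0.15      ] l [ 0.55454611 -0.03394471  0.125     ] [ 0.52828301 -0.03143053  0.125     ]
mouth [array([ 0.5141, -0.0457,  0.082 ]), array([0.5163, 0.0058, 0.082 ]), array([0.5701, 0.0042, 0.082 ]), array([ 0.5678, -0.0491,  0.082 ])]
```

View pics/s9.png

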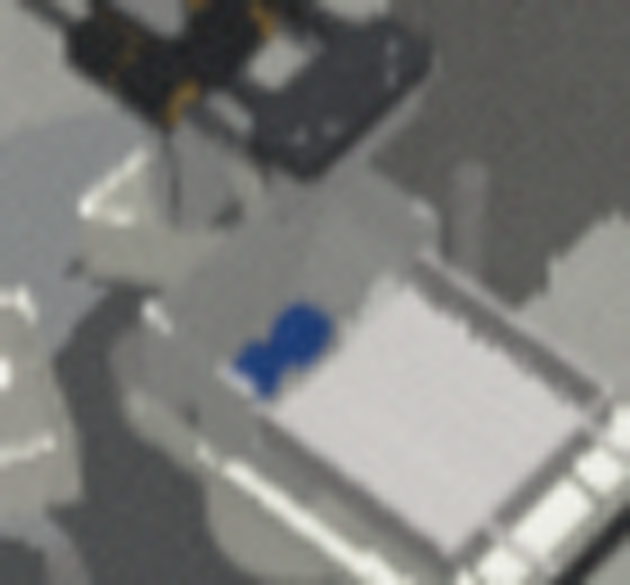

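View pics/d9.png

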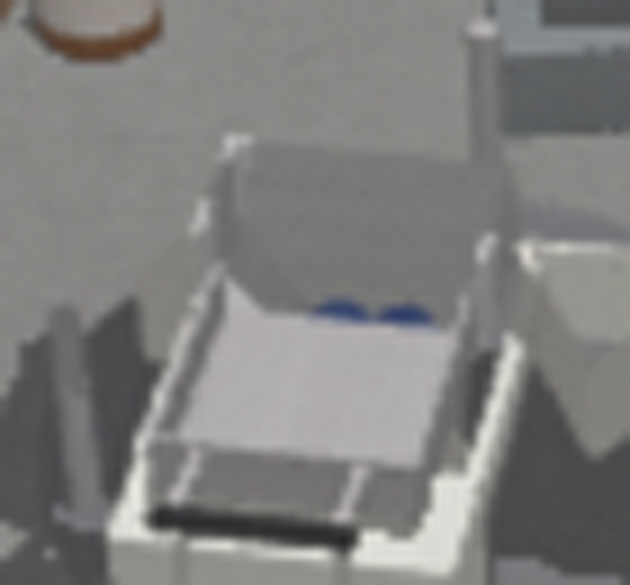

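Run:
```python
from h import *
def onplane(n,uv,y):
    K,R,t=cam(n); C=-R.T@t; d=R.T@np.linalg.solve(K,[uv[0],uv[1],1.]); return C+d*(y-C[1])/d[1]
for x,y in ((343,303),(404,308)): print([onplane("side",(195+x/9-.45,165+y/9-.45),yy).round(4) for yy in (-.04,-.033,-.026)])
for x,y in ((300,337),(265,368)): print("scene",[onplane("scene",(215+x/9-.45,170+y/9-.45),yy).round(4) for yy in (-.04,-.033,-.026)])
```

```text
[array([ 0.5506, -0.04  ,  0.1405]), array([ 0.5491, -0.033 ,  0.1462]), array([ 0.5476, -0.026 ,  0.1519])]
[array([ 0.5266, -0.04  ,  0.1398]), array([ 0.5253, -0.033 ,  0.1455]), array([ 0.5239, -0.026 ,  0.1512])]
scene [array([ 0.5191, -0.04  ,  0.1115]), array([ 0.5274, -0.033 ,  0.1278]), array([ 0.5357, -0.026 ,  0.1441])]
scene [array([ 0.5422, -0.04  ,  0.1155]), array([ 0.5502, -0.033 ,  0.1318]), array([ 0.5583, -0.026 ,  0.1481])]
```

Run:
```python
from h import *
rows((.524,-.0295,.25,3.096),(.524,-.0295,.122,3.096))
```

```text
t 54.6 at [ 0.6025 -0.0177  0.283 ] yaw 3.099 grip 0.0003 F [-0.5 -0.6  0.2]
[77.9, -15.2, 32.8] [0.002, 0.001, 0.003]
[78.1, -15.5, 160.8] [0.002, 0.001, 0.003]
```

{"op": "play_rows", "data": {"moves": [{"claw": 0,"linear": [40,-8,10],"turn": [0,0,0]},{"claw": 0,"linear": [78,-15,30],"turn": [0,0,0]},{"claw": 0,"linear": [78,-15,60],"turn": [0,0,0]},{"claw": 0,"linear": [78,-15,100],"turn": [0,0,0]},{"claw": 0,"linear": [78,-15,135],"turn": [0,0,0]},{"claw": 0,"linear": [78,-15,150],"turn": [0,0,0]},{"claw": 0,"linear": [78,-15,158],"turn": [0,0,0]},{"claw": 0,"linear": [78,-15,160],"turn": [0,0,0]}]}}

```text
time_s: 55.6
ee_pos: [0.5245, -0.0288, 0.1234]
eef_rot: [3.139, 0.002, 3.099]
force: [0.1, 0.7, 0.7]
grip_width: 0.0005
```

Run:
```python
from h import *
rows()
cv2.imwrite("pics/w28.png",vision.camera("wrist"))
```

```text
t 55.6 at [ 0.5245 -0.0288  0.1234] yaw 3.0994 grip 0.0005 F [0.1 0.7 0.7]
```

View pics/w28.png

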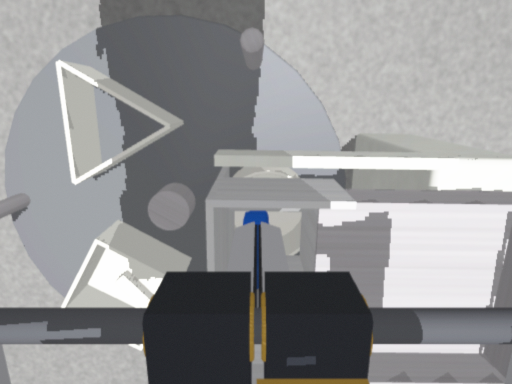

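{"op": "play_rows", "data": {"moves": [{"claw": 0,"linear": [0,0,4],"turn": [0,0,0]},{"claw": 0,"linear": [0,0,8],"turn": [0,0,0]},{"claw": 0,"linear": [0,0,8],"turn": [0,0,0]}]}}

```text
time_s: 56.02
ee_pos: [0.5246, -0.0289, 0.1154]
eef_rot: [3.139, 0.002, 3.099]
force: [0.3, 0.2, 1.1]
grip_width: 0.0007
```

{"op": "play_rows", "data": {"moves": [{"claw": 0,"linear": [0,0,2],"turn": [0,0,0]},{"claw": 0,"linear": [0,0,3],"turn": [0,0,0]}]}}

```text
time_s: 56.28
ee_pos: [0.5249, -0.0289, 0.1127]
eef_rot: [3.139, 0.003, 3.099]
force: [-0.5, -0.7, 1.3]
grip_width: 0.0005
```

{"op": "play_rows", "data": {"moves": [{"claw": 0,"linear": [0,0,3],"turn": [0,0,0]},{"claw": 0,"linear": [0,0,4],"turn": [0,0,0]}]}}

```text
time_s: 56.52
ee_pos: [0.5245, -0.0289, 0.1081]
eef_rot: [3.139, 0.002, 3.099]
force: [-0.4, -0.9, 0.6]
grip_width: 0.0005
```

{"op": "play_rows", "data": {"moves": [{"claw": 0,"linear": [0,0,3],"turn": [0,0,0]},{"claw": 0,"linear": [0,0,4],"turn": [0,0,0]}]}}

```text
time_s: 56.78
ee_pos: [0.5243, -0.0288, 0.1037]
eef_rot: [3.139, 0.002, 3.099]
force: [-0.2, -0.2, 0.6]
grip_width: 0.0005
```

Run:
```python
from h import *
rows()
cv2.imwrite("pics/w29.png",vision.camera("wrist"))
cv2.imwrite(f"pics/scene10.png",vision.camera("scene")); crop("pics/scene10.png",215,170,285,235,9,"pics/s10.png")
crop("pics/w29.png",130,120,380,290,3,"pics/w29z.png")
```

```text
t 56.77 at [ 0.5243 -0.0288  0.1037] yaw 3.0992 grip 0.0005 F [-0.2 -0.2  0.6]
```

View pics/s10.png

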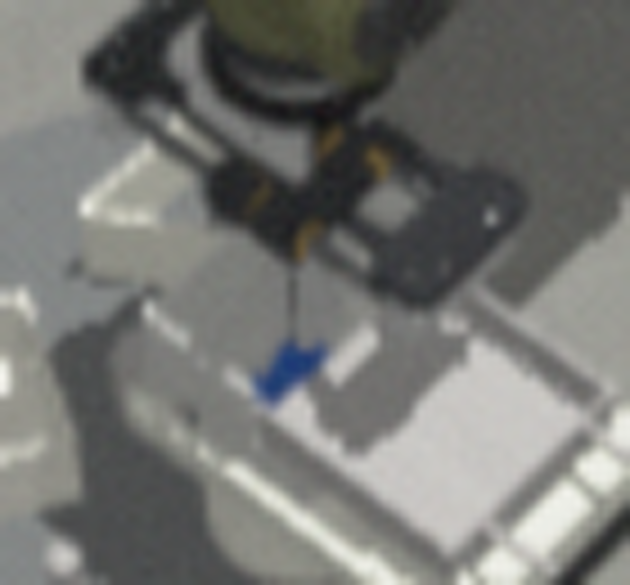

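View pics/w29z.png

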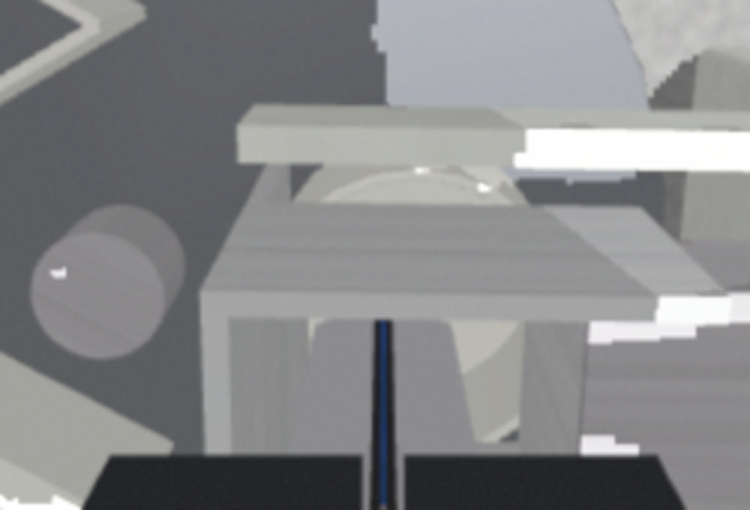

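{"op": "play_rows", "data": {"moves": [{"claw": 0,"linear": [0,0,4],"turn": [0,0,0]},{"claw": 0,"linear": [0,0,8],"turn": [0,0,0]},{"claw": 0,"linear": [0,0,8],"turn": [0,0,0]}]}}

```text
time_s: 57.25
ee_pos: [0.5256, -0.029, 0.0962]
eef_rot: [3.139, 0.005, 3.099]
force: [6.4, -0.0, -0.0]
grip_width: 0.0004
```

{"op": "play_rows", "data": {"moves": [{"claw": 0,"linear": [0,0,3],"turn": [0,0,0]},{"claw": 0,"linear": [0,0,6],"turn": [0,0,0]},{"claw": 0,"linear": [0,0,6],"turn": [0,0,0]}]}}

```text
time_s: 57.62
ee_pos: [0.526, -0.029, 0.0901]
eef_rot: [3.139, 0.006, 3.099]
force: [5.3, -1.3, -0.5]
grip_width: 0.0005
```

Run:
```python
from h import *
rows()
cv2.imwrite(f"pics/scene11.png",vision.camera("scene")); crop("pics/scene11.png",215,170,285,235,9,"pics/s11.png")
```

```text
t 57.62 at [ 0.526  -0.029   0.0901] yaw 3.0991 grip 0.0005 F [ 5.3 -1.3 -0.5]
```

View pics/s11.png

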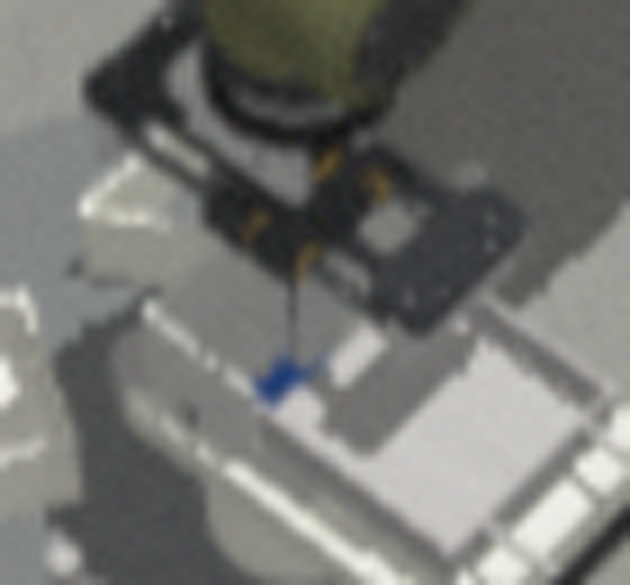

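{"op": "play_rows", "data": {"moves": [{"claw": 0,"linear": [0,0,-30],"turn": [0,0,0]},{"claw": 0,"linear": [0,0,-80],"turn": [0,0,0]},{"claw": 0,"linear": [0,0,-130],"turn": [0,0,0]},{"claw": 0,"linear": [-30,5,-180],"turn": [0,0,0]},{"claw": 0,"linear": [-77,12,-192],"turn": [0,0,0]},{"claw": 0,"linear": [-77,12,-192],"turn": [0,0,0]}]}}

```text
time_s: 58.42
ee_pos: [0.6036, -0.0204, 0.2811]
eef_rot: [3.139, 0.003, 3.1]
force: [-0.2, 0.1, 0.2]
grip_width: 0.0008
```

Run:
```python
from h import *
rows()
cv2.imwrite("pics/w30.png",vision.camera("wrist")); crop("pics/w30.png",190,60,310,170,6,"pics/w30z.png")
```

```text
t 58.42 at [ 0.6036 -0.0204  0.2811] yaw 3.0996 grip 0.0008 F [-0.2  0.1  0.2]
```

View pics/w30z.png

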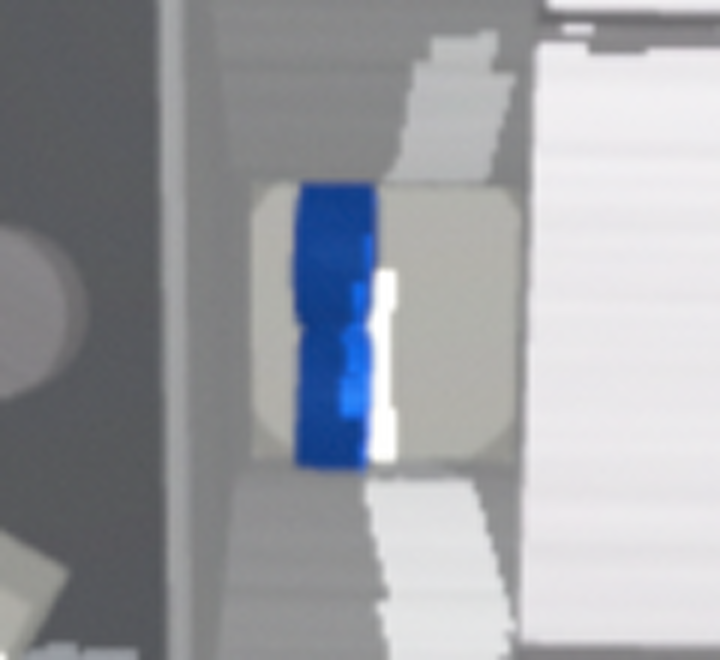

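Run:
```python
from h import *
print([px2w("wrist",(190+x/6,60+y/6),.105).round(4) for x,y in ((335,183),(335,325),(335,468),(250,320),(520,320))])
rows((.529,-.028,.25,3.096),(.529,-.028,.10,3.096))
```

```text
[array([ 0.5139, -0.0299,  0.105 ]), array([ 0.539 , -0.0312,  0.105 ]), array([ 0.5651, -0.0325,  0.105 ]), array([ 0.5374, -0.0468,  0.105 ]), array([0.5395, 0.0029, 0.105 ])]
t 58.48 at [ 0.6023 -0.0205  0.2808] yaw 3.0994 grip 0.0004 F [ 0.1 -0.8 -1.1]
[73.0, -10.6, 30.6] [0.002, 0.003, 0.003]
[73.4, -11.0, 180.6] [0.002, 0.003, 0.003]
```

{"op": "play_rows", "data": {"moves": [{"claw": 0,"linear": [40,-6,10],"turn": [0,0,0]},{"claw": 0,"linear": [74,-11,30],"turn": [0,0,0]},{"claw": 0,"linear": [74,-11,75],"turn": [0,0,0]},{"claw": 0,"linear": [74,-11,125],"turn": [0,0,0]},{"claw": 0,"linear": [74,-11,165],"turn": [0,0,0]},{"claw": 0,"linear": [74,-11,182],"turn": [0,0,0]},{"claw": 0,"linear": [74,-11,182],"turn": [0,0,0]}]}}

```text
time_s: 59.35
ee_pos: [0.5277, -0.028, 0.0984]
eef_rot: [3.139, 0.001, 3.099]
force: [-0.6, 0.4, 0.9]
grip_width: 0.0004
```

{"op": "play_rows", "data": {"moves": [{"claw": 0,"linear": [0,0,4],"turn": [0,0,0]},{"claw": 0,"linear": [0,0,8],"turn": [0,0,0]},{"claw": 0,"linear": [0,0,8],"turn": [0,0,0]}]}}

```text
time_s: 59.72
ee_pos: [0.5278, -0.028, 0.0906]
eef_rot: [3.139, 0.002, 3.099]
force: [-0.7, -0.1, 0.7]
grip_width: 0.0005
```

{"op": "play_rows", "data": {"moves": [{"claw": 0,"linear": [0,0,3],"turn": [0,0,0]},{"claw": 0,"linear": [0,0,4],"turn": [0,0,0]}]}}

```text
time_s: 59.98
ee_pos: [0.5278, -0.028, 0.0865]
eef_rot: [3.139, 0.001, 3.099]
force: [-0.3, 0.8, 0.1]
grip_width: 0.0004
```

{"op": "play_rows", "data": {"moves": [{"claw": 0,"linear": [0,0,2],"turn": [0,0,0]},{"claw": 0,"linear": [0,0,2],"turn": [0,0,0]}]}}

```text
time_s: 60.22
ee_pos: [0.5281, -0.028, 0.0854]
eef_rot: [3.139, 0.002, 3.099]
force: [-4.3, 0.5, 8.7]
grip_width: 0.0004
```

{"op": "play_rows", "data": {"moves": [{"claw": 0,"linear": [0,0,2],"turn": [0,0,0]},{"claw": 0,"linear": [0,0,2],"turn": [0,0,0]}]}}

```text
time_s: 60.48
ee_pos: [0.5283, -0.028, 0.0852]
eef_rot: [3.14, 0.004, 3.099]
force: [-12.8, 2.0, 21.2]
grip_width: 0.0004
```

Run:
```python
from h import *
rows()
for n in ("scene","side"): cv2.imwrite(f"pics/{n}12.png",vision.camera(n))
crop("pics/scene12.png",200,140,300,240,6,"pics/s12.png"); crop("pics/side12.png",190,120,280,220,6,"pics/d12.png")
```

```text
t 60.48 at [ 0.5283 -0.028   0.0852] yaw 3.0993 grip 0.0004 F [-12.8   2.   21.2]
```

View pics/s12.png

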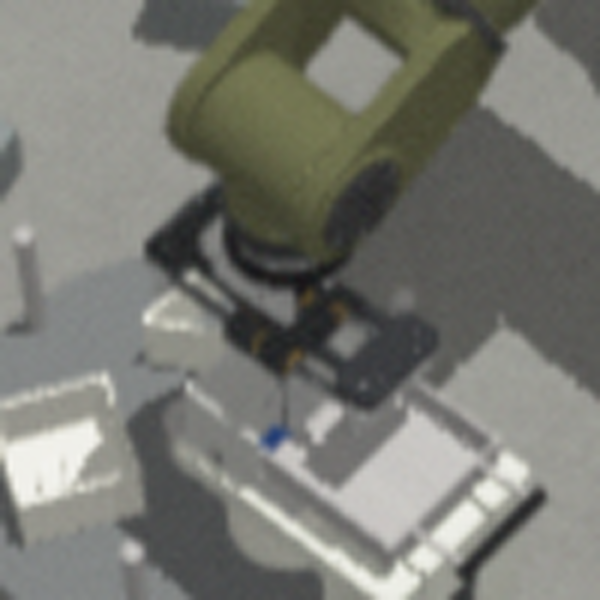

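View pics/d12.png

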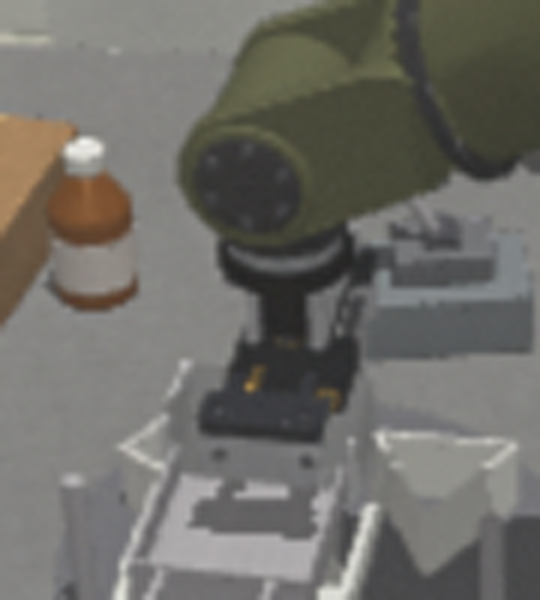

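{"op": "play_rows", "data": {"moves": [{"claw": 0,"linear": [0,0,-30],"turn": [0,0,0]},{"claw": 0,"linear": [0,0,-80],"turn": [0,0,0]},{"claw": 0,"linear": [0,0,-130],"turn": [0,0,0]},{"claw": 0,"linear": [-30,5,-180],"turn": [0,0,0]},{"claw": 0,"linear": [-75,9,-197],"turn": [0,0,0]},{"claw": 0,"linear": [-75,9,-197],"turn": [0,0,0]}]}}

```text
time_s: 61.32
ee_pos: [0.6046, -0.0225, 0.2823]
eef_rot: [3.14, 0.004, 3.1]
force: [-0.8, -0.8, -0.6]
grip_width: 0.0005
```

Run:
```python
from h import *
rows()
cv2.imwrite("pics/w31.png",vision.camera("wrist")); crop("pics/w31.png",190,60,310,170,6,"pics/w31z.png")
```

```text
t 61.33 at [ 0.6046 -0.0225  0.2823] yaw 3.0997 grip 0.0005 F [-0.8 -0.8 -0.6]
```

View pics/w31z.png

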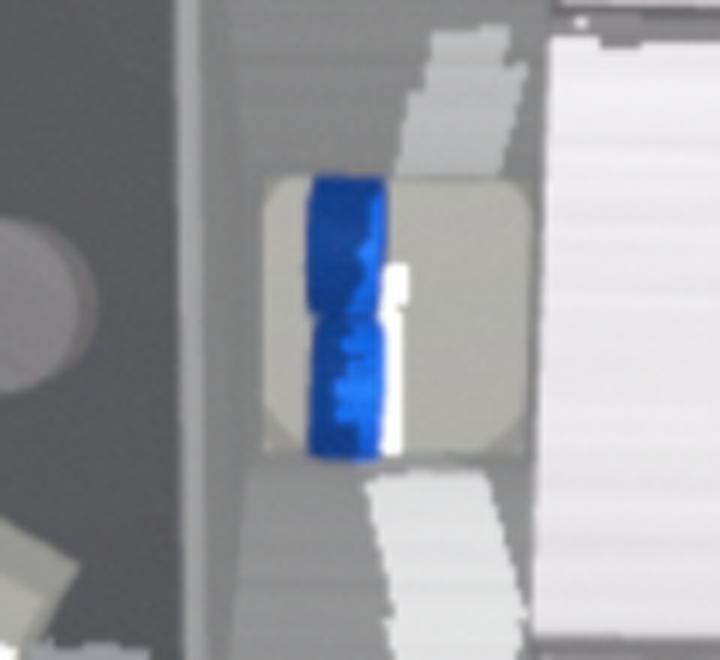

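```bash
cat >> h.py <<'E'
def rowsT(*tg):
    """tip targets (x,y,z tip, yaw, tilt about world x) -> rows; tip=TCP-0.027*ztool"""
    o=get_obs(); R0=Rn.from_euler('xyz',o["eef_rot"]); p=np.array(o["ee_pos"])
    print("t",round(o["time_s"],2),"at",np.round(p,4),"tip",np.round(p-R0.apply([0,0,.027]),4),"F",np.round(o["force"],1))
    for x,y,z,w,a in tg:
        R=Rn.from_rotvec([a,0,0])*Rn.from_euler('xyz',[np.pi,0,w])
        q=np.array([x,y,z])+R.apply([0,0,.027])
        l=R0.inv().apply(q-p)*1000; t=(R0.inv()*R).as_rotvec()
        print([round(float(v),1) for v in l],[round(float(v),3) for v in t])
E
python3 - <<'E'
from h import *
rowsT((.5265,-.033,.27,3.096,-.26),(.5265,-.033,.20,3.096,-.26),(.5265,-.033,.125,3.096,-.26))
E
```

```text
t 61.38 at [ 0.6032 -0.0225  0.2816] tip [ 0.6031 -0.0225  0.3086] F [-0.7  0.5 -1.4]
[76.0, -20.7, 37.4] [0.262, -0.009, 0.003]
[76.2, -20.9, 107.4] [0.262, -0.009, 0.003]
[76.4, -21.0, 182.4] [0.262, -0.009, 0.003]
```

{"op": "play_rows", "data": {"moves": [{"claw": 0,"linear": [35,-10,15],"turn": [0.13,0,0]},{"claw": 0,"linear": [76,-21,35],"turn": [0.26,-0.009,0]},{"claw": 0,"linear": [76,-21,70],"turn": [0.26,-0.009,0]},{"claw": 0,"linear": [76,-21,110],"turn": [0.26,-0.009,0]},{"claw": 0,"linear": [76,-21,150],"turn": [0.26,-0.009,0]},{"claw": 0,"linear": [76,-21,175],"turn": [0.26,-0.009,0]},{"claw": 0,"linear": [76,-21,180],"turn": [0.26,-0.009,0]},{"claw": 0,"linear": [76,-21,180],"turn": [0.26,-0.009,0]}]}}

```text
time_s: 62.38
ee_pos: [0.5264, -0.04, 0.1018]
eef_rot: [-2.884, 0.012, 3.101]
force: [-0.7, -0.1, -0.2]
grip_width: 0.0001
```

Run:
```python
from h import *
rowsT((.5265,-.033,.118,3.096,-.26),(.5265,-.033,.112,3.096,-.26),(.5265,-.033,.107,3.096,-.26),(.5265,-.033,.103,3.096,-.26))
```

```text
t 62.38 at [ 0.5264 -0.04    0.1018] tip [ 0.5264 -0.0331  0.1279] F [-0.7 -0.1 -0.2]
[0.0, 2.6, 9.5] [0.002, 0.001, 0.003]
[0.1, 4.1, 15.3] [0.002, 0.001, 0.003]
[0.2, 5.4, 20.2] [0.002, 0.001, 0.003]
[0.2, 6.4, 24.0] [0.002, 0.001, 0.003]
```

{"op": "play_rows", "data": {"moves": [{"claw": 0,"linear": [0,2.6,9.5],"turn": [0,0,0]},{"claw": 0,"linear": [0,4,15],"turn": [0,0,0]},{"claw": 0,"linear": [0,4,15],"turn": [0,0,0]}]}}

```text
time_s: 62.75
ee_pos: [0.5267, -0.04, 0.0864]
eef_rot: [-2.884, 0.012, 3.101]
force: [-1.1, 0.4, 3.8]
grip_width: 0.0007
```

{"op": "play_rows", "data": {"moves": [{"claw": 0,"linear": [0,0.8,3],"turn": [0,0,0]},{"claw": 0,"linear": [0,1.3,5],"turn": [0,0,0]},{"claw": 0,"linear": [0,1.3,5],"turn": [0,0,0]}]}}

```text
time_s: 63.12
ee_pos: [0.5278, -0.0399, 0.0843]
eef_rot: [-2.884, 0.015, 3.101]
force: [-11.0, -1.0, 33.7]
grip_width: 0.0001
```

{"op": "play_rows", "data": {"moves": [{"claw": 0,"linear": [0,0.5,2],"turn": [0,0,0]},{"claw": 0,"linear": [0,1,4],"turn": [0,0,0]}]}}

```text
time_s: 63.38
ee_pos: [0.5305, -0.0398, 0.0828]
eef_rot: [-2.885, 0.023, 3.1]
force: [27.4, 2.3, -0.8]
grip_width: 0.0007
```

Run:
```python
from h import *
rowsT()
for n in ("scene","wrist"): cv2.imwrite(f"pics/{n}13.png",vision.camera(n))
crop("pics/scene13.png",215,170,285,235,9,"pics/s13.png")
```

```text
t 63.38 at [ 0.5305 -0.0398  0.0828] tip [ 0.5302 -0.0329  0.1089] F [27.4  2.3 -0.8]
```

View pics/s13.png

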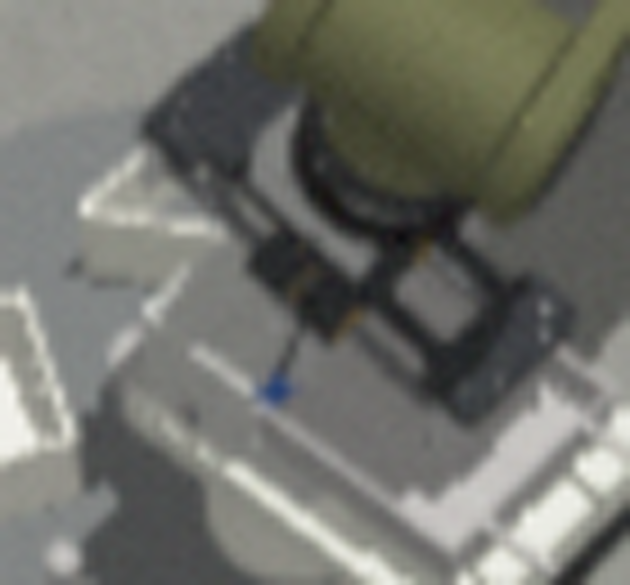

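View pics/wrist13.png

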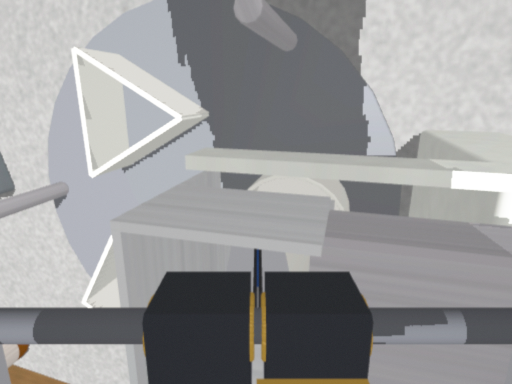

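{"op": "play_rows", "data": {"moves": [{"claw": 0,"linear": [0,0,-30],"turn": [0,0,0]},{"claw": 0,"linear": [0,0,-80],"turn": [0,0,0]},{"claw": 0,"linear": [0,0,-130],"turn": [-0.1,0,0]},{"claw": 0,"linear": [-30,-20,-170],"turn": [-0.26,0,0]},{"claw": 0,"linear": [-75,-30,-190],"turn": [-0.26,0,0]},{"claw": 0,"linear": [-75,-30,-190],"turn": [-0.26,0,0]}]}}

```text
time_s: 64.22
ee_pos: [0.6041, -0.0245, 0.2754]
eef_rot: [3.138, 0.026, 3.098]
force: [-0.1, 0.3, -0.7]
grip_width: 0.0004
```

Run:
```python
from h import *
rows()
cv2.imwrite("pics/w32.png",vision.camera("wrist")); crop("pics/w32.png",190,60,310,170,6,"pics/w32z.png")
```

```text
t 64.22 at [ 0.6041 -0.0245  0.2754] yaw 3.0981 grip 0.0004 F [-0.1  0.3 -0.7]
```

View pics/w32.png

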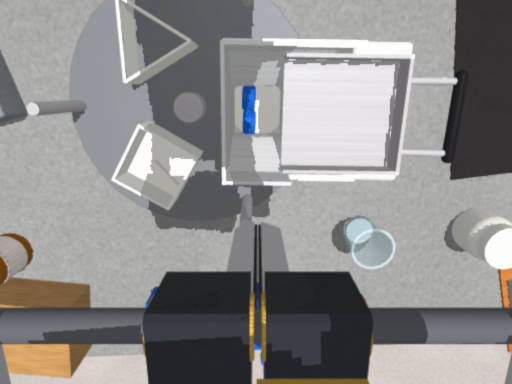

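View pics/w32z.png

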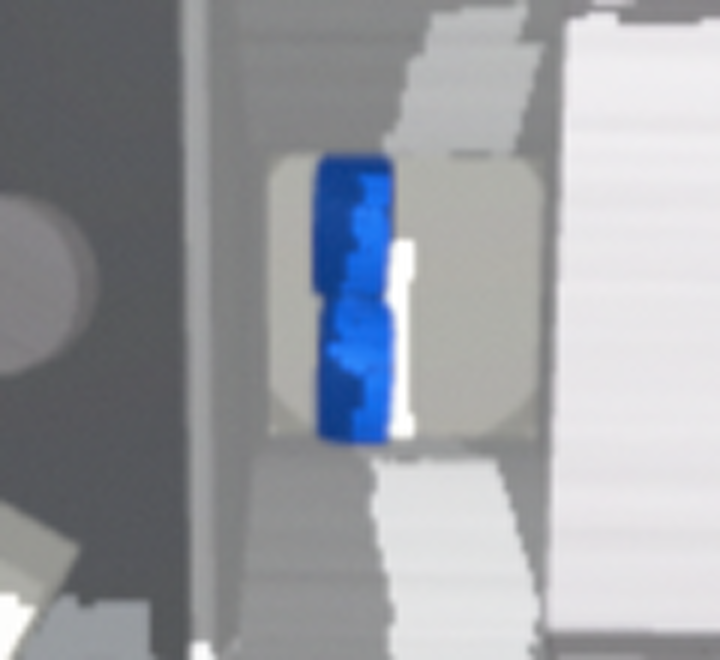

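Run:
```python
from h import *
o=get_obs()
print([px2w("wrist",(190+x/6,60+y/6),.092).round(4) for x,y in ((355,153),(355,295),(355,444),(268,295),(545,295))],[px2w("wrist",(190+x/6,60+y/6),.082).round(4) for x,y in ((400,153),(400,438))])
rowsT((.529,-.034,.27,3.096,-.26),(.529,-.034,.20,3.096,-.26),(.529,-.034,.115,3.096,-.26))
```

```text
[array([ 0.5129, -0.0293,  0.092 ]), array([ 0.5381, -0.0305,  0.092 ]), array([ 0.5656, -0.0319,  0.092 ]), array([ 0.5374, -0.0467,  0.092 ]), array([0.5396, 0.0048, 0.092 ])] [array([ 0.513, -0.021,  0.082]), array([ 0.5659, -0.0233,  0.082 ])]
t 64.28 at [ 0.6026 -0.0239  0.2742] tip [ 0.602  -0.024   0.3012] F [-0.3  0.4 -0.8]
[73.5, -20.3, 28.5] [0.264, 0.012, -0.0]
[75.2, -20.6, 98.5] [0.264, 0.012, -0.0]
[77.2, -20.9, 183.5] [0.264, 0.012, -0.0]
```

{"op": "play_rows", "data": {"moves": [{"claw": 0,"linear": [35,-10,10],"turn": [0.13,0,0]},{"claw": 0,"linear": [74,-20,28],"turn": [0.264,0.012,0]},{"claw": 0,"linear": [74,-20,70],"turn": [0.264,0.012,0]},{"claw": 0,"linear": [75,-20,110],"turn": [0.264,0.012,0]},{"claw": 0,"linear": [76,-21,150],"turn": [0.264,0.012,0]},{"claw": 0,"linear": [76,-21,175],"turn": [0.264,0.012,0]},{"claw": 0,"linear": [77,-21,183],"turn": [0.264,0.012,0]},{"claw": 0,"linear": [77,-21,183],"turn": [0.264,0.012,0]}]}}

```text
time_s: 65.28
ee_pos: [0.5287, -0.0408, 0.0895]
eef_rot: [-2.881, 0.011, 3.098]
force: [0.3, 0.8, -0.0]
grip_width: 0.0002
```

{"op": "play_rows", "data": {"moves": [{"claw": 0,"linear": [0,0.5,2],"turn": [0,0,0]},{"claw": 0,"linear": [0,1,4],"turn": [0,0,0]}]}}

```text
time_s: 65.53
ee_pos: [0.529, -0.0408, 0.0861]
eef_rot: [-2.882, 0.013, 3.098]
force: [1.1, 0.8, 3.1]
grip_width: 0.0006
```

{"op": "play_rows", "data": {"moves": [{"claw": 0,"linear": [0,0.5,2],"turn": [0,0,0]},{"claw": 0,"linear": [0,0.8,3],"turn": [0,0,0]}]}}

```text
time_s: 65.78
ee_pos: [0.5304, -0.0409, 0.0839]
eef_rot: [-2.882, 0.017, 3.098]
force: [8.9, 0.2, 4.1]
grip_width: 0.0005
```

{"op": "play_rows", "data": {"moves": [{"claw": 0,"linear": [0,-1.5,-6],"turn": [0,0,0]},{"claw": 0,"linear": [-3,-1.5,-6],"turn": [0,0,0]},{"claw": 0,"linear": [-3,0,0],"turn": [0,0,0]},{"claw": 0,"linear": [-3,0,0],"turn": [0,0,0]}]}}

```text
time_s: 66.28
ee_pos: [0.5329, -0.041, 0.083]
eef_rot: [-2.882, 0.015, 3.098]
force: [1.4, -0.2, -0.6]
grip_width: 0.0002
```

{"op": "play_rows", "data": {"moves": [{"claw": 0,"linear": [0,0.5,2],"turn": [0,0,0]},{"claw": 0,"linear": [0,0.8,3],"turn": [0,0,0]}]}}

```text
time_s: 66.53
ee_pos: [0.5328, -0.041, 0.0796]
eef_rot: [-2.882, 0.014, 3.098]
force: [-0.4, 0.4, 1.0]
grip_width: 0.0005
```

{"op": "play_rows", "data": {"moves": [{"claw": 0,"linear": [0,0.5,2],"turn": [0,0,0]},{"claw": 0,"linear": [0,0.8,3],"turn": [0,0,0]}]}}

```text
time_s: 66.78
ee_pos: [0.5329, -0.041, 0.0764]
eef_rot: [-2.882, 0.015, 3.098]
force: [1.4, 0.1, 0.3]
grip_width: 0.0004
```

{"op": "play_rows", "data": {"moves": [{"claw": 0,"linear": [0,0.5,2],"turn": [0,0,0]},{"claw": 0,"linear": [0,0.8,3],"turn": [0,0,0]}]}}

```text
time_s: 67.03
ee_pos: [0.5329, -0.041, 0.0732]
eef_rot: [-2.882, 0.015, 3.098]
force: [0.5, -0.1, 0.5]
grip_width: 0.0006
```

Run:
```python
from h import *
rowsT()
for n in ("scene","side"): cv2.imwrite(f"pics/{n}14.png",vision.camera(n))
crop("pics/scene14.png",215,170,285,235,9,"pics/s14.png")
crop("pics/side14.png",190,150,270,230,8,"pics/d14.png")
```

```text
t 67.03 at [ 0.5329 -0.041   0.0732] tip [ 0.5329 -0.0341  0.0993] F [ 0.5 -0.1  0.5]
```

View pics/s14.png

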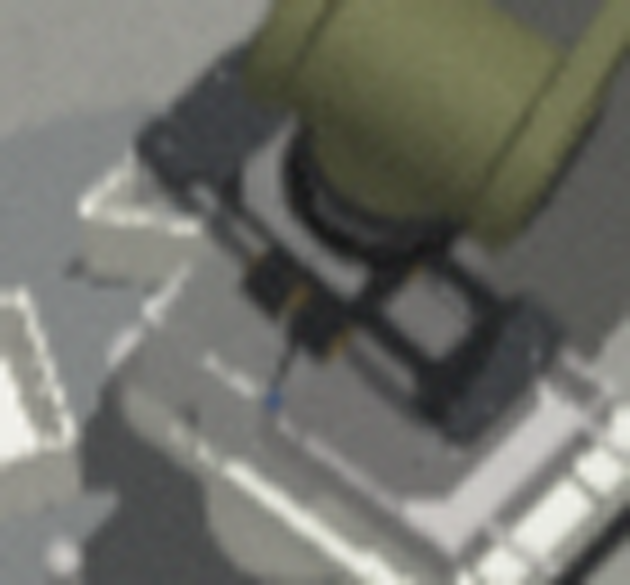

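View pics/d14.png

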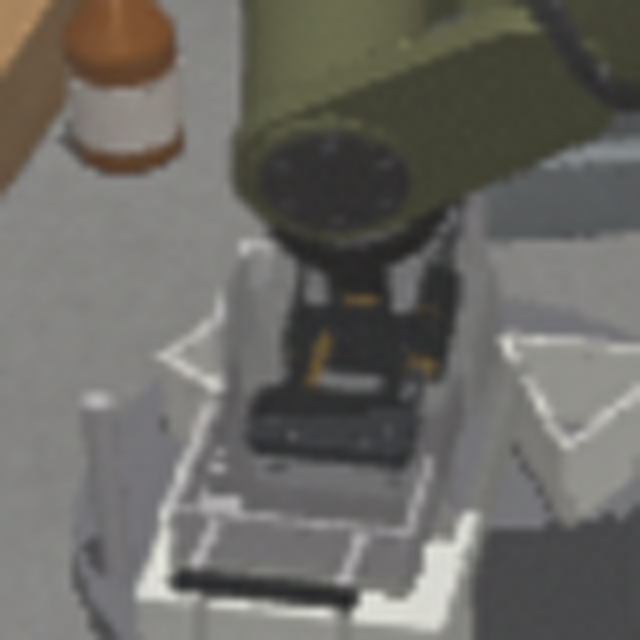

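{"op": "play_rows", "data": {"moves": [{"claw": 0,"linear": [0,0.5,2],"turn": [0,0,0]},{"claw": 0,"linear": [0,0.8,3],"turn": [0,0,0]}]}}

```text
time_s: 67.38
ee_pos: [0.5328, -0.041, 0.0699]
eef_rot: [-2.882, 0.014, 3.097]
force: [0.2, -0.3, 0.5]
grip_width: 0.0006
```

{"op": "play_rows", "data": {"moves": [{"claw": 0,"linear": [0,0.5,2],"turn": [0,0,0]},{"claw": 0,"linear": [0,0.8,3],"turn": [0,0,0]}]}}

```text
time_s: 67.62
ee_pos: [0.5326, -0.041, 0.0665]
eef_rot: [-2.882, 0.014, 3.097]
force: [-0.9, -0.4, -1.2]
grip_width: 0.0004
```

{"op": "play_rows", "data": {"moves": [{"claw": 0,"linear": [0,0.5,2],"turn": [0,0,0]},{"claw": 0,"linear": [0,0.8,3],"turn": [0,0,0]}]}}

```text
time_s: 67.88
ee_pos: [0.5331, -0.041, 0.0648]
eef_rot: [-2.882, 0.015, 3.098]
force: [-11.1, -0.7, 25.0]
grip_width: 0.0005
```

{"op": "play_rows", "data": {"moves": [{"claw": 0,"linear": [0,0,-30],"turn": [0,0,0]},{"claw": 0,"linear": [0,0,-80],"turn": [0,0,0]},{"claw": 0,"linear": [0,0,-130],"turn": [-0.1,0,0]},{"claw": 0,"linear": [-30,-20,-180],"turn": [-0.26,0,0]},{"claw": 0,"linear": [-72,-30,-210],"turn": [-0.26,0,0]},{"claw": 0,"linear": [-72,-30,-210],"turn": [-0.26,0,0]}]}}

```text
time_s: 68.62
ee_pos: [0.605, -0.0199, 0.278]
eef_rot: [-3.141, 0.018, 3.096]
force: [0.2, 0.1, -0.5]
grip_width: 0.0002
```

Run:
```python
from h import *
rows()
cv2.imwrite("pics/w33.png",vision.camera("wrist")); crop("pics/w33.png",190,60,310,170,6,"pics/w33z.png")
```

```text
t 68.62 at [ 0.605  -0.0199  0.278 ] yaw 3.0964 grip 0.0002 F [ 0.2  0.1 -0.5]
```

View pics/w33z.png

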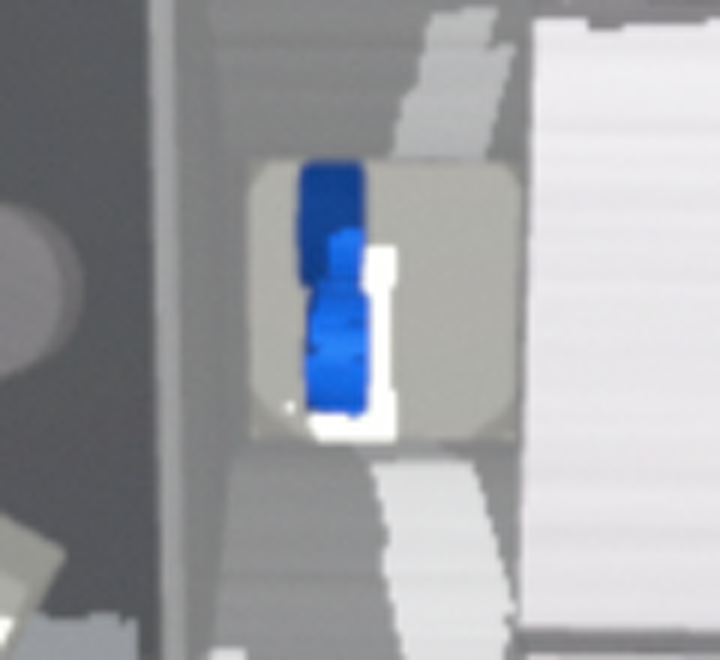

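{"op": "play_rows", "data": {"moves": [{"claw": 0.3,"linear": [60,0,-40],"turn": [0,0,0]},{"claw": 0.3,"linear": [120,0,-60],"turn": [0,0,0]},{"claw": 0.3,"linear": [180,0,-80],"turn": [0,0,0]},{"claw": 0.3,"linear": [200,-50,-80],"turn": [0,0,0]},{"claw": 0.3,"linear": [200,-100,-80],"turn": [0,0,0]},{"claw": 0.3,"linear": [200,-100,-80],"turn": [0,0,0]}]}}

```text
time_s: 69.42
ee_pos: [0.3965, -0.1118, 0.3516]
eef_rot: [3.141, 0.013, 3.094]
force: [-0.0, 0.9, -0.2]
grip_width: 0.0282
```

Run:
```python
from h import *
rows()
for n in ("scene","side","wrist"): cv2.imwrite(f"pics/{n}15.png",vision.camera(n))
crop("pics/scene15.png",150,130,310,260,5,"pics/s15.png")
crop("pics/side15.png",180,130,300,240,6,"pics/d15.png")
```

```text
t 69.42 at [ 0.3965 -0.1118  0.3516] yaw 3.0938 grip 0.0282 F [-0.   0.9 -0.2]
```

View pics/s15.png

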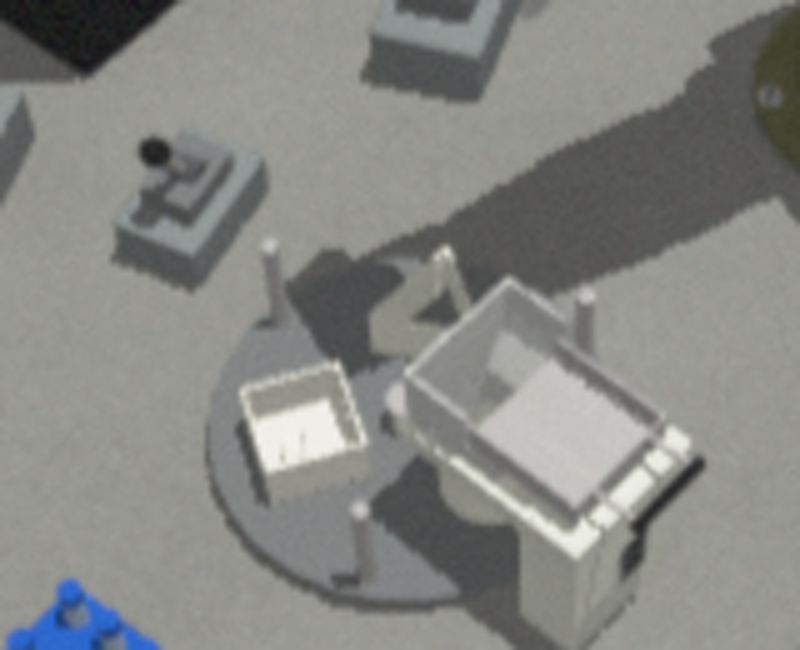

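View pics/d15.png

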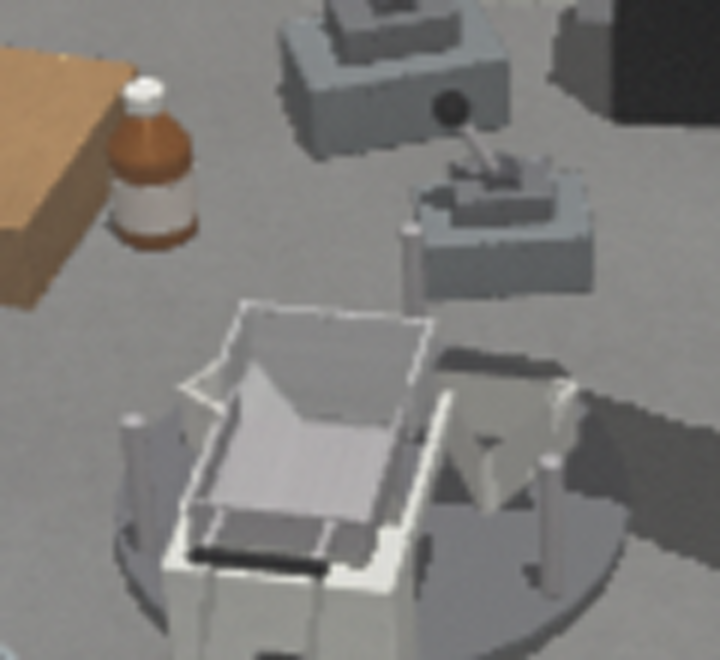

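View pics/wrist15.png

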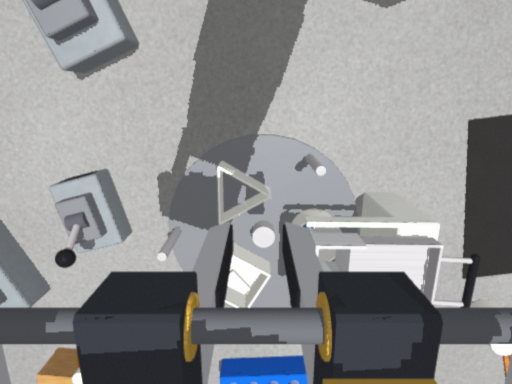

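Run:
```python
from h import *
rows((.60,-.03,.35,3.096),(.61,-.03,.23,3.096))
```

```text
t 69.58 at [ 0.3976 -0.1094  0.3522] yaw 3.0976 grip 0.0284 F [-0.3  0.8  0.4]
[-198.7, 88.3, 4.9] [0.001, 0.014, 0.002]
[-207.0, 88.6, 125.0] [0.001, 0.014, 0.002]
```

{"op": "play_rows", "data": {"moves": [{"claw": 0,"linear": [-60,26,0],"turn": [0,0.01,0]},{"claw": 0,"linear": [-120,52,0],"turn": [0,0.01,0]},{"claw": 0,"linear": [-180,80,0],"turn": [0,0.01,0]},{"claw": 0,"linear": [-207,88,40],"turn": [0,0.01,0]},{"claw": 0,"linear": [-207,88,90],"turn": [0,0.01,0]},{"claw": 0,"linear": [-207,88,125],"turn": [0,0.01,0]},{"claw": 0,"linear": [-207,88,125],"turn": [0,0.01,0]}]}}

```text
time_s: 70.45
ee_pos: [0.6088, -0.0289, 0.2274]
eef_rot: [3.141, -0.002, 3.1]
force: [0.7, -0.6, 0.6]
grip_width: 0.0002
```

Run:
```python
from h import *
rows()
cv2.imwrite("pics/w34.png",vision.camera("wrist")); crop("pics/w34.png",190,50,320,160,6,"pics/w34z.png")
```

```text
t 70.45 at [ 0.6088 -0.0289  0.2274] yaw 3.0995 grip 0.0002 F [ 0.7 -0.6  0.6]
```

View pics/w34z.png

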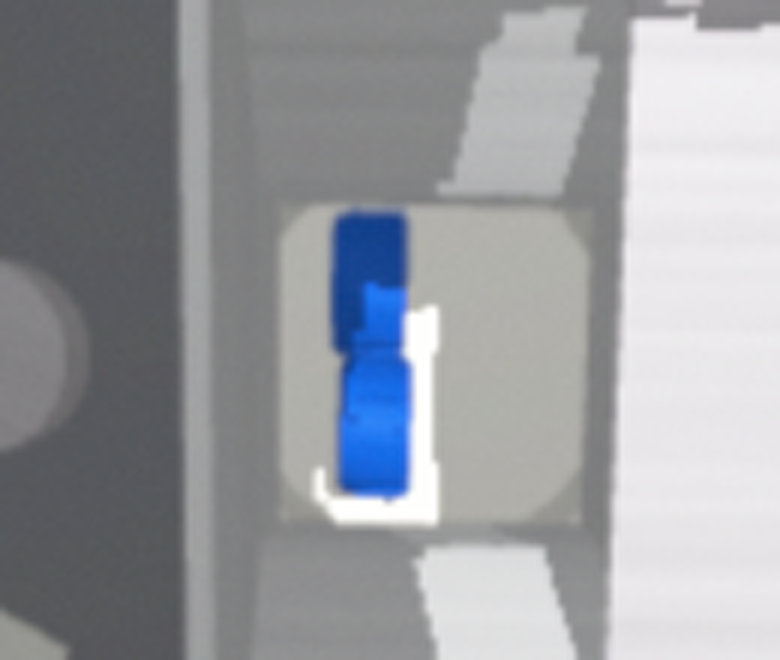

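{"op": "play_rows", "data": {"moves": [{"claw": 0.3,"linear": [0,0,-60],"turn": [0,0,0]},{"claw": 0.3,"linear": [0,0,-110],"turn": [0,0,0]},{"claw": 0.3,"linear": [0,0,-110],"turn": [0,0,0]},{"claw": 0.3,"linear": [0,0,-110],"turn": [0,0,0]}]}}

```text
time_s: 71.0
ee_pos: [0.6093, -0.029, 0.3407]
eef_rot: [3.141, 0.003, 3.1]
force: [-0.2, -0.7, -0.2]
grip_width: 0.0283
```

Run:
```python
from h import *
rows()
for n in ("scene","side"): cv2.imwrite(f"pics/{n}16.png",vision.camera(n))
```

```text
t 71.0 at [ 0.6093 -0.029   0.3407] yaw 3.0997 grip 0.0283 F [-0.2 -0.7 -0.2]
```

View pics/side16.png

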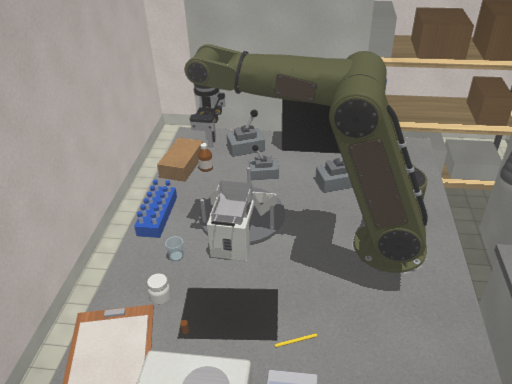

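View pics/scene16.png

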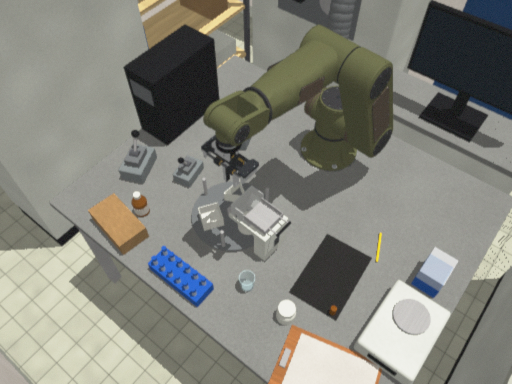

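```bash
python3 -c "
from h import *
print(hand_in())"
```

```text
the job is handed in; nothing more can be done
None
```

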